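# Punch-mark silver bars in a jeweller's jig

### The job

Mark every silver bar lying on the bench with the punch arm of the small jig, one at a time from the shortest to the longest: slide the bar lengthwise from the jig's open front under the low bridge until it is hard against the end stop and flush along the side fence, let go of it, and swing the punch arm over onto it so that the punch rests on the bar for a good two seconds. Then swing the arm back past upright, draw the bar out again and lay it flat on the floor of the wooden tray, not on top of another bar. Finish with all bars in the tray and the arm standing open, and leave the tin, the bottle and the tape roll where they are.

Things in the scene. Friction and masses are not known exactly. Their poses are not given: they have to be found in the camera images.
- jig: steel marking jig, fixed; place and yaw vary. Origin: centre of the underside of its base plate, 220 (x) x 100 (y) x 8 mm. Jig x points away from the robot, the way bars slide in; the plate in front of the bridge (x below 0) is open. Side fence on +y: x 0 to 50, face at y = 8, top z = 29. End stop: face at x = 50, y -28 to 24, top z = 28 (all mm, jig frame)
- bridge (a point): middle of the bridge's underside over the gap, jig frame (11, -7, 29) mm. The bridge is 22 mm long in x, its underside 21 mm above the plate, its top at z = 37, y -36 to 24. The gap below it is 30 mm wide, from the face of its post (y = -22) to the fence (y = 8)
- home (a point): point of the end stop met by the centre line of a bar lying home on the plate against stop and fence: jig frame (50, 0, 16) mm, axes as the jig's. A bar that is home has its centre half its length in front of this point (-x)
- punch (a joint): angle of the punch arm (rad): 0 = level, pointing to the robot (-x of the jig), punch just on a bar lying home; grows as it swings up and back; 1.57 = upright; 2.0 = open rest, leaning away from the robot. Without a bar it sinks to -0.25. Gravity keeps it on either side. Pivot at jig (80, 0, 60) mm, axis along y, between two cheeks (x 69 to 91, |y| below 15, up to z = 70)
- grip (a point): centre of the black cross grip at the end of the arm, 110 mm from the pivot: a cylinder 20 mm in diameter, 30 mm long along the jig's y (the arm's shank is 12 mm wide). Fingers closing along y hold it by its end faces from above at any arm angle. It moves with the arm
- foot (a point): tip of the brass punch under the arm, 14 mm in diameter and 32 mm long, 45 mm from the pivot; this point is the centre of its lower face, which bears on the bar's top
- tray: open wooden tray, fixed, 190 x 190 x 25 mm outside, walls and floor 5 mm; its place and yaw vary. Origin: centre of its underside, z up
- tray_in (a point): centre of the tray's inner floor, axes as the tray's
- bar_short: the shortest bar: plain silver-coloured metal, 100 x 16 x 16 mm (the three kinds are 100, 120 and 140 mm long), 0.2 to 0.3 kg; origin at its centre, x along its length. May be absent
- bar_middle: the middle bar: plain silver-coloured metal, 120 x 16 x 16 mm (the three kinds are 100, 120 and 140 mm long), 0.2 to 0.3 kg; origin at its centre, x along its length. May be absent
- bar_long: the longest bar: plain silver-coloured metal, 140 x 16 x 16 mm (the three kinds are 100, 120 and 140 mm long), 0.2 to 0.3 kg; origin at its centre, x along its length. May be absent
- tin: bystander: round blue tin, 68 mm in diameter, 20 mm high; origin under its centre
- bottle: bystander: white bottle, 40 mm in diameter, 120 mm high; origin under its centre
- tape: bystander: yellow tape roll, 90 mm in diameter, 22 mm high; origin under its centre
There are look-alikes about, which are no part of the job. What is shaped like the bar_middle but orange or purple is not meant. Leave any green look-alike of the jig alone.

How it is judged:
By the outcome, as a careful person would: the job done as asked, in the order asked, and still so for the second after the job is handed in, with the robot touching nothing.
Of bar_short, bar_middle, bar_long only 2 to 3 are there at a start; the rules pass over those that are not, and their reading is None.
At some moment in a run one of bar_short, bar_middle, bar_long may be knocked a few centimetres aside while the robot is not near it.
Once in a run the grip may slacken for a moment while it holds something.
It also fails if it takes over 210 s, if anything falls off the work surface, if the arm or the gripper's body presses on something with over 40 N, if the wrist force passes 120 N, or if a joint passes its speed limit or range.

### The arm

A 6-joint arm with a two-finger parallel gripper is mounted at the origin on the work surface. World frame = base frame: x ahead of the robot, y to its left, z up, the work surface at z = 0. Lengths are in m, angles in rad, forces in N, time in s.
With the tool pointing down it reaches from about 0.25 to 0.725 m from the base axis. Payload 4 kg.
Tool frame: the origin (TCP) lies at the centre of the arm's flange, where the gripper is bolted on; the fingertips stand 173 mm ahead of it and the grasp point (between the pads) lies 155 mm ahead of it; x points along the fingers, z is the direction in which the jaws open and shut, and the axes are right-handed (so a half turn about x gives the same grasp; the last joint's range is limited). The gripper opens to 85 mm and grips with 20 to 120 N. Pads are 22 mm wide; open, the fingers measure 114 mm over their backs; the gripper's body (76 mm by 85 mm) begins 54 mm behind the grasp point. The pads swing forward as they close: fully open they stand 13 mm farther back than shut.
Start: joints at [1.231, 0.241, 0.005, 1.335, 0, 1.571], TCP at [0.167, 0.471, 0.405] pointing down, gripper open.
Joint ranges: [-2.72, 2.72], [-1.05, 1.87], [-1.09, 1.28], [-1.99, 2.15], [-1.42, 1.44], [-3.14, 3.14]. Speed limits (rad/s): [2.79, 2.79, 3.14, 3.14, 3.14, 3.14].

### API

Orientations are given as a unit quaternion [x, y, z, w].
In Python, from workcell import bot gives the robot as it stands.
- The arm moves only by the tool arm_command, never from a script. Its argument "moves" is one flat list of numbers, 7 for each row, row after row: the shift along the tool's x, y, z in m, then the turn, a rotation vector about the tool's x, y, z in rad, then the closure, from -1 (fully open) to 1 (shut). A call has 1 to 20 rows; each row shifts and turns the pose as measured when the row begins, along the tool's axes as they then stand; what a row does not reach is not made up. A row lasts 1/12 s, in which the tool goes at most 41.7 mm and 7.16 degrees, less where a joint would pass 70% of its speed; a pose out of reach is approached as far as the arm can. A call with a gripper value outside its range is refused whole. The fingers move at their own pace and stop on an object; the grip force is fixed at half the most. Time passes only in rows, so rows that do not move let the fingers close. It gives the time, the measured TCP pose, the force and the opening at its end, in the units of the state.
- bot.get_obs(): the state, without advancing time (a new reading comes with each control period).
- bot.camera(name): name is "scene" or "top" or "wrist"; returns the picture (400x640x3 uint8, red, green, blue); there is no depth.
- bot.get_calibration(name): a dict with "mtx" (3x3 intrinsics, pixels), "world_from_camera" (4x4, takes a point from camera to world coordinates); the wrist camera has in their place "mount" (4x4, takes a point from camera to tool coordinates, whose origin is the TCP and whose axes are the tool frame's). Camera axes: x right, y up, looking along -z (the intrinsics and any distortion apply to the point x, -y, -z); pixel columns grow to the right and rows downward; lengths in m; the calibration is good to about 2 mm. A picture is of the moment at which its call begins: read the wrist's pose just before it. get_calibration takes no time and is no camera call.
- bot.job_done(): hands the job in, once; it reports no verdict.
The state is a dict: "clock": time; "joint_pos": joint angles; "joint_vel": joint speeds; "tau": joint torques, N m; "eef_pos": TCP position; "tool_rot": TCP orientation; "ft_force": force on the tool from outside, world axes, zero at the start; "ft_torque": the same for the moment, N m; "grip_width": finger opening in m.
Only numpy, scipy, OpenCV 4.12 (cv2) and the standard library are available. Lean on these libraries where they do the work, as an engineer would, in place of code of your own. Each camera call takes 0.05 s, during which the arm holds its last target.

## Working session

There is one attempt and no reset: what is moved stays moved. The work goes in short steps, Python scripts to look and compute and a tool call to move; the robot and the scene stay as the last step left them, time stands still between calls to the robot, and variables do not carry over. Pictures are saved under pics/ and viewed, and the job is handed in when it is done.

Besides the shell and the picture viewer there is one more tool, called as name(argument=value, ...), one argument or row to a line, values as JSON. arm_command: Moves the arm, as the interface text tells. Its arguments: {"type":"object","properties":{"moves":{"type":"array"}},"required":["moves"]}

```bash
ls; mkdir -p pics
python3 - <<'E'
from workcell import bot
import cv2
o=bot.get_obs();print(o)
for n in ["scene","top","wrist"]:
    im=bot.camera(n);cv2.imwrite(f"pics/a_{n}.png",im[:,:,::-1]);c=bot.get_calibration(n);print(n,c)
E
```

```text
pics
{'clock': 0.0, 'joint_pos': array([1.23101931e+00, 2.41429163e-01, 3.71823897e-03, 1.33521210e+00,
       2.11894498e-05, 1.57080036e+00]), 'joint_vel': array([-1.29664610e-03,  1.26324085e-03, -9.58052896e-05,  2.57398409e-03,
        1.27399420e-03,  4.94070435e-04]), 'tau': array([ 1.18375327e-03, -3.72319257e+01,  2.52407616e+01,  1.70096022e-02,
        5.63464948e-05, -8.65400295e-06]), 'eef_pos': array([0.16654529, 0.47115928, 0.40380221]), 'tool_rot': array([-0.40869219,  0.57795678,  0.40783617,  0.57672031]), 'ft_force': array([-0.74447326, -0.16902616, -1.03359903]), 'ft_torque': array([0.00813717, 0.01627457, 0.01565398]), 'grip_width': 0.0852905471198794}
scene {'mtx': array([[420.8195085 ,   0.        , 311.14024493],
       [  0.        , 420.8195085 , 201.07819499],
       [  0.        ,   0.        ,   1.        ]]), 'world_from_camera': array([[ 0.34139356, -0.78186872,  0.52166247,  0.99456616],
       [ 0.93978924,  0.27467409, -0.20334779, -0.12866791],
       [ 0.01570411,  0.55967441,  0.82856378,  0.97601939],
       [ 0.        ,  0.        ,  0.        
[... 271 characters left out ...]
   [-0.99995095, -0.0064673 ,  0.00750082,  0.08699636],
       [ 0.00589909,  0.21942471,  0.9756116 ,  1.36304982],
       [ 0.        ,  0.        ,  0.        ,  1.        ]])}
wrist {'mtx': array([[353.24198022,   0.        , 327.81474747],
       [  0.        , 353.24198022, 203.95819409],
       [  0.        ,   0.        ,   1.        ]]), 'mount': array([[-1.73561553e-04,  2.74056787e-01, -9.61713495e-01,
         3.14573220e-02],
       [-5.02323626e-04,  9.61713365e-01,  2.74056840e-01,
         7.05070857e-02],
       [ 9.99999859e-01,  5.30657141e-04, -2.92512659e-05,
         3.03337828e-04],
       [ 0.00000000e+00,  0.00000000e+00,  0.00000000e+00,
         1.00000000e+00]])}
```

The candidates, by pixel in the top view:
- **Silver bars:** (260,180), (286,194) and (233,213).
- **Look-alikes, not wanted:** orange bar (229,312) and purple bar (267,265).
- **Jig:** the dark one at (360,177) is the target, with its arm open. The green one at (470,303) is to be left alone.
- **Tray:** (450,195).
- **Bystanders:** tin (266,123), bottle (450,117), tape (196,250).

Next I measure these in both fixed views.

```bash
cat > h.py <<'E'
from workcell import bot
import numpy as np, cv2
from scipy.spatial.transform import Rotation as R
def cal(n,obs=None):
    c=bot.get_calibration(n)
    if n=="wrist":
        o=obs; T=np.eye(4);T[:3,:3]=R.from_quat(o['tool_rot']).as_matrix();T[:3,3]=o['eef_pos']
        return c['mtx'],T@c['mount']
    return c['mtx'],c['world_from_camera']
def ray(C,uv):
    K,W=C; d=np.array([(uv[0]-K[0,2])/K[0,0],-(uv[1]-K[1,2])/K[1,1],-1.])
    return W[:3,3],W[:3,:3]@d
def plane(C,uv,z):
    o,d=ray(C,uv); return o+d*(z-o[2])/d[2]
def proj(C,p):
    K,W=C; q=W[:3,:3].T@(np.asarray(p,float)-W[:3,3]); return np.array([K[0,0]*q[0]/-q[2]+K[0,2],K[1,1]*-q[1]/-q[2]+K[1,2]])
def tri(C1,u1,C2,u2):
    o1,d1=ray(C1,u1);o2,d2=ray(C2,u2)
    s=np.linalg.lstsq(np.c_[d1,-d2],o2-o1,rcond=None)[0]
    a=o1+s[0]*d1;b=o2+s[1]*d2
    return (a+b)/2,np.linalg.norm(a-b)
def snap(n,f=None):
    o=bot.get_obs(); im=bot.camera(n)[:,:,::-1].copy()
    if f: cv2.imwrite(f"pics/{f}.png",im)
    return im,cal(n,o),o
def rects(m,amin=60):
    cs,_=cv2.findContours(m.astype(np.uint8),cv2.RETR_EXTERNAL,cv2.CHAIN_APPROX_NONE)
    return [cv2.minAreaRect(c) for c in cs if cv2.contourArea(c)>amin]
def silver(im):
    hsv=cv2.cvtColor(im,cv2.COLOR_BGR2HSV)
    return (hsv[...,1]<50)&(hsv[...,2]>110)
E
python3 - <<'E'
from h import *
t=cv2.imread("pics/a_top.png");s=cv2.imread("pics/a_scene.png")
Ct=cal("top");Cs=cal("scene")
for nm,im,C in (("top",t,Ct),("scene",s,Cs)):
    for r in rects(silver(im)):
        L,W=max(r[1]),min(r[1])
        if L<20 or L>80 or W>16: continue
        b=cv2.boxPoints(r); P=[plane(C,p,.016)[:2] for p in b]
        print(nm,np.round(r[0],1),np.round(r[1],1),np.round(plane(C,r[0],.014),3),"edges",np.round([np.linalg.norm(P[i]-P[i-1]) for i in range(2)],3))
cv2.imwrite("pics/b1.png",cv2.resize(t[90:260,210:510],None,fx=2.6,fy=2.6,interpolation=cv2.INTER_CUBIC))
cv2.imwrite("pics/b2.png",cv2.resize(s[170:370,130:430],None,fx=2.6,fy=2.6,interpolation=cv2.INTER_CUBIC))
E
```

```text
top [464.5 292.3] [24.  8.] [ 0.219 -0.283  0.014] edges [0.061 0.021]
top [ 62.3 289.5] [76.8  8.8] [0.234 0.769 0.014] edges [0.206 0.022]
top [475.5 288. ] [42.2 12.3] [ 0.23  -0.312  0.014] edges [0.107 0.033]
top [607.5 216.5] [ 9.5 29.7] [ 0.419 -0.685  0.014] edges [0.025 0.084]
top [232.3 212.3] [ 5.6 43.7] [0.437 0.332 0.014] edges [0.015 0.119]
top [595.4 190.2] [10.1 29.1] [ 0.493 -0.661  0.014] edges [0.028 0.083]
top [285.6 193.4] [35.2  5.6] [0.489 0.188 0.014] edges [0.099 0.015]
top [259.9 179.7] [ 5.6 49.6] [0.528 0.259 0.014] edges [0.015 0.139]
scene [285.  261.9] [ 8. 24.] [ 0.54  -0.018  0.014] edges [0.022 0.06 ]
scene [353.2 222.2] [36.2  7.3] [0.49  0.19  0.014] edges [0.104 0.022]
scene [383.3 227. ] [46.7  7.1] [0.531 0.26  0.014] edges [0.143 0.02 ]
scene [393.1 193.3] [37.9  7.1] [0.44  0.333 0.014] edges [0.125 0.022]
scene [410.  49.] [16. 26.] [-0.124  0.68   0.014] edges [0.094 0.098]
scene [175.    6.5] [13. 72.] [-0.668 -0.085  0.014] edges [0.092 0.288]
```

Bar lengths come out at 99, 119 and 139 mm, so the identities are clear: short at (286,193), middle at (232,212), long at (260,180). Next is the jig and the tray.

Run:
```python
from h import *
t=cv2.imread("pics/a_top.png");s=cv2.imread("pics/a_scene.png")
Ct=cal("top");Cs=cal("scene")
def big(im,mask,near):
    cs,_=cv2.findContours(mask.astype(np.uint8),cv2.RETR_EXTERNAL,cv2.CHAIN_APPROX_NONE)
    return max([c for c in cs if cv2.pointPolygonTest(c,near,False)>=0 or True and np.min(np.linalg.norm(c[:,0]-np.array(near),axis=1))<30],key=cv2.contourArea)
for nm,im,C,nj,nt in (("top",t,Ct,(362,195),(450,195)),("scene",s,Cs,(285,255),(185,272))):
    hsv=cv2.cvtColor(im,cv2.COLOR_BGR2HSV)
    dark=((hsv[...,2]<80)&(hsv[...,1]<120))
    dark=cv2.morphologyEx(dark.astype(np.uint8),cv2.MORPH_OPEN,np.ones((7,7)))
    c=big(im,dark,nj); r=cv2.minAreaRect(c)
    q=cv2.approxPolyDP(cv2.convexHull(c),5,True)[:,0]; print(nm,"jig",np.round(r[0],1),np.round(r[1],1)); 
    P=np.array([plane(C,p,.008) for p in q])[:,:2]; print(q.tolist(),np.round(P,3).tolist())
    br=((hsv[...,0]<16)&(hsv[...,1]>100)&(hsv[...,2]<115)).astype(np.uint8)
    br=cv2.morphologyEx(br,cv2.MORPH_OPEN,np.ones((5,5)))
    c=big(im,br,nt); q=cv2.approxPolyDP(cv2.convexHull(c),6,True)[:,0]
    P=np.array([plane(C,p,.025) for p in q])[:,:2]; print("tray",q.tolist(),np.round(P,3).tolist(),P.mean(0))
```

```text
top jig [360.1 176.5] [77.2 36.1]
[[346, 139], [375, 142], [375, 214], [345, 209]] [[0.647, 0.021], [0.638, -0.061], [0.431, -0.055], [0.446, 0.027]]
tray [[421, 158], [487, 166], [483, 233], [412, 225]] [[0.584, -0.184], [0.56, -0.365], [0.374, -0.34], [0.397, -0.151]] [ 0.47905214 -0.26005123]
scene jig [278.1 242.9] [31.2 37.8]
[[291, 229], [299, 253], [266, 261], [262, 232]] [[0.451, 0.028], [0.526, 0.025], [0.519, -0.061], [0.435, -0.047]]
tray [[219, 232], [227, 301], [146, 316], [145, 245]] [[0.408, -0.153], [0.596, -0.178], [0.569, -0.36], [0.383, -0.338]] [ 0.48870647 -0.25724967]
```

```bash
cat >> h.py <<'E'
def axes(o): return R.from_quat(o['tool_rot']).as_matrix()
def des(zyaw):
    z=np.array([np.cos(zyaw),np.sin(zyaw),0]);x=np.array([0,0,-1.]);return np.c_[x,np.cross(z,x),z]
def plan(g,zyaw,o=None):
    """g: wanted grasp point (world), zyaw: wanted heading of tool z. prints delta in present tool axes, and turn"""
    o=o or bot.get_obs();M=axes(o);D=des(zyaw)
    rv=R.from_matrix(M.T@D).as_rotvec()
    tcp=np.array(g)-.155*D[:,0]
    print("clk %.2f"%o['clock'],"turn",np.round(rv,4),"shift(now axes, mm)",np.round(M.T@(tcp-o['eef_pos'])*1e3,1),"shift(after turn)",np.round(D.T@(tcp-o['eef_pos'])*1e3,1))
def stat():
    o=bot.get_obs();M=axes(o);g=o['eef_pos']+.155*M[:,0]
    print("clk %.2f"%o['clock'],"g",np.round(g*1e3,1),"zyaw %.4f"%np.arctan2(M[1,2],M[0,2]),"xz",np.round(M[:,0],3),"F",np.round(o['ft_force'],1),"w %.4f"%o['grip_width'],"q",np.round(o['joint_pos'],2))
    return o
E
python3 - <<'E'
from h import *
o=stat();print(np.round(axes(o),3))
plan([.53,-.02,.245],np.pi/2);plan([.53,-.02,.245],-np.pi/2)
print(plane(cal("top"),(360.1,176.5),.008))
E
```

```text
clk 0.15 g [166.5 471.  249. ] zyaw 1.2310 xz [-0.001 -0.002 -1.   ] F [ 1.1 -0.   0.3] w 0.0855 q [1.23 0.24 0.   1.34 0.   1.57]
[[-0.001 -0.943  0.333]
 [-0.002  0.333  0.943]
 [-1.     0.    -0.002]]
clk 0.15 turn [-3.398e-01 -1.600e-03 -3.000e-04] shift(now axes, mm) [   4.6 -506.4 -342. ] shift(after turn) [   4.  -363.4 -491.2]
clk 0.15 turn [ 2.8018e+00 -4.0000e-04  2.3000e-03] shift(now axes, mm) [   4.6 -506.4 -342. ] shift(after turn) [  4.  363.4 491.2]
[ 0.53738506 -0.01664007  0.008     ]
```

arm_command(
  moves=[0,-0.031,-0.024,0,0,0,-1,0,-0.031,-0.024,0,0,0,-1,0,-0.031,-0.024,0,0,0,-1,0,-0.031,-0.024,0,0,0,-1,0,-0.031,-0.024,0,0,0,-1,0,-0.031,-0.024,0,0,0,-1,0,-0.031,-0.024,0,0,0,-1,0,-0.031,-0.024,0,0,0,-1,0,-0.031,-0.024,0,0,0,-1,0,-0.031,-0.024,0,0,0,-1,0,-0.031,-0.024,0,0,0,-1,0,-0.031,-0.024,0,0,0,-1,0,-0.031,-0.024,0,0,0,-1,0,-0.031,-0.024,0,0,0,-1,0,-0.031,-0.024,0,0,0,-1,0,0,0,-0.085,0,0,-1,0,0,0,-0.085,0,0,-1,0,0,0,-0.085,0,0,-1,0,0,0,-0.085,0,0,-1],
)

```text
clock: 1.73
eef_pos: [0.4998, -0.0475, 0.3968]
tool_rot: [-0.504, 0.498, 0.505, 0.494]
ft_force: [1.1, -0.2, 0.1]
grip_width: 0.0854
```

Run:
```python
from h import *
o=stat();plan([.49,-.02,.245],np.pi/2)
```

```text
clk 1.73 g [499.  -48.  241.8] zyaw 1.5877 xz [-0.006 -0.003 -1.   ] F [ 1.1 -0.2  0.1] w 0.0854 q [-0.09  0.25 -0.    1.32 -0.   -0.11]
clk 1.73 turn [ 0.0169 -0.0032 -0.0056] shift(now axes, mm) [-3.3  9.4 27.6] shift(after turn) [-3.2  9.8 27.5]
```

arm_command(
  moves=[0,0.009,0.027,0.017,0,0,-1,0,0,0,0,0,0,-1],
)

```text
clock: 1.9
eef_pos: [0.4905, -0.0215, 0.3955]
tool_rot: [-0.498, 0.503, 0.501, 0.498]
ft_force: [-0.7, -0.4, -0.3]
grip_width: 0.0853
```

Run:
```python
from h import *
o=stat(); im,C,o=snap("wrist","c1")
np.save("c1.npy",np.array(C[1]))
```

```text
clk 1.90 g [489.2 -22.  240.5] zyaw 1.5693 xz [-0.008 -0.003 -1.   ] F [-0.7 -0.4 -0.3] w 0.0853 q [-0.04  0.23 -0.03  1.32 -0.   -0.04]
```

The jig seen from above: plate corners near (279,121), (379,115), (382,312) and (297,316). The bridge is at (330,243), the fence on the right and the stop at (333,280). Now I refine these and compare them across the views.

```bash
cat > jig.py <<'E'
from h import *
def quad(im,mask,C,z,eps):
    c=max(cv2.findContours(mask.astype(np.uint8),cv2.RETR_EXTERNAL,cv2.CHAIN_APPROX_NONE)[0],key=cv2.contourArea)
    return cv2.approxPolyDP(cv2.convexHull(c),eps,True)[:,0]
def screws(im,roi,thr=150):
    g=im[roi[1]:roi[3],roi[0]:roi[2]]; hsv=cv2.cvtColor(g,cv2.COLOR_BGR2HSV)
    m=((hsv[...,2]>thr)&(hsv[...,1]<60)).astype(np.uint8)
    n,l,st,ce=cv2.connectedComponentsWithStats(m)
    return [(round(ce[i][0]+roi[0],1),round(ce[i][1]+roi[1],1),int(st[i,4])) for i in range(1,n)]
E
python3 - <<'E'
from jig import *
im=cv2.imread("pics/c1.png");K=bot.get_calibration("wrist")["mtx"];C=(K,np.load("c1.npy"))
print("w",[s for s in screws(im,(270,100,395,325)) if s[2]>15])
t=cv2.imread("pics/a_top.png");Ct=cal("top")
print("t",[s for s in screws(t,(335,125,390,222),110) if s[2]>3])
s=cv2.imread("pics/a_scene.png")
print("s",[q for q in screws(s,(250,215,325,312),120) if q[2]>3])
hsv=cv2.cvtColor(im,cv2.COLOR_BGR2HSV)
m=((hsv[...,1]<70)&(hsv[...,2]<100)).astype(np.uint8); m[:105]=0;m[262:]=0;m[:,:250]=0;m[:,400:]=0
for y in range(130,230,20):
    x=np.where(m[y])[0];print(y,x.min(),x.max(),np.round(plane(C,(x.min(),y),.008),4),np.round(plane(C,(x.max()+1,y),.008),4))
for x in (300,320,340,360):
    y=np.where(m[:,x])[0].min();print(x,y,np.round(plane(C,(x,y),.008),4))
# grey bridge/stop
g=((hsv[...,1]<40)&(hsv[...,2]>105)).astype(np.uint8)
for r in rects(g[220:300,290:370],30): print("grey",r)
for p in [(300,234),(360,232),(300,254),(344,254),(360,286),(310,286),(310,277)]: print(p,np.round(plane(C,p,.037),4),np.round(plane(C,p,.028),4))
cv2.imwrite("pics/c1z.png",cv2.resize(im[215:325,280:400],None,fx=5,fy=5,interpolation=cv2.INTER_CUBIC))
E
```

```text
w [(np.float64(369.8), np.float64(125.1), 70), (np.float64(288.6), np.float64(129.3), 69), (np.float64(373.4), np.float64(305.8), 43), (np.float64(302.9), np.float64(308.9), 44), (np.float64(356.2), np.float64(318.5), 18), (np.float64(320.9), np.float64(319.8), 18)]
t [(np.float64(372.0), np.float64(140.0), 9), (np.float64(343.4), np.float64(141.7), 9), (np.float64(360.7), np.float64(163.6), 254), (np.float64(377.8), np.float64(209.7), 11), (np.float64(348.3), np.float64(211.1), 9)]
s [(np.float64(286.7), np.float64(225.2), 12), (np.float64(258.0), np.float64(235.2), 10), (np.float64(284.8), np.float64(261.9), 159), (np.float64(296.0), np.float64(265.2), 5), (np.float64(286.1), np.float64(281.4), 15), (np.float64(316.5), np.float64(291.3), 14), (np.float64(285.4), np.float64(303.4), 15)]
130 280 379 [ 0.4424 -0.0693  0.008 ] [0.4426 0.0296 0.008 ]
150 281 379 [ 0.4622 -0.0691  0.008 ] [0.4623 0.0304 0.008 ]
170 283 379 [ 0.4825 -0.0678  0.008 ] [0.4826 0.0311 0.008 ]
190 285 380 [ 0.5034 -0.0665  0.008 ] [0.5035 0.033  0.008 ]
210 287 380 [ 0.525  -0.0651  0.008 ] [0.5251 0.0338 0.008 ]
300 119 [ 0.4319 -0.0493  0.008 ]
320 118 [ 0.431  -0.0296  0.008 ]
340 117 [ 0.43  -0.01   0.008]
360 116 [0.4291 0.0096 0.008 ]
grey ((39.3405647277832, 38.83302307128906), (52.602481842041016, 60.72523880004883), 87.51044464111328)
(300, 234) [ 0.5412 -0.0495  0.037 ] [ 0.5445 -0.0503  0.028 ]
(360, 232) [0.5391 0.0096 0.037 ] [0.5424 0.0104 0.028 ]
(300, 254) [ 0.5624 -0.05    0.037 ] [ 0.5663 -0.0508  0.028 ]
(344, 254) [ 0.5625 -0.0059  0.037 ] [ 0.5664 -0.0055  0.028 ]
(360, 286) [0.598  0.0109 0.037 ] [0.6029 0.0117 0.028 ]
(310, 286) [ 0.598  -0.0405  0.037 ] [ 0.6029 -0.0411  0.028 ]
(310, 277) [ 0.5878 -0.0404  0.037 ] [ 0.5924 -0.0409  0.028 ]
```

Run:
```python
from jig import *
K=bot.get_calibration("wrist")["mtx"];C=(K,np.load("c1.npy"));Ct=cal("top");Cs=cal("scene")
# order: near-right(+y), near-left, far-right, far-left
w=[(369.8,125.1),(288.6,129.3),(373.4,305.8),(302.9,308.9)]
t=[(348.3,211.1),(377.8,209.7),(343.4,141.7),(372.0,140.0)]
s=[(286.7,225.2),(258,235.2),(316.5,291.3),(285.4,303.4)]
for a,b in (("wt",0),("ws",1),("ts",2)):
    pp=[[tri(C,x,Ct,y),tri(C,x,Cs,z),tri(Ct,y,Cs,z)][b] for x,y,z in zip(w,t,s)]
    print(a,[ (np.round(p[0]*1e3,1).tolist(),round(p[1]*1e3,1)) for p in pp])
for n,CC,u in (("w",C,w),("t",Ct,t),("s",Cs,s)):
    P=np.array([plane(CC,x,.009) for x in u]); c=P.mean(0)
    dx=(P[2]+P[3]-P[0]-P[1]); dy=(P[0]+P[2]-P[1]-P[3])
    print(n,"centre",np.round(c*1e3,1),"yaw x",np.arctan2(dx[1],dx[0]),"yaw y",np.arctan2(-dy[0],dy[1]),np.linalg.norm(dx)/2,np.linalg.norm(dy)/2)
```

```text
wt [([437.4, 18.2, 19.6], np.float64(0.2)), ([441.2, -60.8, 17.3], np.float64(2.0)), ([637.8, 28.6, 10.2], np.float64(1.3)), ([644.5, -51.9, 5.4], np.float64(1.7))]
ws [([437.8, 19.8, 10.2], np.float64(1.3)), ([441.7, -60.2, 10.4], np.float64(0.7)), ([638.1, 30.1, 9.2], np.float64(1.5)), ([641.8, -50.1, 9.7], np.float64(1.2))]
ts [([439.1, 19.0, 13.0], np.float64(2.2)), ([442.6, -61.2, 12.2], np.float64(2.4)), ([638.4, 29.3, 10.9], np.float64(2.5)), ([642.4, -50.9, 12.1], np.float64(2.4))]
w centre [539.9 -15.7   9. ] yaw x 0.04982357311234416 yaw y 0.04924792431131572 0.2005877548444142 0.08012829778155195
t centre [541.2 -17.3   9. ] yaw x 0.05154343332547858 yaw y 0.04917033524192767 0.19991486989782148 0.08053801439166049
s centre [539.4 -14.4   9. ] yaw x 0.051026436088058943 yaw y 0.047073079143178806 0.20099648101590328 0.08045373324040704
```

```bash
cat >> h.py <<'E'
def bars(im,C,z=.016,thr=130,roi=None):
    hsv=cv2.cvtColor(im,cv2.COLOR_BGR2HSV); m=((hsv[...,1]<60)&(hsv[...,2]>thr)).astype(np.uint8)
    if roi: k=np.zeros_like(m);k[roi[1]:roi[3],roi[0]:roi[2]]=1;m*=k
    out=[]
    for r in rects(m,60):
        P=np.array([plane(C,p,z)[:2] for p in cv2.boxPoints(r)])
        e=[P[1]-P[0],P[2]-P[1]]; L=[np.linalg.norm(v) for v in e]; i=int(np.argmax(L)); v=e[i]
        a=np.arctan2(v[1],v[0]); a=(a+np.pi/2)%np.pi-np.pi/2
        if .08<max(L)<.16 and .010<min(L)<.04: out.append((P.mean(0),a,max(L),min(L),r[0]))
    for b in out: print("bar c",np.round(b[0]*1e3,1),"yaw %.3f"%b[1],"L %.1f W %.1f"%(b[2]*1e3,b[3]*1e3),"px",np.round(b[4],1))
    return out
E
python3 - <<'E'
from h import *
K=bot.get_calibration("wrist")["mtx"];C=(K,np.load("c1.npy"))
im=cv2.imread("pics/c1.png");hsv=cv2.cvtColor(im,cv2.COLOR_BGR2HSV)
print(hsv[175,522:552].tolist())
for thr in (110,150,165): bars(im,C,thr=thr)
print("top");bars(cv2.imread("pics/a_top.png"),cal("top"),thr=110)
print("scene");bars(cv2.imread("pics/a_scene.png"),cal("scene"),thr=110)
E
```

```text
[[16, 102, 155], [16, 93, 132], [15, 53, 96], [15, 13, 76], [0, 3, 73], [30, 3, 75], [30, 3, 73], [30, 4, 72], [30, 6, 91], [90, 2, 139], [107, 11, 165], [108, 15, 171], [108, 15, 169], [109, 17, 169], [108, 15, 168], [108, 15, 168], [111, 15, 169], [108, 15, 170], [108, 15, 171], [109, 16, 174], [109, 16, 175], [106, 16, 175], [108, 15, 173], [109, 16, 171], [115, 9, 164], [11, 39, 158], [16, 90, 158], [16, 105, 158], [16, 103, 158], [16, 103, 158]]
bar c [528.7 258.8] yaw -0.349 L 140.2 W 16.6 px [602.2 212.3]
bar c [487.9 189.2] yaw 0.189 L 101.9 W 16.1 px [538.9 174.6]
bar c [529.1 259. ] yaw -0.353 L 139.4 W 15.4 px [602.4 212.7]
bar c [488.8 189.9] yaw 0.193 L 100.2 W 15.2 px [539.5 175.5]
bar c [528.6 258.7] yaw -0.343 L 135.5 W 11.7 px [602.1 212.4]
bar c [488.2 189.3] yaw 0.189 L 98.9 W 13.4 px [539. 175.]
top
bar c [ 230.4 -311.8] yaw 0.340 L 107.2 W 33.3 px [475.5 288. ]
bar c [437.8 331.5] yaw -0.208 L 120.0 W 15.4 px [232.3 212.2]
bar c [489.  188.4] yaw 0.178 L 98.9 W 15.9 px [285.5 193.4]
bar c [528.6 258.8] yaw -0.342 L 139.0 W 15.8 px [259.9 179.7]
scene
bar c [490.3 189.9] yaw 0.170 L 105.4 W 23.4 px [353.4 222.2]
bar c [529.2 259.9] yaw -0.348 L 143.0 W 21.2 px [383.3 227. ]
bar c [439.1 332.7] yaw -0.217 L 126.7 W 22.7 px [393.  193.2]
```

Run:
```python
from h import *
plan([.459,.1834,.12],1.758)
```

```text
clk 1.95 turn [-0.1887 -0.0046 -0.0071] shift(now axes, mm) [119.6  31.7 206.7] shift(after turn) [120.5  -6.8 208.6]
```

arm_command(
  moves=[0,0,0,-0.094,-0.0023,-0.0035,-0.4,0,0,0,-0.094,-0.0023,-0.0035,-0.4,0.02,-0.001,0.034,0,0,0,-0.4,0.02,-0.001,0.034,0,0,0,-0.4,0.02,-0.001,0.034,0,0,0,-0.4,0.02,-0.001,0.034,0,0,0,-0.4,0.02,-0.001,0.034,0,0,0,-0.4,0.02,-0.001,0.034,0,0,0,-0.4,0,0,0,0,0,0,-0.4],
)

```text
clock: 2.7
eef_pos: [0.4609, 0.1814, 0.2714]
tool_rot: [0.548, -0.45, -0.541, -0.453]
ft_force: [0.0, -0.5, 0.1]
grip_width: 0.0596
```

Run:
```python
from h import *
o=stat();im,C,o=snap("wrist","d1")
bars(im,C,thr=140);plan([.459,.1834,.020],1.758)
```

```text
clk 2.70 g [462.5 180.9 116.4] zyaw 1.7577 xz [ 0.011 -0.003 -1.   ] F [ 0.  -0.5  0.1] w 0.0596 q [ 0.38  0.33 -0.24  0.99 -0.01  0.19]
bar c [488.3 190. ] yaw 0.200 L 98.4 W 14.8 px [333.5 245.5]
bar c [437.5 332.5] yaw -0.213 L 118.8 W 14.1 px [562.1 211.9]
clk 2.75 turn [-0.0014 -0.007   0.0111] shift(now axes, mm) [97.7  2.9  4.8] shift(after turn) [97.8  1.8  4.1]
```

The crop confirms a plain silver bar at (333,245), upright in the view and centred between the fingers. I triangulate its height next, before the descent.

Run:
```python
from h import *
o=bot.get_obs();K=bot.get_calibration("wrist")["mtx"]
p,e=tri((K,np.load("c1.npy")),(539,175),cal("wrist",o),(333.5,245.5));print(p,e)
p,e=tri(cal("top"),(285.5,193.4),cal("wrist",o),(333.5,245.5));print(p,e)
```

```text
[0.48594413 0.18719832 0.01890731] 5.356244250371611e-05
[0.49077463 0.18867953 0.00742235] 0.0009055088765751334
```

arm_command(
  moves=[0.02,0.001,0.002,-0.003,-0.007,0.011,-0.4,0.02,0.001,0.001,0,0,0,-0.4,0.02,0,0,0,0,0,-0.4,0.015,0,0,0,0,0,-0.4,0,0,0,0,0,0,-0.4],
)

```text
clock: 3.17
eef_pos: [0.4632, 0.18, 0.199]
tool_rot: [0.547, -0.449, -0.542, -0.453]
ft_force: [-0.2, -0.8, -0.9]
grip_width: 0.0599
```

Run:
```python
from h import *
stat();plan([.459,.1838,.020],1.765)
```

```text
clk 3.17 g [464.5 180.   44. ] zyaw 1.7589 xz [ 0.008 -0.    -1.   ] F [-0.2 -0.8 -0.9] w 0.0599 q [ 0.37  0.42 -0.32  0.82 -0.    0.18]
clk 3.17 turn [-0.0061 -0.002   0.0082] shift(now axes, mm) [24.   3.6  4.5] shift(after turn) [24.   3.4  4.5]
```

arm_command(
  moves=[0.008,0.002,0.003,-0.006,-0.002,0.008,-0.4,0.008,0.002,0.002,0,0,0,-0.4,0.007,0,0,0,0,0,-0.4,0,0,0,0,0,0,-0.4],
)

```text
clock: 3.5
eef_pos: [0.4606, 0.1823, 0.1773]
tool_rot: [0.546, -0.449, -0.544, -0.451]
ft_force: [-0.1, -1.1, 0.0]
grip_width: 0.0595
```

Run:
```python
from h import *
stat();plan([.459,.1838,.020],1.765)
```

```text
clk 3.50 g [461.2 182.4  22.3] zyaw 1.7610 xz [ 0.004  0.001 -1.   ] F [-0.1 -1.1  0. ] w 0.0595 q [ 0.38  0.45 -0.35  0.77 -0.    0.19]
clk 3.50 turn [-0.004  -0.      0.0041] shift(now axes, mm) [2.2 1.3 1.8] shift(after turn) [2.3 1.3 1.8]
```

arm_command(
  moves=[0.002,0.001,0.0015,-0.004,0,0.004,-0.4,0,0,0,0,0,0,1,0,0,0,0,0,0,1,0,0,0,0,0,0,1,0,0,0,0,0,0,1,0,0,0,0,0,0,1,0,0,0,0,0,0,1,0,0,0,0,0,0,1],
)

```text
clock: 4.17
eef_pos: [0.46, 0.184, 0.177]
tool_rot: [0.547, -0.448, -0.546, -0.45]
ft_force: [0.4, -0.8, -1.8]
grip_width: 0.0141
```

Run:
```python
from h import *
stat()
```

```text
clk 4.17 g [460.4 184.1  22. ] zyaw 1.7657 xz [ 0.003  0.001 -1.   ] F [ 0.4 -0.8 -1.8] w 0.0141 q [ 0.38  0.45 -0.35  0.77 -0.    0.19]
```

```bash
cat >> h.py <<'E'
JO=np.array([.540,-.0158]);JY=.050
def j2w(x,y):
    c,s=np.cos(JY),np.sin(JY); return JO+np.array([c*x-s*y,s*x+c*y])/1e3
def w2j(p):
    c,s=np.cos(JY),np.sin(JY); d=(np.asarray(p)[:2]-JO)*1e3; return np.array([c*d[0]+s*d[1],-s*d[0]+c*d[1]])
def planj(x,y,z):
    o=bot.get_obs();M=axes(o);g=o['eef_pos']+.155*M[:,0]
    print("g in jig",np.round(w2j(g),1),"z %.1f"%(g[2]*1e3))
    p=j2w(x,y);plan([p[0],p[1],z/1e3],JY+np.pi/2,o)
E
python3 - <<'E'
from h import *
planj(-87,-4,75)
E
```

```text
g in jig [-69.5 203.6] z 22.0
clk 4.17 turn [0.1449 0.0004 0.0028] shift(now axes, mm) [ -53.2   46.7 -202.9] shift(after turn) [ -53.    17.1 -207.5]
```

arm_command(
  moves=[-0.018,0,0,0,0,0,1,-0.018,0,0,0,0,0,1,-0.018,0,0,0,0,0,1],
)

```text
clock: 4.42
eef_pos: [0.457, 0.1828, 0.2273]
tool_rot: [-0.545, 0.452, 0.548, 0.446]
ft_force: [0.2, -0.1, -1.9]
grip_width: 0.0144
```

Run:
```python
from h import *
stat();planj(-87,-4,75);im,C,o=snap("wrist","e1")
```

```text
clk 4.42 g [455.5 182.2  72.3] zyaw 1.7659 xz [-0.01  -0.004 -1.   ] F [ 0.2 -0.1 -1.9] w 0.0144 q [ 0.38  0.38 -0.29  0.9  -0.    0.19]
g in jig [-74.5 202. ] z 72.3
clk 4.42 turn [ 0.1451 -0.0028 -0.01  ] shift(now axes, mm) [  -1.9   43.7 -202.3] shift(after turn) [  -2.7   14.  -206.5]
```

arm_command(
  moves=[0,0,0,0.073,-0.0014,-0.005,1,0,0,0,0.073,-0.0014,-0.005,1,0,0.002,-0.034,0,0,0,1,0,0.002,-0.034,0,0,0,1,0,0.002,-0.034,0,0,0,1,0,0.002,-0.034,0,0,0,1,0,0.002,-0.034,0,0,0,1,0,0.002,-0.032,0,0,0,1,0,0,0,0,0,0,1],
)

```text
clock: 5.22
eef_pos: [0.4568, -0.0232, 0.2275]
tool_rot: [0.515, -0.482, -0.511, -0.492]
ft_force: [-0.4, -0.2, -2.1]
grip_width: 0.0145
```

Run:
```python
from h import *
stat();planj(-87,-4,50)
```

```text
clk 5.22 g [458.9 -22.3  72.6] zyaw 1.6223 xz [ 0.013  0.005 -1.   ] F [-0.4 -0.2 -2.1] w 0.0145 q [-0.05  0.32 -0.4   0.84  0.01 -0.1 ]
g in jig [-81.3  -2.5] z 72.6
clk 5.22 turn [0.0014 0.0048 0.0136] shift(now axes, mm) [22.5  3.8 -0.9] shift(after turn) [22.5  3.5 -0.8]
```

arm_command(
  moves=[0.012,0.002,-0.001,0.001,0.005,0.013,1,0.012,0.002,0,0,0,0,1,0.008,0,0,0,0,0,1,0,0,0,0,0,0,1],
)

```text
clock: 5.55
eef_pos: [0.4521, -0.0257, 0.1914]
tool_rot: [-0.511, 0.489, 0.512, 0.488]
ft_force: [-0.6, 0.4, -2.4]
grip_width: 0.0143
```

Run:
```python
from h import *
stat();planj(-87,-4,31);im,C,o=snap("wrist","e2");im,C,o=snap("scene");cv2.imwrite("pics/e2s.png",cv2.resize(im[170:330,200:400],None,fx=4,fy=3.7))
```

```text
clk 5.55 g [451.8 -25.7  36.4] zyaw 1.6165 xz [-0.002 -0.001 -1.   ] F [-0.6  0.4 -2.4] w 0.0143 q [-0.06  0.37 -0.44  0.76 -0.   -0.1 ]
g in jig [-88.5  -5.5] z 36.4
clk 5.55 turn [-0.0043 -0.0004 -0.0018] shift(now axes, mm) [ 5.4 -1.3  1.5] shift(after turn) [ 5.4 -1.3  1.5]
```

arm_command(
  moves=[0.003,0,0.001,-0.004,0,-0.002,1,0.003,0,0,0,0,0,1,0,0,0,0,0,0,1,0,-0.01,0,0,0,0,1,0,-0.01,0,0,0,0,1,0,0,0,0,0,0,1],
)

```text
clock: 6.15
eef_pos: [0.4745, -0.0207, 0.1873]
tool_rot: [0.515, -0.485, -0.512, -0.487]
ft_force: [1.1, 0.9, -2.0]
grip_width: 0.0144
```

Run:
```python
from h import *
stat();planj(-28.6,-4,30)
```

```text
clk 6.15 g [475.2 -20.8  32.3] zyaw 1.6266 xz [ 0.005 -0.    -1.   ] F [ 1.1  0.9 -2. ] w 0.0144 q [-0.04  0.41 -0.39  0.77 -0.   -0.1 ]
g in jig [-64.9  -1.7] z 32.3
clk 6.15 turn [ 0.0058 -0.0007  0.0047] shift(now axes, mm) [  2.5 -37.   -2.6] shift(after turn) [  2.3 -37.1  -2.4]
```

arm_command(
  moves=[0.002,-0.008,-0.0025,0.006,0,0.004,1,0.001,-0.009,0,0,0,0,1,0,-0.007,0,0,0,0,1,0,0,0,0,0,0,1],
)

```text
clock: 6.48
eef_pos: [0.499, -0.0217, 0.1857]
tool_rot: [-0.512, 0.488, 0.513, 0.486]
ft_force: [0.3, -0.3, -1.6]
grip_width: 0.0142
```

Run:
```python
from h import *
stat();planj(-28.6,-4,30)
```

```text
clk 6.48 g [498.7 -21.9  30.7] zyaw 1.6210 xz [-0.002 -0.001 -1.   ] F [ 0.3 -0.3 -1.6] w 0.0142 q [-0.04  0.45 -0.32  0.8  -0.   -0.09]
g in jig [-41.6  -4. ] z 30.7
clk 6.48 turn [ 0.0002 -0.0011 -0.0021] shift(now axes, mm) [  0.6 -12.7  -0.2] shift(after turn) [  0.7 -12.7  -0.2]
```

arm_command(
  moves=[0.001,-0.005,0,0,0,0,1,0,-0.004,0,0,0,0,1,0,-0.003,0,0,0,0,1,0,0,0,0,0,0,1],
)

```text
clock: 6.82
eef_pos: [0.5106, -0.0209, 0.1853]
tool_rot: [-0.512, 0.489, 0.513, 0.486]
ft_force: [0.5, 0.6, -0.6]
grip_width: 0.014
```

Run:
```python
from h import *
stat();planj(-28.6,-4,30)
```

```text
clk 6.82 g [509.8 -21.1  30.3] zyaw 1.6213 xz [-0.005 -0.001 -1.   ] F [ 0.5  0.6 -0.6] w 0.0140 q [-0.04  0.47 -0.29  0.82 -0.   -0.09]
g in jig [-30.4  -3.8] z 30.3
clk 6.82 turn [ 0.0005 -0.0012 -0.0048] shift(now axes, mm) [ 0.3 -1.1 -0.4] shift(after turn) [ 0.3 -1.1 -0.4]
```

arm_command(
  moves=[0,-0.003,0,0,0,-0.004,1,0,-0.003,0,0,0,0,1,0,-0.003,0,0,0,0,1],
)

```text
clock: 7.07
eef_pos: [0.5144, -0.0207, 0.1849]
tool_rot: [-0.509, 0.492, 0.516, 0.483]
ft_force: [-8.8, 0.1, 9.2]
grip_width: 0.0141
```

Run:
```python
from h import *
stat();planj(-28.6,-4,30)
```

```text
clk 7.07 g [511.9 -21.   29.9] zyaw 1.6210 xz [-0.016 -0.002 -1.   ] F [-8.8  0.1  9.2] w 0.0141 q [-0.04  0.48 -0.27  0.83 -0.   -0.09]
g in jig [-28.3  -3.8] z 29.9
clk 7.07 turn [ 0.0002 -0.0015 -0.0157] shift(now axes, mm) [-0.1  2.8 -0.4] shift(after turn) [-0.1  2.8 -0.4]
```

arm_command(
  moves=[0,0,0.002,0,0,-0.008,1,0,0,0.002,0,0,0,1,0,0,0.002,0,0,0,1],
)

```text
clock: 7.32
eef_pos: [0.5131, -0.0165, 0.1853]
tool_rot: [-0.511, 0.493, 0.512, 0.484]
ft_force: [-2.6, -2.5, 0.2]
grip_width: 0.014
```

Run:
```python
from h import *
stat();planj(-28.6,0,30)
```

```text
clk 7.32 g [511.6 -17.7  30.3] zyaw 1.6171 xz [-0.01  -0.008 -1.   ] F [-2.6 -2.5  0.2] w 0.0140 q [-0.03  0.47 -0.28  0.82 -0.01 -0.08]
g in jig [-28.5  -0.5] z 30.3
clk 7.32 turn [-0.0037 -0.0076 -0.01  ] shift(now axes, mm) [ 0.3  1.7 -0.7] shift(after turn) [ 0.3  1.7 -0.7]
```

arm_command(
  moves=[0,-0.002,0.002,-0.006,-0.006,0.0,1,0,-0.002,0.002,-0.006,0,0,1,0,-0.002,0.002,-0.004,0,0,1],
)

```text
clock: 7.57
eef_pos: [0.515, -0.0143, 0.1849]
tool_rot: [-0.513, 0.496, 0.515, 0.476]
ft_force: [-7.9, -7.1, 9.6]
grip_width: 0.0142
```

Run:
```python
from h import *
stat();planj(-28.6,0,30)
```

```text
clk 7.57 g [511.8 -17.1  30. ] zyaw 1.6266 xz [-0.021 -0.018 -1.   ] F [-7.9 -7.1  9.6] w 0.0142 q [-0.02  0.48 -0.27  0.84 -0.02 -0.08]
g in jig [-28.2   0.2] z 30.0
clk 7.57 turn [ 0.0056 -0.0167 -0.0218] shift(now axes, mm) [ 0.   3.7 -2.7] shift(after turn) [-0.1  3.7 -2.8]
```

arm_command(
  moves=[0,0,0,0,0,0,0.2,0,0,0,0,0,0,0.2,0,0,0,0,0,0,0.0,0,0,0,0,-0.016,-0.02,0.0,-0.02,0,0,0,0,0,0,-0.03,0,0,0,0,0,0,-0.04,0,0,0,0,0,0,-0.04,0,0,0,0,0,0,-0.04,0,0,0,0,0,0,0,0,0,0,0,0,0],
)

```text
clock: 8.4
eef_pos: [0.5162, -0.0124, 0.3582]
tool_rot: [-0.513, 0.48, 0.518, 0.489]
ft_force: [1.1, 0.2, 0.9]
grip_width: 0.0427
```

Run:
```python
from h import *
stat();planj(126,0,215);im,C,o=snap("wrist","f1"); np.save("f1.npy",C[1])
x0,y0=220,150
cv2.imwrite("pics/f1z.png",cv2.resize(im[140:340,230:430],None,fx=3,fy=3,interpolation=cv2.INTER_CUBIC))
```

```text
clk 8.40 g [516.6 -10.3 203.2] zyaw 1.6325 xz [ 0.003  0.014 -1.   ] F [1.1 0.2 0.9] w 0.0427 q [-0.03  0.3  -0.04  1.23  0.01 -0.09]
g in jig [-23.1   6.7] z 203.2
clk 8.40 turn [0.0116 0.0135 0.0035] shift(now axes, mm) [ -11.3 -149.6   -6.2] shift(after turn) [ -11.8 -149.6   -4.6]
```

Run:
```python
from h import *
K=bot.get_calibration("wrist")["mtx"];C=(K,np.load("f1.npy"))
f=lambda x,y:(230+x/3,140+y/3)
for n,p in (("tailL",(236,43)),("tailR",(293,45)),("frontL",(233,364)),("frontR",(286,365))): print(n,np.round(w2j(plane(C,f(*p),.024)),1))
p,e=tri(cal("top"),(210+393/2.6,90+55/2.6),cal("scene"),(130+458/2.6,170+290/2.6)); print("grip",w2j(p),p[2],e)
planj(126,0,225)
```

```text
tailL [-50.5  -6.9]
tailR [-50.1   9.3]
frontL [49.5 -8.3]
frontR [49.8  8.3]
grip [126.4922942    0.24759321] 0.16103983196013028 0.004602793149454552
g in jig [-24.3   6.9] z 200.1
clk 8.45 turn [ 0.0117  0.0138 -0.0003] shift(now axes, mm) [ -25.  -150.2   -6.1] shift(after turn) [ -24.9 -150.3   -4.7]
```

```bash
cat >> h.py <<'E'
def edgefit(im,C,x0s,x1s,z,rows,half=8):
    """sub-pixel left/right edges of a bright bar along rows; returns jig points"""
    g=cv2.GaussianBlur(cv2.cvtColor(im,cv2.COLOR_BGR2GRAY),(3,3),0).astype(float)
    out=[]
    for side,xg in ((0,x0s),(1,x1s)):
        P=[]
        for y in rows:
            xc=int(round(xg(y))); seg=np.diff(g[y,xc-half:xc+half+1]); w=np.clip(seg if side==0 else -seg,0,None)
            w=np.where(w>.3*w.max(),w,0); k=np.arange(xc-half,xc+half)+.5
            P.append(w2j(plane(C,((w*k).sum()/w.sum(),y),z)))
        P=np.array(P); a=np.polyfit(P[:,0],P[:,1],1); print("side",side,"slope %.4f"%a[0],"y at x=0: %.2f"%a[1],"resid %.2f"%np.std(P[:,1]-np.polyval(a,P[:,0])))
E
python3 - <<'E'
from h import *
K=bot.get_calibration("wrist")["mtx"];C=(K,np.load("f1.npy"));im=cv2.imread("pics/f1.png")
edgefit(im,C,lambda y:308.5,lambda y:327,.024,list(range(158,210,2)),5)
edgefit(im,C,lambda y:308,lambda y:327,.024,list(range(158,210,2))+list(range(241,258,2)),5)
# plate edges for comparison
hs=cv2.cvtColor(im,cv2.COLOR_BGR2HSV)[...,1].astype(float)
for lo,hi in ((255,275),(362,380)):
    P=[]
    for y in range(145,245,3):
        d=np.abs(np.diff(cv2.GaussianBlur(hs,(5,5),0)[y,lo:hi])); k=np.arange(lo,hi-1)+1.; P.append(w2j(plane(C,((d*k).sum()/d.sum(),y),.008)))
    P=np.array(P);print(np.polyfit(P[:,0],P[:,1],1),np.ptp(P[:,0]))
E
```

```text
side 0 slope -0.0196 y at x=0: -8.26 resid 0.06
side 1 slope -0.0106 y at x=0: 8.15 resid 0.15
side 0 slope -0.0114 y at x=0: -8.03 resid 0.12
side 1 slope -0.0201 y at x=0: 7.89 resid 0.21
[ 2.44000074e-03 -4.86518374e+01] 95.17195215059147
[2.71349593e-03 5.00734746e+01] 95.55185697801508
```

```bash
sed -i 's/JY=.050$/JY=.0515/' h.py
python3 - <<'E'
from h import *
stat();planj(-30,0,30)
E
```

```text
clk 8.45 g [515.4 -10.2 200.1] zyaw 1.6325 xz [-0.001  0.014 -1.   ] F [-0.2 -0.8 -0.2] w 0.0427 q [-0.03  0.3  -0.05  1.23  0.01 -0.09]
g in jig [-24.3   6.9] z 200.1
clk 8.45 turn [ 0.0102  0.0138 -0.0003] shift(now axes, mm) [170.    5.8  -7. ] shift(after turn) [170.1   5.8  -4.8]
```

arm_command(
  moves=[0.03,0.001,-0.005,0.01,0.014,0,0,0.035,0.001,0,0,0,0,0,0.035,0.001,0,0,0,0,0,0.025,0,0,0,0,0,0,0.01,0,0,0,0,0,0,0,0,0,0,0,0,0],
)

```text
clock: 8.95
eef_pos: [0.5149, -0.0154, 0.2156]
tool_rot: [0.516, -0.481, -0.511, -0.491]
ft_force: [-0.4, -1.0, -0.4]
grip_width: 0.0424
```

Run:
```python
from h import *
stat();planj(-30,0,30)
```

```text
clk 8.95 g [517.3 -14.5  60.6] zyaw 1.6252 xz [ 0.016  0.006 -1.   ] F [-0.4 -1.  -0.4] w 0.0424 q [-0.03  0.43 -0.26  0.87  0.01 -0.09]
g in jig [-22.6   2.5] z 60.6
clk 8.95 turn [0.0029 0.005  0.0159] shift(now axes, mm) [30.5  5.5 -1.9] shift(after turn) [30.6  5.  -1.7]
```

arm_command(
  moves=[0.008,0.004,-0.002,0.003,0.005,0.015,0,0.008,0.002,0,0,0,0,0,0.007,0.001,0,0,0,0,0,0.005,0,0,0,0,0,0,0,0,0,0,0,0,0],
)

```text
clock: 9.37
eef_pos: [0.5074, -0.0175, 0.1845]
tool_rot: [-0.512, 0.487, 0.513, 0.487]
ft_force: [-0.0, -0.0, 0.4]
grip_width: 0.0429
```

Run:
```python
from h import *
stat();planj(-30,0,30)
```

```text
clk 9.37 g [507.3 -17.3  29.5] zyaw 1.6227 xz [-0.     0.001 -1.   ] F [-0.  -0.   0.4] w 0.0429 q [-0.03  0.46 -0.3   0.8   0.   -0.09]
g in jig [-32.7   0.2] z 29.5
clk 9.37 turn [ 0.0004  0.0013 -0.0001] shift(now axes, mm) [-0.5 -2.7 -0. ] shift(after turn) [-0.5 -2.7 -0. ]
```

arm_command(
  moves=[0,0,0,0,0,0,1,0,0,0,0,0,0,1,0,0,0,0,0,0,1,0,0,0,0,0,0,1,0,0,0,0,0,0,1,0,0,0,0,0,0,1],
)

```text
clock: 9.87
eef_pos: [0.5079, -0.0178, 0.1859]
tool_rot: [0.513, -0.486, -0.512, -0.488]
ft_force: [-0.5, -0.0, -1.8]
grip_width: 0.014
```

Run:
```python
from h import *
stat();planj(-30,0,30)
```

```text
clk 9.87 g [508.2 -17.7  30.9] zyaw 1.6222 xz [ 0.002  0.    -1.   ] F [-0.5 -0.  -1.8] w 0.0140 q [-0.04  0.46 -0.3   0.8   0.   -0.09]
g in jig [-31.8  -0.3] z 30.9
clk 9.87 turn [-0.0001  0.0004  0.0022] shift(now axes, mm) [ 0.9 -2.2  0.3] shift(after turn) [ 0.9 -2.2  0.3]
```

arm_command(
  moves=[0.001,-0.002,0.001,-0.005,0,0,1,0.0005,-0.002,0.001,-0.004,0,0,1,0,-0.001,0.001,-0.004,0,0,1],
)

```text
clock: 10.12
eef_pos: [0.5094, -0.0165, 0.1856]
tool_rot: [0.515, -0.488, -0.515, -0.481]
ft_force: [-0.9, -4.8, -0.0]
grip_width: 0.0141
```

Run:
```python
from h import *
stat();planj(-30,0,30)
```

```text
clk 10.12 g [508.4 -17.7  30.6] zyaw 1.6321 xz [-0.007 -0.007 -1.   ] F [-0.9 -4.8 -0. ] w 0.0141 q [-0.03  0.47 -0.29  0.82 -0.01 -0.09]
g in jig [-31.7  -0.3] z 30.6
clk 10.12 turn [ 0.0098 -0.0071 -0.0071] shift(now axes, mm) [ 0.6 -0.6 -0.8] shift(after turn) [ 0.6 -0.6 -0.8]
```

arm_command(
  moves=[0,-0.003,0.0005,0,0,0,1,0,-0.002,0.0005,-0.002,0,0,1,0,0,0,0,0,0,0.5,0,0,0,0,0,0,0.3,0,0,0,0,0,0,0.0,0,0,0,0,0.007,0.007,0.0,-0.02,0,0,0,0,0,0,-0.03,0,0,0,0,0,0,-0.04,0,0,0,0,0,0,-0.04,0,0,0,0,0,0,-0.04,0,0,0,0,0,0,0,0,0,0,0,0,0],
)

```text
clock: 11.12
eef_pos: [0.5161, -0.0118, 0.3608]
tool_rot: [-0.513, 0.494, 0.518, 0.473]
ft_force: [1.7, 0.6, 0.1]
grip_width: 0.0425
```

Run:
```python
from h import *
stat();planj(126,0,225);im,C,o=snap("wrist","f2"); np.save("f2.npy",C[1])
cv2.imwrite("pics/f2z.png",cv2.resize(im[140:340,230:430],None,fx=3,fy=3,interpolation=cv2.INTER_CUBIC))
g=cv2.cvtColor(im,cv2.COLOR_BGR2GRAY)
for y in (165,185,205,250): print(y,g[y,295:345].tolist())
```

```text
clk 11.12 g [512.1 -14.4 205.8] zyaw 1.6352 xz [-0.026 -0.017 -1.   ] F [1.7 0.6 0.1] w 0.0425 q [-0.02  0.31 -0.02  1.27 -0.02 -0.08]
g in jig [-27.8   2.9] z 205.8
clk 11.12 turn [ 0.0127 -0.0153 -0.0265] shift(now axes, mm) [ -23.1 -149.1   -7.5] shift(after turn) [ -19.2 -149.7   -5.3]
165 [63, 64, 65, 66, 66, 65, 66, 64, 65, 63, 65, 65, 66, 66, 66, 66, 66, 66, 68, 66, 66, 67, 65, 72, 94, 105, 105, 104, 100, 96, 96, 95, 95, 95, 95, 95, 95, 93, 93, 93, 91, 82, 69, 65, 64, 65, 64, 63, 62, 64]
185 [65, 64, 65, 66, 65, 66, 66, 65, 65, 64, 64, 65, 64, 65, 66, 66, 65, 67, 65, 67, 66, 65, 70, 108, 154, 170, 171, 169, 168, 167, 167, 169, 170, 172, 173, 175, 176, 175, 173, 171, 162, 124, 74, 62, 65, 65, 64, 62, 64, 66]
205 [65, 65, 66, 65, 66, 65, 66, 66, 65, 64, 64, 64, 64, 64, 64, 65, 64, 67, 66, 67, 65, 64, 80, 126, 161, 171, 171, 169, 169, 168, 169, 169, 171, 173, 175, 177, 176, 175, 172, 170, 161, 123, 77, 64, 64, 64, 64, 63, 63, 66]
250 [64, 64, 65, 64, 64, 63, 65, 64, 65, 63, 64, 64, 63, 63, 63, 63, 64, 64, 65, 66, 66, 67, 96, 150, 170, 171, 171, 171, 170, 170, 171, 172, 173, 175, 176, 176, 175, 172, 170, 164, 144, 131, 133, 134, 133, 134, 133, 134, 133, 134]
```

Run:
```python
from h import *
K=bot.get_calibration("wrist")["mtx"];C=(K,np.load("f2.npy"));im=cv2.imread("pics/f2.png")
edgefit(im,C,lambda y:318.5,lambda y:336.5,.024,list(range(170,220,2)),5)
edgefit(im,C,lambda y:318,lambda y:336,.024,list(range(170,220,2))+list(range(252,268,2)),5)
hs=cv2.cvtColor(im,cv2.COLOR_BGR2HSV)[...,1].astype(float);hs=cv2.GaussianBlur(hs,(5,5),0)
for a in (0,1):
    P=[]
    for y in range(150,240,3):
        lo,hi=((268,288) if a==0 else (370,392)); d=np.abs(np.diff(hs[y,lo:hi]));k=np.arange(lo,hi-1)+1.;d[d<.3*d.max()]=0
        P.append(w2j(plane(C,((d*k).sum()/d.sum(),y),.008)))
    P=np.array(P);print("plate",np.polyfit(P[:,0],P[:,1],1))
for n,p in (("tail",(294,77)),("front",(290,394))): print(n,np.round(w2j(plane(C,(230+p[0]/3,140+p[1]/3),.024)),1))
```

```text
side 0 slope -0.0074 y at x=0: -8.08 resid 0.06
side 1 slope 0.0078 y at x=0: 8.36 resid 0.08
side 0 slope -0.0041 y at x=0: -7.99 resid 0.07
side 1 slope -0.0076 y at x=0: 7.93 resid 0.23
plate [ 4.95396479e-04 -4.89278823e+01]
plate [-3.39372771e-03  5.00848275e+01]
tail [-50.5   0.6]
front [49.7  0.6]
```

The bar is home. Its front is at x = 49.7, its yaw is within 0.004 rad of the jig, and its side face is at y ≈ 8. Now the punch arm.

arm_command(
  moves=[-0.01,0,-0.002,0.013,-0.015,-0.026,-0.2,-0.01,-0.03,-0.001,0,0,0,-0.2,0,-0.035,-0.001,0,0,0,-0.2,0,-0.035,-0.001,0,0,0,-0.2,0,-0.035,0,0,0,0,-0.2,0,-0.01,0,0,0,0,-0.2,0,0,0,0,0,0,-0.2],
)

```text
clock: 11.75
eef_pos: [0.6625, -0.0095, 0.3717]
tool_rot: [-0.508, 0.489, 0.515, 0.487]
ft_force: [-0.2, 0.7, 0.4]
grip_width: 0.0514
```

Run:
```python
from h import *
stat();planj(126,0,160);im,C,o=snap("wrist","g1");snap("scene","g1s")
```

```text
clk 11.75 g [661.1  -8.7 216.7] zyaw 1.6183 xz [-0.009  0.005 -1.   ] F [-0.2  0.7  0.4] w 0.0514 q [-0.02  0.59  0.45  1.44  0.   -0.06]
g in jig [121.3   0.9] z 216.7
clk 11.75 turn [-0.004   0.0056 -0.0088] shift(now axes, mm) [56.7 -3.9 -0.3] shift(after turn) [56.7 -3.4 -0. ]
```

arm_command(
  moves=[0.018,-0.002,0,-0.004,0.005,-0.008,-0.2,0.018,-0.002,0,0,0,0,-0.2,0.012,-0.001,0,0,0,0,-0.2,0.004,0,0,0,0,0,-0.2,0,0,0,0,0,0,-0.2],
)

```text
clock: 12.27
eef_pos: [0.6595, -0.0098, 0.3195]
tool_rot: [-0.511, 0.488, 0.514, 0.486]
ft_force: [0.2, 1.2, -0.6]
grip_width: 0.0515
```

Run:
```python
from h import *
stat();planj(126,0,160)
```

```text
clk 12.27 g [658.7  -9.6 164.5] zyaw 1.6210 xz [-0.005  0.001 -1.   ] F [ 0.2  1.2 -0.6] w 0.0515 q [-0.02  0.61  0.34  1.31  0.   -0.07]
g in jig [1.189e+02 1.000e-01] z 164.5
clk 12.27 turn [-0.0013  0.0015 -0.0049] shift(now axes, mm) [ 4.4 -6.3  0.2] shift(after turn) [ 4.5 -6.3  0.2]
```

arm_command(
  moves=[0.003,-0.006,0,-0.001,0.001,-0.005,-0.2,0.001,-0.001,0,0,0,0,-0.2,0,0,0,0,0,0,1,0,0,0,0,0,0,1,0,0,0,0,0,0,1,0,0,0,0,0,0,1,0,0,0,0,0,0,1,0,0,0,0,0,0,1],
)

```text
clock: 12.93
eef_pos: [0.6658, -0.01, 0.3187]
tool_rot: [0.513, -0.486, -0.512, -0.488]
ft_force: [-0.2, -1.1, -2.0]
grip_width: 0.0287
```

Run:
```python
from h import *
stat();planj(126,0,160)
```

```text
clk 12.93 g [666.2 -10.  163.7] zyaw 1.6212 xz [ 0.003  0.    -1.   ] F [-0.2 -1.1 -2. ] w 0.0287 q [-0.01  0.62  0.35  1.31  0.   -0.07]
g in jig [126.4  -0.7] z 163.7
clk 12.93 turn [-0.0011 -0.0001  0.0031] shift(now axes, mm) [ 3.7 -0.1  0.6] shift(after turn) [ 3.7 -0.1  0.6]
```

arm_command(
  moves=[-0.003,0.008,0,0,0,0,1,-0.003,0.008,0,0,0,0,1,-0.002,0.008,0,0,0,0,1,-0.001,0.008,0,0,0,0,1,-0.001,0.007,0,0,0,0,1],
)

```text
clock: 13.35
eef_pos: [0.6287, -0.0118, 0.3283]
tool_rot: [0.517, -0.483, -0.508, -0.491]
ft_force: [4.7, -0.2, -10.2]
grip_width: 0.0286
```

```bash
cat >> h.py <<'E'
def arc(dx=.6,dz=3.7):
    o=stat();M=axes(o);g=o['eef_pos']+.155*M[:,0];j=w2j(g);a=j[0]-dx-80;b=g[2]*1e3-dz-60
    print("jig y %.1f theta %.3f r %.1f"%(j[1],np.arctan2(b,-a),np.hypot(a,b)),"rot err",np.round(R.from_matrix(M.T@des(JY+np.pi/2)).as_rotvec(),3))
    return np.arctan2(b,-a)
def arcto(ths,dx=.6,dz=3.7):
    o=bot.get_obs();M=axes(o);g=o['eef_pos']+.155*M[:,0];j=w2j(g);p=np.array([j[0],j[1],g[2]*1e3])
    for t in ths:
        q=np.array([80-110*np.cos(t)+dx,0,60+110*np.sin(t)+dz]); d=q-p; print("%.2f"%t,"row x %.1f y %.1f z %.1f"%(-d[2],-d[0],d[1])); p=q
E
python3 - <<'E'
from h import *
t=arc();arcto(np.arange(round(t,2)-.1,.7,-.1))
E
```

```text
clk 13.35 g [631.4 -11.7 173.3] zyaw 1.6217 xz [ 0.017  0.001 -1.   ] F [  4.7  -0.2 -10.2] w 0.0286 q [-0.02  0.53  0.23  1.26  0.   -0.07]
jig y -0.6 theta 1.670 r 110.1 rot err [-0.001 -0.     0.017]
1.57 row x -0.4 y 11.0 z 0.6
1.47 row x 0.6 y 11.0 z 0.0
1.37 row x 1.7 y 10.9 z 0.0
1.27 row x 2.7 y 10.7 z 0.0
1.17 row x 3.8 y 10.3 z 0.0
1.07 row x 4.8 y 9.9 z 0.0
0.97 row x 5.8 y 9.4 z 0.0
0.87 row x 6.7 y 8.7 z 0.0
0.77 row x 7.5 y 8.0 z 0.0
```

arm_command(
  moves=[0,0.011,0,0,0,0.015,1,0.0006,0.011,0,0,0,0,1,0.0017,0.011,0,0,0,0,1,0.0027,0.0105,0,0,0,0,1,0.0038,0.01,0,0,0,0,1],
)

```text
clock: 13.77
eef_pos: [0.5763, -0.0144, 0.323]
tool_rot: [0.519, -0.481, -0.506, -0.493]
ft_force: [5.1, -0.2, -3.0]
grip_width: 0.0286
```

Run:
```python
from h import *
t=arc();arcto(np.arange(round(t,2)-.1,0,-.1))
```

```text
clk 13.77 g [580.2 -14.3 168.1] zyaw 1.6221 xz [ 0.025  0.001 -1.   ] F [ 5.1 -0.2 -3. ] w 0.0286 q [-0.03  0.43  0.05  1.17  0.   -0.08]
jig y -0.6 theta 1.201 r 111.9 rot err [-0.    -0.001  0.025]
1.10 row x 6.3 y 9.5 z 0.6
1.00 row x 5.5 y 9.5 z 0.0
0.90 row x 6.4 y 8.9 z 0.0
0.80 row x 7.3 y 8.3 z 0.0
0.70 row x 8.0 y 7.5 z 0.0
0.60 row x 8.8 y 6.7 z 0.0
0.50 row x 9.4 y 5.7 z 0.0
0.40 row x 9.9 y 4.8 z 0.0
0.30 row x 10.3 y 3.8 z 0.0
0.20 row x 10.7 y 2.7 z 0.0
0.10 row x 10.9 y 1.6 z 0.0
```

arm_command(
  moves=[0.0063,0.0095,0,0,0,0.02,1,0.0055,0.0095,0,0,0,0,1,0.0064,0.0089,0,0,0,0,1,0.0073,0.0083,0,0,0,0,1,0.008,0.0075,0,0,0,0,1],
)

```text
clock: 14.18
eef_pos: [0.5344, -0.0164, 0.2997]
tool_rot: [0.522, -0.477, -0.503, -0.496]
ft_force: [0.3, 0.0, 6.0]
grip_width: 0.0289
```

Run:
```python
from h import *
t=arc();arcto(np.arange(round(t,2)-.1,-.01,-.1))
```

```text
clk 14.18 g [540.2 -16.3 144.8] zyaw 1.6231 xz [ 0.037  0.    -0.999] F [0.3 0.  6. ] w 0.0289 q [-0.03  0.36 -0.11  1.06  0.   -0.08]
jig y -0.5 theta 0.790 r 114.2 rot err [ 0.001 -0.002  0.037]
0.69 row x 11.1 y 4.4 z 0.5
0.59 row x 8.8 y 6.6 z 0.0
0.49 row x 9.4 y 5.7 z 0.0
0.39 row x 9.9 y 4.7 z 0.0
0.29 row x 10.4 y 3.7 z 0.0
0.19 row x 10.7 y 2.6 z 0.0
0.09 row x 10.9 y 1.5 z 0.0
```

arm_command(
  moves=[0.01,0.001,0.0005,0,0,0.02,1,0.009,0.004,0,0,0,0.018,1,0.0094,0.0055,0,0,0,0,1,0.0095,0.0045,0,0,0,0,1],
)

```text
clock: 14.52
eef_pos: [0.5165, -0.017, 0.2711]
tool_rot: [0.516, -0.485, -0.51, -0.488]
ft_force: [-2.3, 0.1, 5.3]
grip_width: 0.0285
```

Run:
```python
from h import *
t=arc();arcto(np.arange(round(t,2)-.1,-.01,-.1))
```

```text
clk 14.52 g [517.9 -17.4 116.1] zyaw 1.6227 xz [ 0.009 -0.003 -1.   ] F [-2.3  0.1  5.3] w 0.0285 q [-0.03  0.37 -0.18  1.01 -0.   -0.08]
jig y -0.5 theta 0.471 r 115.3 rot err [ 0.    -0.003  0.009]
0.37 row x 12.6 y -0.2 z 0.5
0.27 row x 10.4 y 3.5 z 0.0
0.17 row x 10.7 y 2.4 z 0.0
0.07 row x 10.9 y 1.3 z 0.0
```

arm_command(
  moves=[0.01,0.0015,0,0,0,0.008,1,0.01,0.0025,0,0,0,0,1,0.009,0.002,0,0,0,0,1,0.008,0.001,0,0,0,0,1],
)

```text
clock: 14.85
eef_pos: [0.5052, -0.0175, 0.2383]
tool_rot: [0.514, -0.487, -0.511, -0.487]
ft_force: [-3.6, -0.4, 5.2]
grip_width: 0.0288
```

Run:
```python
from h import *
t=arc();arcto([0])
```

```text
clk 14.85 g [505.6 -18.1  83.3] zyaw 1.6225 xz [ 0.002 -0.004 -1.   ] F [-3.6 -0.4  5.2] w 0.0288 q [-0.03  0.39 -0.25  0.93 -0.   -0.09]
jig y -0.5 theta 0.169 r 116.8 rot err [ 0.    -0.004  0.002]
0.00 row x 19.6 y -5.1 z 0.5
```

arm_command(
  moves=[0.008,-0.001,0,0,0,0,1,0.007,-0.001,0,0,0,0,1,0.003,0,0,0,0,0,1],
)

```text
clock: 15.1
eef_pos: [0.5041, -0.0176, 0.2193]
tool_rot: [0.513, -0.489, -0.512, -0.485]
ft_force: [-1.0, 0.2, 5.3]
grip_width: 0.0286
```

Run:
```python
from h import *
t=arc();arcto([0]);im,C,o=snap("scene");cv2.imwrite("pics/h1.png",cv2.resize(im[200:320,230:350],None,fx=5,fy=5))
```

```text
clk 15.10 g [503.6 -18.2  64.3] zyaw 1.6222 xz [-0.003 -0.004 -1.   ] F [-1.   0.2  5.3] w 0.0286 q [-0.03  0.41 -0.28  0.89 -0.   -0.09]
jig y -0.5 theta 0.005 r 117.1 rot err [-0.    -0.004 -0.003]
0.00 row x 0.6 y -7.1 z 0.5
```

arm_command(
  moves=[0.002,0,0,0,0,0,1,0.001,0,0,0,0,0,1,0,0,0,0,0,0,0.4,0,0,0,0,0,0,0,0,0,0,0,0,0,0,0,-0.003,0,0,0,0,0,0,-0.003,0,0,0,0,0,0,0,0,0,0,0,0,0,0,0,0,0,0,0,0,0,0,0,0,0,0,0,0,0,0,0,0,0,0,0,0,0,0,0,0,0,0,0,0,0,0,0,0,0,0,0,0,0,0,0,0,0,0,0,0,0,0,0,0,0,0,0,0,0,0,0,0,0,0,0,0,0,0,0,0,0,0,0,0,0,0,0,0,0,0,0,0,0,0,0,0],
)

```text
clock: 16.82
eef_pos: [0.5109, -0.0171, 0.2146]
tool_rot: [-0.512, 0.489, 0.513, 0.485]
ft_force: [0.2, -0.8, 0.1]
grip_width: 0.0425
```

arm_command(
  moves=[0,0,0,0,0,0,0,0,0,0,0,0,0,0,0,0,0,0,0,0,0,0,0,0,0,0,0,0,0,0,0,0,0,0,0,0,0,0,0,0,0,0,0,0,0,0,0,0,0,0,0,0,0,0,0,0,0,0,0,0,0,0,0,0,0,0,0,0,0,0,0,0,0,0,0,0,0,0,0,0,0,0,0,0,0,0,0,0,0,0,0,0,0,0,0,0,0,0],
)

```text
clock: 17.98
eef_pos: [0.5109, -0.0171, 0.2146]
tool_rot: [-0.512, 0.489, 0.513, 0.485]
ft_force: [-0.2, 0.1, 0.3]
grip_width: 0.0429
```

Run:
```python
from h import *
t=arc();im,C,o=snap("scene");cv2.imwrite("pics/h2.png",cv2.resize(im[200:320,230:350],None,fx=5,fy=5))
im,C,o=snap("wrist","h2w")
```

```text
clk 17.98 g [510.  -17.7  59.6] zyaw 1.6227 xz [-0.006 -0.004 -1.   ] F [-0.2  0.1  0.3] w 0.0429 q [-0.03  0.43 -0.26  0.89 -0.   -0.08]
jig y -0.4 theta -0.037 r 110.7 rot err [ 0.    -0.004 -0.006]
```

arm_command(
  moves=[0,0,0,0,0,0,1,0,0,0,0,0,0,1,0,0,0,0,0,0,1,0,0,0,0,0,0,1,0,0,0,0,0,0,1,0,0,0,0,0,0,1],
)

```text
clock: 18.58
eef_pos: [0.5109, -0.0172, 0.2149]
tool_rot: [-0.512, 0.489, 0.513, 0.485]
ft_force: [-0.5, 0.8, 1.1]
grip_width: 0.0287
```

Run:
```python
from h import *
t=arc(0,0);arcto(np.arange(.1,1.0,.1),0,0)
```

```text
clk 18.58 g [510.1 -17.8  59.9] zyaw 1.6225 xz [-0.005 -0.004 -1.   ] F [-0.5  0.8  1.1] w 0.0287 q [-0.03  0.43 -0.26  0.89 -0.   -0.08]
jig y -0.5 theta -0.001 r 110.0 rot err [ 0.    -0.004 -0.006]
0.10 row x -11.1 y -0.5 z 0.5
0.20 row x -10.9 y -1.6 z 0.0
0.30 row x -10.7 y -2.7 z 0.0
0.40 row x -10.3 y -3.8 z 0.0
0.50 row x -9.9 y -4.8 z 0.0
0.60 row x -9.4 y -5.7 z 0.0
0.70 row x -8.8 y -6.7 z 0.0
0.80 row x -8.0 y -7.5 z 0.0
0.90 row x -7.3 y -8.3 z 0.0
```

arm_command(
  moves=[-0.011,-0.0005,0,0,0,0,1,-0.011,-0.0016,0,0,0,0,1,-0.0105,-0.0027,0,0,0,0,1,-0.01,-0.0038,0,0,0,0,1,-0.0097,-0.0048,0,0,0,0,1],
)

```text
clock: 19.0
eef_pos: [0.5227, -0.0166, 0.26]
tool_rot: [-0.509, 0.493, 0.516, 0.481]
ft_force: [1.1, -1.3, -10.0]
grip_width: 0.0287
```

Run:
```python
from h import *
t=arc(0,0);arcto(np.arange(round(t,2)+.1,1.9,.1),0,0)
```

```text
clk 19.00 g [519.7 -17.3 105. ] zyaw 1.6219 xz [-0.019 -0.005 -1.   ] F [  1.1  -1.3 -10. ] w 0.0287 q [-0.03  0.4  -0.17  1.02 -0.01 -0.08]
jig y -0.5 theta 0.422 r 110.0 rot err [-0.    -0.004 -0.019]
0.52 row x -9.6 y -4.9 z 0.5
0.62 row x -9.3 y -5.9 z 0.0
0.72 row x -8.6 y -6.8 z 0.0
0.82 row x -7.9 y -7.7 z 0.0
0.92 row x -7.1 y -8.4 z 0.0
1.02 row x -6.2 y -9.1 z 0.0
1.12 row x -5.3 y -9.6 z 0.0
1.22 row x -4.3 y -10.1 z 0.0
1.32 row x -3.3 y -10.5 z 0.0
1.42 row x -2.2 y -10.8 z 0.0
1.52 row x -1.1 y -10.9 z 0.0
1.62 row x -0.0 y -11.0 z 0.0
1.72 row x 1.1 y -10.9 z 0.0
1.82 row x 2.2 y -10.8 z 0.0
```

arm_command(
  moves=[-0.0096,-0.003,0,0,0,-0.012,1,-0.0093,-0.005,0,0,0,-0.006,1,-0.0086,-0.0065,0,0,0,-0.003,1,-0.0079,-0.0075,0,0,0,-0.003,1,-0.0071,-0.008,0,0,0,-0.003,1],
)

```text
clock: 19.42
eef_pos: [0.5481, -0.0153, 0.2959]
tool_rot: [-0.509, 0.492, 0.516, 0.482]
ft_force: [-2.2, -0.9, -8.5]
grip_width: 0.0289
```

Run:
```python
from h import *
t=arc(0,0);arcto(np.arange(round(t,2)+.1,2.02,.1),0,0)
```

```text
clk 19.42 g [545.5 -16.  140.9] zyaw 1.6212 xz [-0.017 -0.005 -1.   ] F [-2.2 -0.9 -8.5] w 0.0289 q [-0.03  0.41 -0.05  1.13 -0.   -0.08]
jig y -0.5 theta 0.827 r 110.0 rot err [-0.001 -0.004 -0.017]
0.93 row x -7.3 y -8.7 z 0.5
1.03 row x -6.1 y -9.1 z 0.0
1.13 row x -5.2 y -9.7 z 0.0
1.23 row x -4.2 y -10.2 z 0.0
1.33 row x -3.2 y -10.5 z 0.0
1.43 row x -2.1 y -10.8 z 0.0
1.53 row x -1.0 y -11.0 z 0.0
1.63 row x 0.1 y -11.0 z 0.0
1.73 row x 1.2 y -10.9 z 0.0
1.83 row x 2.3 y -10.8 z 0.0
1.93 row x 3.3 y -10.5 z 0.0
```

arm_command(
  moves=[-0.0073,-0.007,0,0,0,-0.01,1,-0.0061,-0.009,0,0,0,-0.005,1,-0.0052,-0.0092,0,0,0,-0.003,1,-0.0042,-0.0098,0,0,0,-0.003,1,-0.0032,-0.01,0,0,0,-0.003,1,-0.0021,-0.0105,0,0,0,-0.003,1],
)

```text
clock: 19.92
eef_pos: [0.5967, -0.0129, 0.3209]
tool_rot: [-0.508, 0.494, 0.517, 0.481]
ft_force: [-6.2, -0.8, -0.9]
grip_width: 0.0289
```

Run:
```python
from h import *
t=arc(0,0);arcto(np.arange(round(t,2)+.1,2.02,.1),0,0)
```

```text
clk 19.92 g [593.4 -13.6 166. ] zyaw 1.6207 xz [-0.021 -0.005 -1.   ] F [-6.2 -0.8 -0.9] w 0.0289 q [-0.02  0.49  0.14  1.25 -0.01 -0.07]
jig y -0.6 theta 1.325 r 109.2 rot err [-0.002 -0.004 -0.022]
1.43 row x -2.9 y -11.1 z 0.6
1.53 row x -1.0 y -11.0 z 0.0
1.63 row x 0.1 y -11.0 z 0.0
1.73 row x 1.2 y -10.9 z 0.0
1.83 row x 2.3 y -10.8 z 0.0
1.93 row x 3.3 y -10.5 z 0.0
```

arm_command(
  moves=[-0.0029,-0.01,0,0,0,-0.01,1,-0.001,-0.0105,0,0,0,-0.004,1,0.0001,-0.011,0,0,0,-0.003,1,0.0012,-0.011,0,0,0,-0.003,1,0.0023,-0.0105,0,0,0,-0.003,1,0.0033,-0.01,0,0,0,0,1,0.002,-0.003,0,0,0,0,1],
)

```text
clock: 20.5
eef_pos: [0.6592, -0.0098, 0.3193]
tool_rot: [-0.51, 0.492, 0.515, 0.483]
ft_force: [-3.0, -0.3, 2.7]
grip_width: 0.0285
```

Run:
```python
from h import *
t=arc(0,0)
```

```text
clk 20.50 g [657.  -10.4 164.3] zyaw 1.6210 xz [-0.015 -0.004 -1.   ] F [-3.  -0.3  2.7] w 0.0285 q [-0.01  0.61  0.35  1.32 -0.   -0.06]
jig y -0.7 theta 1.912 r 110.7 rot err [-0.001 -0.003 -0.015]
```

arm_command(
  moves=[0,0,0,0,0,0,0.3,0,0,0,0,0,0,0,0,0,0,0,0,-0.014,-0.1,-0.02,0,0,0,0,0,-0.1,-0.025,0,0,0,0,0,-0.1,0,0.03,0,0,0,0,-0.1,0,0.038,0,0,0,0,-0.1,0,0.038,0,0,0,0,-0.1,0,0.035,0,0,0,0,-0.1,0,0.005,0,0,0,0,-0.1,0,0,0,0,0,0,-0.1],
)

```text
clock: 21.42
eef_pos: [0.5116, -0.0161, 0.3712]
tool_rot: [0.523, -0.477, -0.502, -0.496]
ft_force: [1.0, 0.5, 0.5]
grip_width: 0.0473
```

Run:
```python
from h import *
stat();planj(-30,0,30);im,C,o=snap("wrist","i1")
```

```text
clk 21.42 g [517.6 -16.2 216.3] zyaw 1.6223 xz [ 0.039 -0.001 -0.999] F [1.  0.5 0.5] w 0.0473 q [-0.03  0.26 -0.05  1.21  0.   -0.08]
g in jig [-22.4   0.8] z 216.3
clk 21.42 turn [ 0.     -0.0027  0.0391] shift(now axes, mm) [186.    8.9  -0.7] shift(after turn) [186.2   1.6  -1.2]
```

arm_command(
  moves=[0.03,0.002,-0.001,0,-0.003,0.037,-0.1,0.036,0,0,0,0,0,-0.1,0.036,0,0,0,0,0,-0.1,0.036,0,0,0,0,0,-0.1,0.015,0,0,0,0,0,-0.1,0,0,0,0,0,0,-0.1],
)

```text
clock: 21.97
eef_pos: [0.5259, -0.0169, 0.2218]
tool_rot: [0.522, -0.478, -0.504, -0.496]
ft_force: [-0.4, -1.3, -0.1]
grip_width: 0.0472
```

Run:
```python
from h import *
stat();planj(-30,0,30)
```

```text
clk 21.97 g [531.5 -16.8  66.9] zyaw 1.6232 xz [ 0.036  0.    -0.999] F [-0.4 -1.3 -0.1] w 0.0472 q [-0.03  0.43 -0.24  0.87  0.   -0.08]
g in jig [-8.5 -0.5] z 66.9
clk 21.97 turn [ 0.0009 -0.0014  0.0361] shift(now axes, mm) [36.2 17.2  0.4] shift(after turn) [36.8 15.9  0.3]
```

arm_command(
  moves=[0.004,0.012,0,0.001,-0.001,0.034,-0.1,0.008,0.006,0,0,0,0.005,-0.1,0.008,0,0,0,0,0,-0.1,0,0,0,0,0,0,-0.1],
)

```text
clock: 22.3
eef_pos: [0.511, -0.0178, 0.2022]
tool_rot: [0.513, -0.487, -0.513, -0.487]
ft_force: [-0.2, 0.4, -0.6]
grip_width: 0.047
```

Run:
```python
from h import *
stat();planj(-30,0,30)
```

```text
clk 22.30 g [511.  -17.9  47.2] zyaw 1.6225 xz [ 0.    -0.001 -1.   ] F [-0.2  0.4 -0.6] w 0.0470 q [-0.03  0.44 -0.28  0.85 -0.   -0.09]
g in jig [-29.1  -0.6] z 47.2
clk 22.30 turn [ 0.0002 -0.0006  0.0001] shift(now axes, mm) [17.2  0.9  0.5] shift(after turn) [17.2  0.9  0.5]
```

arm_command(
  moves=[0.006,0.001,0.0005,0,0,0,-0.1,0.006,0.001,0,0,0,0,-0.1,0.004,0,0,0,0,0,-0.1,0,0,0,0,0,0,1,0,0,0,0,0,0,1,0,0,0,0,0,0,1,0,0,0,0,0,0,1,0,0,0,0,0,0,1,0,0,0,0,0,0,1],
)

```text
clock: 23.05
eef_pos: [0.5106, -0.0175, 0.1878]
tool_rot: [0.515, -0.485, -0.51, -0.489]
ft_force: [0.4, -0.5, -1.3]
grip_width: 0.014
```

Run:
```python
from h import *
stat();planj(-130,-4,32)
# tray from wrist pic i1? use top view
im,C,o=snap("top","i2")
```

```text
clk 23.05 g [511.7 -17.7  32.8] zyaw 1.6222 xz [ 0.007 -0.001 -1.   ] F [ 0.4 -0.5 -1.3] w 0.0140 q [-0.03  0.46 -0.3   0.81 -0.   -0.09]
g in jig [-28.3  -0.5] z 32.8
clk 23.05 turn [-0.0001 -0.0015  0.0074] shift(now axes, mm) [ 1.000e-01  1.005e+02 -3.800e+00] shift(after turn) [  0.8 100.5  -3.8]
```

arm_command(
  moves=[0,0.006,-0.001,0,0,0.004,1,0,0.01,-0.001,0,0,0,1,0,0.01,0,0,0,0,1,0,0.01,0,0,0,0,1,0,0.01,0,0,0,0,1,0,0.01,0,0,0,0,1,0,0.008,0,0,0,0,1,0,0,0,0,0,0,1],
)

```text
clock: 23.77
eef_pos: [0.4434, -0.0233, 0.1879]
tool_rot: [0.515, -0.486, -0.511, -0.488]
ft_force: [-1.0, 0.5, -1.3]
grip_width: 0.0141
```

Run:
```python
from h import *
stat();planj(-95,-4,32);im,C,o=snap("wrist","i3");im,C,o=snap("scene");cv2.imwrite("pics/i3s.png",cv2.resize(im[170:330,130:350],None,fx=3.6,fy=3.6))
```

```text
clk 23.77 g [444.3 -23.5  32.9] zyaw 1.6227 xz [ 0.006 -0.001 -1.   ] F [-1.   0.5 -1.3] w 0.0141 q [-0.05  0.36 -0.47  0.73 -0.   -0.1 ]
g in jig [-96.   -2.7] z 32.9
clk 23.77 turn [ 0.0004 -0.0014  0.0057] shift(now axes, mm) [ 0.9 -1.9 -1.5] shift(after turn) [ 0.9 -1.9 -1.5]
```

Run:
```python
from h import *
C=cal("scene")
P=np.array([plane(C,(130+x/3.6,170+y/3.6),.025) for x,y in ((323,222),(350,468),(60,524),(54,267))])[:,:2]
print("scene",np.round(P,4).tolist(),P.mean(0),[np.linalg.norm(P[i]-P[i-1]) for i in range(4)],"yaw",np.arctan2(*(P[1]-P[0]+P[2]-P[3])[::-1]))
C=cal("top")
P=np.array([plane(C,(210+x/2.6,90+y/2.6),.025) for x,y in ((526,352),(544,176),(722,197),(711,375))])[:,:2]
print("top",np.round(P,4).tolist(),P.mean(0),[np.linalg.norm(P[i]-P[i-1]) for i in range(4)],"yaw",np.arctan2(*(P[1]-P[0]+P[2]-P[3])[::-1]))
# near/right rim corners common to both -> height
p,e=tri(cal("scene"),(130+323/3.6,170+222/3.6),C,(210+526/2.6,90+352/2.6));print(p,e)
p,e=tri(cal("scene"),(130+350/3.6,170+468/3.6),C,(210+544/2.6,90+176/2.6));print(p,e)
```

```text
scene [[0.4072, -0.1513], [0.5938, -0.1767], [0.5683, -0.3587], [0.3801, -0.3374]] [ 0.48732792 -0.25601529] [np.float64(0.18806519410608616), np.float64(0.18832016768501064), np.float64(0.1837587951780288), np.float64(0.18938125157305463)] yaw -0.12373975363213706
top [[0.3962, -0.152], [0.5853, -0.1796], [0.561, -0.3668], [0.3709, -0.3407]] [ 0.47834944 -0.25977065] [np.float64(0.19047403518677117), np.float64(0.19119937573629875), np.float64(0.18881886788003452), np.float64(0.1918576796284776)] yaw -0.14059319887202287
[ 0.398715   -0.15294158  0.0119111 ] 0.002708316768623349
[ 0.588939   -0.17937001  0.01484543] 0.004452895608477685
```

arm_command(
  moves=[-0.018,0,0,0,0,0,1,-0.018,0,0,0,0,0,1,-0.018,0,0,0.06,0,0,1,0,0,0,0.06,0,0,1,0,0,0,0.06,0,0,1],
)

```text
clock: 24.28
eef_pos: [0.4448, -0.0231, 0.2427]
tool_rot: [-0.466, 0.532, 0.465, 0.533]
ft_force: [-0.7, 0.3, -1.4]
grip_width: 0.0143
```

Run:
```python
from h import *
stat();plan([.4482,-.3039,.085],1.441)
```

```text
clk 24.28 g [445.1 -23.2  87.7] zyaw 1.4361 xz [ 0.002 -0.001 -1.   ] F [-0.7  0.3 -1.4] w 0.0143 q [-0.05  0.28 -0.4   0.89 -0.    0.08]
clk 24.28 turn [-0.0049 -0.0006  0.0019] shift(now axes, mm) [   2.9  -41.  -277.8] shift(after turn) [   2.7  -39.7 -278. ]
```

arm_command(
  moves=[0,-0.005,-0.034,-0.005,0,0,1,0,-0.005,-0.034,0,0,0,1,0,-0.005,-0.034,0,0,0,1,0,-0.005,-0.034,0,0,0,1,0,-0.005,-0.034,0,0,0,1,0,-0.005,-0.034,0,0,0,1,0,-0.005,-0.034,0,0,0,1,0,-0.004,-0.03,0,0,0,1,0,0,0,0,0,0,1],
)

```text
clock: 25.03
eef_pos: [0.4552, -0.3047, 0.2417]
tool_rot: [-0.471, 0.528, 0.467, 0.53]
ft_force: [1.8, -0.5, -2.2]
grip_width: 0.0144
```

Run:
```python
from h import *
stat();plan([.4482,-.3039,.032],1.441);im,C,o=snap("wrist","j1");np.save("j1.npy",C[1])
```

```text
clk 25.03 g [ 456.1 -305.    86.7] zyaw 1.4510 xz [ 0.006 -0.002 -1.   ] F [ 1.8 -0.5 -2.2] w 0.0144 q [-0.59  0.45 -0.13  0.98  0.   -0.47]
clk 25.03 turn [ 0.01   -0.001   0.0062] shift(now axes, mm) [54.7  7.4  0.1] shift(after turn) [54.7  7.  -0.1]
```

Run:
```python
from h import *
C=(bot.get_calibration("wrist")["mtx"],np.load("j1.npy"))
a=plane(C,(239,90),.025);b=plane(C,(612,95),.025);print(a,b,np.linalg.norm(a-b));d=(b-a)/np.linalg.norm(b-a);y=d[:2];x=np.array([y[1],-y[0]]);c=(a+b)[:2]/2+.095*x;print("centre",c,"yaw",np.arctan2(x[1],x[0]))
```

```text
[ 0.37500017 -0.33932167  0.025     ] [ 0.39972028 -0.15469451  0.025     ] 0.18627472030114736
centre [ 0.48151997 -0.25961534] yaw -0.13310046360063607
```

arm_command(
  moves=[0.014,0.003,0,0.008,0,0.005,1,0.014,0.002,0,0,0,0,1,0.014,0.001,0,0,0,0,1,0.004,0,0,0,0,0,1,0,0,0,0,0,0,1],
)

```text
clock: 25.5
eef_pos: [0.4494, -0.3003, 0.1925]
tool_rot: [-0.465, 0.53, 0.469, 0.531]
ft_force: [-0.3, 1.1, -1.8]
grip_width: 0.0141
```

Run:
```python
from h import *
stat();plan([.4482,-.3039,.031],1.438)
```

```text
clk 25.50 g [ 449.1 -299.4   37.5] zyaw 1.4440 xz [-0.002  0.005 -1.   ] F [-0.3  1.1 -1.8] w 0.0141 q [-0.59  0.51 -0.2   0.87  0.   -0.46]
clk 25.50 turn [ 0.006   0.0051 -0.0028] shift(now axes, mm) [ 6.5  0.8 -3.8] shift(after turn) [ 6.5  0.8 -3.8]
```

arm_command(
  moves=[0.003,0,-0.004,0.006,0.005,0,1,0.003,0,0,0,0,0,1,0.002,0,0,0,0,0,1,0,0,0,0,0,0,1],
)

```text
clock: 25.83
eef_pos: [0.45, -0.3031, 0.1853]
tool_rot: [-0.466, 0.532, 0.467, 0.531]
ft_force: [-1.3, 0.8, -0.6]
grip_width: 0.0142
```

Run:
```python
from h import *
stat();plan([.4482,-.3039,.031],1.438)
```

```text
clk 25.83 g [ 449.7 -303.1   30.3] zyaw 1.4404 xz [-0.002 -0.    -1.   ] F [-1.3  0.8 -0.6] w 0.0142 q [-0.59  0.52 -0.2   0.85 -0.   -0.46]
clk 25.83 turn [ 0.0024 -0.0004 -0.0022] shift(now axes, mm) [-0.7  1.7 -1.1] shift(after turn) [-0.7  1.7 -1.1]
```

arm_command(
  moves=[0.001,0,0,0,0,0,1,0,0,0,0,0,0,0.5,0,0,0,0,0,0,0.4,0,0,0,0,0,0,0.4,-0.015,0,0,0,0,0,0.4,-0.03,0,0,0,0,0,0.4,-0.04,0,0,0,0,0,0,-0.04,0,0,0,0,0,0,-0.04,0,0,0,0,0,0,0,0,0,0,0,0,0],
)

```text
clock: 26.67
eef_pos: [0.4505, -0.303, 0.3574]
tool_rot: [-0.466, 0.532, 0.466, 0.531]
ft_force: [1.8, -1.4, 0.3]
grip_width: 0.0423
```

Run:
```python
from h import *
stat();im,C,o=snap("wrist","j2");t,Ct,_=snap("top","j2t");bars(im,C,.021,140);print("top");bars(t,Ct,.016,110)
```

```text
clk 26.67 g [ 450.5 -303.1  202.4] zyaw 1.4402 xz [-0. -0. -1.] F [ 1.8 -1.4  0.3] w 0.0423 q [-0.59  0.35  0.03  1.25 -0.   -0.46]
bar c [ 477.3 -306.5] yaw -0.125 L 98.7 W 14.7 px [327.5 213. ]
top
bar c [438.1 331.4] yaw -0.208 L 119.3 W 15.4 px [232.4 212.1]
bar c [ 479.9 -309.2] yaw -0.128 L 98.6 W 15.8 px [467.9 195.5]
bar c [528.6 258.8] yaw -0.342 L 139.0 W 15.7 px [259.9 179.6]
bar c [ 756.1 -525.5] yaw -0.715 L 80.1 W 40.0 px [536.9 100.8]
```

Run:
```python
from h import *
Ct=cal("top");print("tape",plane(Ct,(196,250),.011),"purple",plane(Ct,(267,265),.01),"bottle",plane(Ct,(447,124),0))
plan([.4134,.3372,.2],1.361)
```

```text
tape [0.33602871 0.42585807 0.011     ] purple [0.29482466 0.23608639 0.01      ] bottle [ 0.69336532 -0.26865239  0.        ]
clk 26.77 turn [ 0.0793  0.0032 -0.0085] shift(now axes, mm) [-5.000e-01  1.187e+02  6.293e+02] shift(after turn) [ -3.8 168.2 617.9]
```

arm_command(
  moves=[0,0.007,0.03,0,0,0,0,0,0.007,0.037,0,0,0,0,0,0.007,0.037,0,0,0,0,0,0.007,0.037,0,0,0,0,0,0.007,0.037,0,0,0,0,0,0.007,0.037,0,0,0,0,0,0.007,0.037,0,0,0,0,0,0.007,0.037,0,0,0,0,0,0.007,0.037,0,0,0,0,0,0.007,0.037,0,0,0,0,0,0.007,0.037,0,0,0,0,0,0.007,0.037,0,0,0,0,0,0.007,0.037,0,0,0,0,0,0.007,0.037,0,0,0,0,0,0.007,0.037,0,0,0,0,0,0.007,0.037,0,0,0,0,0,0.006,0.035,0,0,0,0,0,0,0,0.08,0,0,0,0,0,0,0,0,0,0],
)

```text
clock: 28.35
eef_pos: [0.404, 0.3546, 0.323]
tool_rot: [-0.433, 0.566, 0.451, 0.538]
ft_force: [-0.6, -0.4, -0.5]
grip_width: 0.0433
```

Run:
```python
from h import *
stat();im,C,o=snap("wrist","k1");bars(im,C,.016,140)
plan([.4134,.3372,.12],1.361)
```

```text
clk 28.35 g [396.7 353.7 168.2] zyaw 1.3507 xz [-0.047 -0.006 -0.999] F [-0.6 -0.4 -0.5] w 0.0433 q [ 0.71  0.38 -0.02  1.21  0.03  0.93]
bar c [436.8 333. ] yaw -0.199 L 117.7 W 14.9 px [316.4 250. ]
clk 28.40 turn [-0.0085 -0.015  -0.0455] shift(now axes, mm) [ 47.3 -15.1 -14. ] shift(after turn) [ 47.8 -12.8 -14.8]
```

arm_command(
  moves=[0.02,-0.006,-0.008,-0.008,-0.015,-0.04,0,0.03,-0.006,-0.006,0,0,0,0,0.03,0,0,0,0,0,0,0.02,0,0,0,0,0,0,0,0,0,0,0,0,0],
)

```text
clock: 28.82
eef_pos: [0.4113, 0.333, 0.2174]
tool_rot: [-0.445, 0.55, 0.447, 0.547]
ft_force: [-0.3, -0.6, -0.7]
grip_width: 0.0428
```

Run:
```python
from h import *
stat();plan([.4127,.3375,.022],1.368)
```

```text
clk 28.82 g [410.6 333.   62.4] zyaw 1.3662 xz [-0.005 -0.    -1.   ] F [-0.3 -0.6 -0.7] w 0.0428 q [ 0.68  0.46 -0.21  0.91  0.    0.88]
clk 28.82 turn [-0.0018 -0.0013 -0.0044] shift(now axes, mm) [40.4 -0.6  4.7] shift(after turn) [40.4 -0.5  4.7]
```

arm_command(
  moves=[0.01,0,0.004,-0.002,-0.001,-0.004,0,0.01,0,0.001,0,0,0,0,0.01,0,0,0,0,0,0,0.007,0,0,0,0,0,0,0,0,0,0,0,0,0],
)

```text
clock: 29.23
eef_pos: [0.4127, 0.3336, 0.1789]
tool_rot: [-0.446, 0.55, 0.446, 0.547]
ft_force: [0.6, 0.5, -0.5]
grip_width: 0.0426
```

Run:
```python
from h import *
stat();plan([.4127,.3375,.022],1.368)
```

```text
clk 29.23 g [412.3 333.2  23.9] zyaw 1.3665 xz [-0.003 -0.003 -1.   ] F [ 0.6  0.5 -0.5] w 0.0426 q [ 0.68  0.51 -0.24  0.82 -0.    0.88]
clk 29.23 turn [-0.0015 -0.0033 -0.0024] shift(now axes, mm) [1.9 0.8 3.8] shift(after turn) [1.9 0.8 3.8]
```

arm_command(
  moves=[0.0015,0,0.004,0,-0.003,-0.002,0,0,0,0,0,0,0,0,0,0,0,0,0,0,1,0,0,0,0,0,0,1,0,0,0,0,0,0,1,0,0,0,0,0,0,1,0,0,0,0,0,0,1,0,0,0,0,0,0,1],
)

```text
clock: 29.9
eef_pos: [0.4142, 0.3385, 0.1794]
tool_rot: [-0.447, 0.547, 0.447, 0.549]
ft_force: [-0.0, -0.1, -2.2]
grip_width: 0.0139
```

Run:
```python
from h import *
stat()
```

```text
clk 29.90 g [414.5 338.8  24.4] zyaw 1.3673 xz [ 0.002  0.002 -1.   ] F [-0.  -0.1 -2.2] w 0.0139 q [ 0.69  0.51 -0.24  0.82  0.    0.89]
```

arm_command(
  moves=[-0.016,0,0,0,0,0,1,-0.02,0,0,0,0,0,1,-0.02,0,0,0,0,0,1,0,0,0,0,0,0,1],
)

```text
clock: 30.23
eef_pos: [0.4127, 0.3374, 0.2341]
tool_rot: [-0.446, 0.55, 0.447, 0.546]
ft_force: [0.9, 0.6, -2.2]
grip_width: 0.0138
```

Run:
```python
from h import *
stat();planj(-105,-4,78);im,C,o=snap("wrist","k2")
```

```text
clk 30.23 g [412.  337.   79.1] zyaw 1.3676 xz [-0.004 -0.003 -1.   ] F [ 0.9  0.6 -2.2] w 0.0138 q [ 0.69  0.44 -0.18  0.96  0.    0.89]
g in jig [-109.7  358.9] z 79.1
clk 30.23 turn [-0.2547 -0.003  -0.0041] shift(now axes, mm) [   2.   -95.4 -350.5] shift(after turn) [   1.1   -4.  -363.3]
```

arm_command(
  moves=[0,0,0,-0.085,-0.001,-0.002,1,0,0,0,-0.085,-0.001,-0.002,1,0,0,0,-0.082,0,0,1,0,-0.001,-0.03,0,0,0,1,0,-0.001,-0.036,0,0,0,1,0,-0.001,-0.036,0,0,0,1,0,-0.001,-0.036,0,0,0,1,0,-0.001,-0.036,0,0,0,1,0,-0.001,-0.036,0,0,0,1,0,-0.001,-0.036,0,0,0,1,0,-0.001,-0.036,0,0,0,1,0,-0.001,-0.036,0,0,0,1,0,-0.001,-0.033,0,0,0,1,0,0,0,0,0,0,1],
)

```text
clock: 31.45
eef_pos: [0.4396, -0.0263, 0.2144]
tool_rot: [-0.515, 0.489, 0.521, 0.475]
ft_force: [1.0, 0.6, -3.3]
grip_width: 0.0141
```

Run:
```python
from h import *
stat();planj(-95,-4,38)
```

```text
clk 31.45 g [436.6 -27.6  59.5] zyaw 1.6426 xz [-0.02  -0.009 -1.   ] F [ 1.   0.6 -3.3] w 0.0141 q [-0.06  0.32 -0.44  0.83 -0.01 -0.13]
g in jig [-103.9   -6.5] z 59.5
clk 31.45 turn [ 0.0202 -0.0073 -0.0203] shift(now axes, mm) [21.3 -6.2  1.4] shift(after turn) [21.4 -5.8  1.3]
```

arm_command(
  moves=[0.006,-0.003,0.001,0.02,-0.007,-0.02,1,0.007,-0.003,0,0,0,0,1,0.006,0,0,0,0,0,1,0,0,0,0,0,0,1],
)

```text
clock: 31.78
eef_pos: [0.4434, -0.0275, 0.1903]
tool_rot: [-0.509, 0.49, 0.513, 0.487]
ft_force: [-0.2, 0.5, -2.6]
grip_width: 0.0138
```

Run:
```python
from h import *
stat();planj(-95,-4,33);im,C,o=snap("scene");cv2.imwrite("pics/k3.png",cv2.resize(im[190:310,230:350],None,fx=4,fy=4))
```

```text
clk 31.78 g [442.3 -27.4  35.3] zyaw 1.6155 xz [-0.007  0.    -1.   ] F [-0.2  0.5 -2.6] w 0.0138 q [-0.06  0.36 -0.46  0.76  0.   -0.11]
g in jig [-98.1  -6.5] z 35.3
clk 31.78 turn [-0.0068  0.0008 -0.0066] shift(now axes, mm) [ 2.2 -2.1  2.7] shift(after turn) [ 2.3 -2.1  2.7]
```

arm_command(
  moves=[0.002,-0.002,0.002,-0.006,0,-0.006,1,0.001,-0.008,0,0,0,0,1,0,-0.01,0,0,0,0,1,0,-0.01,0,0,0,0,1,0,-0.007,0,0,0,0,1,0,0,0,0,0,0,1],
)

```text
clock: 32.33
eef_pos: [0.4749, -0.0194, 0.1885]
tool_rot: [-0.51, 0.49, 0.519, 0.48]
ft_force: [0.7, -0.5, -1.2]
grip_width: 0.0139
```

Run:
```python
from h import *
stat();planj(-34,-3,32)
```

```text
clk 32.33 g [471.8 -19.7  33.5] zyaw 1.6303 xz [-0.02  -0.002 -1.   ] F [ 0.7 -0.5 -1.2] w 0.0139 q [-0.04  0.41 -0.38  0.8  -0.   -0.1 ]
g in jig [-68.3  -0.4] z 33.5
clk 32.33 turn [ 0.008  -0.0008 -0.0198] shift(now axes, mm) [  0.9 -31.2  -3. ] shift(after turn) [  1.5 -31.2  -2.7]
```

arm_command(
  moves=[0.001,-0.003,-0.003,0.008,0,-0.018,1,0.001,-0.008,0,0,0,0,1,0,-0.008,0,0,0,0,1,0,-0.005,0,0,0,0,1,0,0,0,0,0,0,1],
)

```text
clock: 32.75
eef_pos: [0.4945, -0.0209, 0.1878]
tool_rot: [-0.51, 0.491, 0.515, 0.483]
ft_force: [-0.6, 0.4, -1.1]
grip_width: 0.0139
```

Run:
```python
from h import *
stat();planj(-34,-2,31)
```

```text
clk 32.75 g [492.5 -21.3  32.8] zyaw 1.6228 xz [-0.013 -0.003 -1.   ] F [-0.6  0.4 -1.1] w 0.0139 q [-0.04  0.44 -0.33  0.81 -0.   -0.09]
g in jig [-47.7  -3.1] z 32.8
clk 32.75 turn [ 0.0005 -0.0021 -0.0129] shift(now axes, mm) [  1.6 -11.7   0.7] shift(after turn) [  1.8 -11.7   0.7]
```

arm_command(
  moves=[0.001,-0.003,0,0,0,-0.012,1,0,-0.005,0,0,0,0,1,0,-0.004,0,0,0,0,1,0,-0.003,0,0,0,0,1,0,-0.002,0,0,0,0,1],
)

```text
clock: 33.17
eef_pos: [0.5068, -0.0203, 0.1872]
tool_rot: [-0.51, 0.49, 0.515, 0.484]
ft_force: [-6.0, -1.7, 6.5]
grip_width: 0.0143
```

Run:
```python
from h import *
stat();planj(-34,-2,31)
```

```text
clk 33.17 g [505.  -20.7  32.2] zyaw 1.6222 xz [-0.011 -0.002 -1.   ] F [-6.  -1.7  6.5] w 0.0143 q [-0.04  0.46 -0.3   0.82 -0.   -0.09]
g in jig [-35.2  -3.1] z 32.2
clk 33.17 turn [-0.0001 -0.0019 -0.0114] shift(now axes, mm) [1.2 0.6 0.8] shift(after turn) [1.2 0.6 0.8]
```

arm_command(
  moves=[0,0.0005,0.0015,-0.002,0,-0.01,1,0,0,0.0015,-0.002,0,0,1,0,0,0.001,-0.002,0,0,1],
)

```text
clock: 33.42
eef_pos: [0.5063, -0.0182, 0.1873]
tool_rot: [0.516, -0.489, -0.511, -0.484]
ft_force: [-3.8, -2.9, 4.1]
grip_width: 0.0141
```

Run:
```python
from h import *
stat();planj(-34,0,31)
```

```text
clk 33.42 g [506.2 -19.7  32.3] zyaw 1.6255 xz [-0.001 -0.009 -1.   ] F [-3.8 -2.9  4.1] w 0.0141 q [-0.03  0.46 -0.3   0.81 -0.01 -0.09]
g in jig [-33.9  -2.1] z 32.3
clk 33.42 turn [ 0.0032 -0.0093 -0.0012] shift(now axes, mm) [1.3 0.3 0.7] shift(after turn) [1.3 0.3 0.7]
```

arm_command(
  moves=[0,0,0.0015,-0.002,-0.008,0,1,0,0,0.0015,0,0,0,1,0,0,0.0015,-0.002,0,0,1],
)

```text
clock: 33.67
eef_pos: [0.5063, -0.0167, 0.1873]
tool_rot: [0.516, -0.49, -0.511, -0.483]
ft_force: [-4.2, -5.2, 5.1]
grip_width: 0.014
```

Run:
```python
from h import *
stat();planj(-34,0,31)
```

```text
clk 33.67 g [506.2 -18.5  32.3] zyaw 1.6245 xz [-0.001 -0.011 -1.   ] F [-4.2 -5.2  5.1] w 0.0140 q [-0.03  0.46 -0.3   0.81 -0.01 -0.08]
g in jig [-33.9  -0.9] z 32.3
clk 33.67 turn [ 0.0022 -0.0114 -0.0014] shift(now axes, mm) [ 1.3  0.3 -0.8] shift(after turn) [ 1.3  0.3 -0.9]
```

arm_command(
  moves=[0,-0.001,0.0015,-0.004,-0.008,0,1,0,-0.001,0.001,-0.003,0,0,1,0,0,0.001,-0.003,0,0,1],
)

```text
clock: 33.92
eef_pos: [0.5069, -0.0162, 0.1873]
tool_rot: [0.516, -0.49, -0.512, -0.481]
ft_force: [-2.7, -2.8, 3.0]
grip_width: 0.0141
```

Run:
```python
from h import *
stat();planj(-34,0,31)
```

```text
clk 33.92 g [506.2 -18.3  32.3] zyaw 1.6287 xz [-0.005 -0.013 -1.   ] F [-2.7 -2.8  3. ] w 0.0141 q [-0.03  0.46 -0.3   0.81 -0.01 -0.09]
g in jig [-33.9  -0.8] z 32.3
clk 33.92 turn [ 0.0064 -0.0132 -0.0053] shift(now axes, mm) [ 1.3  0.9 -1.2] shift(after turn) [ 1.3  0.9 -1.3]
```

arm_command(
  moves=[0,-0.002,0.0015,-0.002,0,0,1,0,-0.002,0.0015,-0.002,0,0,1,0,0,0,0,0,0,0.5,0,0,0,0,0,0,0.3,0,0,0,0,0,0,0.0,0,0,0,0.004,-0.01,-0.006,0.0,-0.02,0,0,0,0,0,0,-0.03,0,0,0,0,0,0,-0.04,0,0,0,0,0,0,-0.04,0,0,0,0,0,0,-0.04,0,0,0,0,0,0,0,0,0,0,0,0,0],
)

```text
clock: 34.92
eef_pos: [0.5116, -0.0124, 0.3596]
tool_rot: [-0.513, 0.487, 0.514, 0.485]
ft_force: [2.0, -0.8, 0.2]
grip_width: 0.0425
```

```bash
cat >> h.py <<'E'
def homecheck(name,L):
    """wrist view: bar edges vs fence and stop, plus plate edges, jig mm"""
    im,C,o=snap("wrist",name)
    P=lambda x,y,z:proj(C,[*j2w(x,y),z])
    rows_t=[int(round(P(x,0,.024)[1])) for x in np.arange(50-L+5,-6,2)]; rows_f=[int(round(P(x,0,.024)[1])) for x in np.arange(28,47,2)]
    rows=rows_t+rows_f
    ref=np.array([[P(x,-8,.024)[0],P(x,8,.024)[0],P(x,0,.024)[1]] for x in np.arange(50-L,51,5)])
    f0=np.poly1d(np.polyfit(ref[:,2],ref[:,0],1));f1=np.poly1d(np.polyfit(ref[:,2],ref[:,1],1))
    print("tail part");edgefit(im,C,f0,f1,.024,rows_t,6)
    print("both");edgefit(im,C,f0,f1,.024,rows,6)
    g=cv2.cvtColor(im,cv2.COLOR_BGR2GRAY).astype(float)
    for n,x in (("tail",50-L),("front",50)):
        u,v=P(x,0,.024);col=g[int(v)-12:int(v)+13,int(u)-3:int(u)+4].mean(1);d=np.abs(np.diff(col));k=int(v)-12+int(np.argmax(d))+1
        print(n,"expect row %.1f got %d"%(v,k),"-> x %.1f"%w2j(plane(C,(u,k),.024))[0])
    u,v=P(0,0,.016).astype(int); cv2.imwrite(f"pics/{name}z.png",cv2.resize(im[max(0,v-100):v+100,u-100:u+100],None,fx=3,fy=3,interpolation=cv2.INTER_CUBIC))
E
python3 - <<'E'
from h import *
stat();planj(126,0,160);homecheck("l1",120)
E
```

```text
clk 34.92 g [511.1 -12.6 204.6] zyaw 1.6268 xz [-0.003 -0.001 -1.   ] F [ 2.  -0.8  0.2] w 0.0425 q [-0.02  0.29 -0.05  1.24 -0.   -0.08]
g in jig [-28.7   4.7] z 204.6
clk 34.92 turn [ 0.0045 -0.0011 -0.0032] shift(now axes, mm) [  44.1 -154.3   -5.5] shift(after turn) [  44.6 -154.2   -4.9]
tail part
side 0 slope -0.0081 y at x=0: -8.62 resid 0.00
side 1 slope -0.0078 y at x=0: 7.49 resid 0.11
both
side 0 slope -0.0080 y at x=0: -8.62 resid 0.01
side 1 slope -0.0170 y at x=0: 7.12 resid 0.18
tail expect row 139.4 got 139 -> x -70.3
front expect row 268.1 got 268 -> x 49.9
```

There is a gap of about 0.5–1 mm to the fence at the stop end, so I regrip and square the bar up.

arm_command(
  moves=[0.03,0.002,-0.003,0.004,-0.001,0,0,0.035,0.002,-0.002,0,0,0,0,0.035,0.002,0,0,0,0,0,0.025,0.002,0,0,0,0.008,0,0.012,0.002,0,0,0,0.008,0,0,0,0,0,0,0,0],
)

```text
clock: 35.47
eef_pos: [0.5027, -0.017, 0.2145]
tool_rot: [-0.51, 0.488, 0.516, 0.485]
ft_force: [-0.1, -0.5, -0.4]
grip_width: 0.0425
```

Run:
```python
from h import *
stat();planj(-35,0,32)
```

```text
clk 35.47 g [501.3 -16.5  59.5] zyaw 1.6239 xz [-0.009  0.003 -1.   ] F [-0.1 -0.5 -0.4] w 0.0425 q [-0.03  0.42 -0.28  0.88  0.   -0.09]
g in jig [-38.7   1.2] z 59.5
clk 35.47 turn [ 0.0016  0.0033 -0.0092] shift(now axes, mm) [27.5 -2.5 -0.8] shift(after turn) [27.5 -2.3 -0.7]
```

arm_command(
  moves=[0.009,0,-0.001,-0.002,0.003,-0.005,0,0.009,0,0,0,0,0,0,0.007,0,0,0,0,0,0,0,0,0,0,0,0,0,0,0,0,0,0,0,1,0,0,0,0,0,0,1,0,0,0,0,0,0,1,0,0,0,0,0,0,1,0,0,0,0,0,0,1,0,0,0,0,0,0,1],
)

```text
clock: 36.3
eef_pos: [0.5029, -0.0179, 0.1877]
tool_rot: [-0.512, 0.487, 0.515, 0.485]
ft_force: [0.6, -0.5, -2.8]
grip_width: 0.0137
```

Run:
```python
from h import *
stat();planj(-35,0,32)
```

```text
clk 36.30 g [502.2 -17.9  32.7] zyaw 1.6254 xz [-0.004  0.001 -1.   ] F [ 0.6 -0.5 -2.8] w 0.0137 q [-0.04  0.45 -0.31  0.81  0.   -0.09]
g in jig [-37.8  -0.1] z 32.7
clk 36.30 turn [ 0.0031  0.0008 -0.0043] shift(now axes, mm) [ 0.7 -2.2  0.2] shift(after turn) [ 0.7 -2.2  0.2]
```

arm_command(
  moves=[0.0015,-0.001,0,0,0,0,1,0,-0.002,0.001,-0.008,0,0,1,0,-0.002,0.001,-0.015,0,0,1,0,-0.003,0.0015,-0.02,0,0,1],
)

```text
clock: 36.63
eef_pos: [0.5054, -0.0166, 0.1869]
tool_rot: [-0.52, 0.483, 0.525, 0.469]
ft_force: [-8.5, -6.3, 7.5]
grip_width: 0.0141
```

Run:
```python
from h import *
stat();planj(-35,0,32)
```

```text
clk 36.63 g [502.6 -18.1  32. ] zyaw 1.6637 xz [-0.018 -0.009 -1.   ] F [-8.5 -6.3  7.5] w 0.0141 q [-0.03  0.46 -0.3   0.83 -0.01 -0.12]
g in jig [-37.5  -0.3] z 32.0
clk 36.63 turn [ 0.0413 -0.0081 -0.0189] shift(now axes, mm) [-0.1  0.5 -1. ] shift(after turn) [-0.1  0.4 -1. ]
```

arm_command(
  moves=[0,0,0,0,0,0,0.5,0,0,0,0,0,0,0.3,0,0,0,0,0,0,0.0,0,0,0,0.02,-0.008,-0.01,0.0,-0.02,0,0,0.02,0,-0.008,0,-0.03,0,0,0,0,0,0,-0.04,0,0,0,0,0,0,-0.04,0,0,0,0,0,0,-0.04,0,0,0,0,0,0,0,0,0,0,0,0,0],
)

```text
clock: 37.47
eef_pos: [0.506, -0.0158, 0.363]
tool_rot: [-0.51, 0.486, 0.513, 0.491]
ft_force: [1.1, -0.1, 0.7]
grip_width: 0.0428
```

Run:
```python
from h import *
stat();planj(126,0,220);homecheck("l2",120)
```

```text
clk 37.47 g [506.4 -14.6 208. ] zyaw 1.6177 xz [ 0.003  0.007 -1.   ] F [ 1.1 -0.1  0.7] w 0.0428 q [-0.03  0.27 -0.06  1.23  0.01 -0.08]
g in jig [-33.5   2.9] z 208.0
clk 37.47 turn [-0.0047  0.0071  0.0031] shift(now axes, mm) [ -11.5 -160.    -1. ] shift(after turn) [ -12.  -160.    -1.8]
tail part
side 0 slope 0.0007 y at x=0: -8.14 resid 0.15
side 1 slope 0.0048 y at x=0: 8.11 resid 0.06
both
side 0 slope 0.0002 y at x=0: -8.15 resid 0.14
side 1 slope -0.0016 y at x=0: 7.86 resid 0.13
tail expect row 143.4 got 143 -> x -70.3
front expect row 269.9 got 270 -> x 50.2
```

Flush, no dark gap, slope ≈ 0. On to the punch arm.

arm_command(
  moves=[-0.012,-0.02,0,-0.005,0.007,0,-0.2,-0.002,-0.035,0,0,0,0,-0.2,0,-0.035,0,0,0,0,-0.2,0,-0.035,0,0,0,0,-0.2,0,-0.03,0,0,0,0,-0.2,0,-0.005,0,0,0,0,-0.2,0,0,0,0,0,0,-0.2],
)

```text
clock: 38.1
eef_pos: [0.6677, -0.006, 0.3658]
tool_rot: [-0.509, 0.488, 0.515, 0.487]
ft_force: [-1.2, 0.5, 0.3]
grip_width: 0.0512
```

Run:
```python
from h import *
stat();planj(126,0,161)
```

```text
clk 38.10 g [666.7  -5.2 210.9] zyaw 1.6196 xz [-0.007  0.005 -1.   ] F [-1.2  0.5  0.3] w 0.0512 q [-0.01  0.61  0.46  1.43  0.   -0.06]
g in jig [127.1   4. ] z 210.9
clk 38.10 turn [-0.0027  0.0051 -0.0066] shift(now axes, mm) [49.8  1.7 -3.5] shift(after turn) [49.8  2.1 -3.2]
```

arm_command(
  moves=[0.012,-0.001,-0.003,-0.003,0.005,-0.006,-0.2,0.015,-0.001,-0.001,0,0,0,-0.2,0.014,0,0,0,0,0,-0.2,0.006,0,0,0,0,0,-0.2,0,0,0,0,0,0,-0.2],
)

```text
clock: 38.52
eef_pos: [0.6664, -0.0094, 0.3129]
tool_rot: [-0.51, 0.488, 0.515, 0.486]
ft_force: [-0.7, -0.1, -0.1]
grip_width: 0.0514
```

Run:
```python
from h import *
stat();planj(126,0,161)
```

```text
clk 38.52 g [665.4  -9.1 157.9] zyaw 1.6217 xz [-0.007  0.002 -1.   ] F [-0.7 -0.1 -0.1] w 0.0514 q [-0.01  0.63  0.36  1.31  0.   -0.07]
g in jig [125.5   0.2] z 157.9
clk 38.52 turn [-0.0006  0.0021 -0.0068] shift(now axes, mm) [-3.1  0.6  0.1] shift(after turn) [-3.1  0.6  0.1]
```

Good alignment. I close on the grip.

arm_command(
  moves=[-0.003,0,0,0,0.002,-0.006,-0.2,0,0,0,0,0,0,1,0,0,0,0,0,0,1,0,0,0,0,0,0,1,0,0,0,0,0,0,1,0,0,0,0,0,0,1,0,0,0,0,0,0,1,0,0,0,0,0,0,1],
)

```text
clock: 39.18
eef_pos: [0.6645, -0.01, 0.3172]
tool_rot: [-0.512, 0.488, 0.513, 0.487]
ft_force: [-0.2, -0.9, -3.4]
grip_width: 0.0287
```

Run:
```python
from h import *
t=arc(0,0);arcto(np.arange(1.9,1.0,-.1),0,0)
```

```text
clk 39.18 g [664.3 -10.1 162.2] zyaw 1.6206 xz [-0.002 -0.    -1.   ] F [-0.2 -0.9 -3.4] w 0.0287 q [-0.01  0.62  0.35  1.31 -0.   -0.06]
jig y -0.7 theta 1.981 r 111.5 rot err [-0.002 -0.    -0.002]
1.90 row x -1.9 y 8.9 z 0.7
1.80 row x -3.0 y 10.6 z 0.0
1.70 row x -2.0 y 10.8 z 0.0
1.60 row x -0.9 y 11.0 z 0.0
1.50 row x 0.2 y 11.0 z 0.0
1.40 row x 1.3 y 10.9 z 0.0
1.30 row x 2.4 y 10.7 z 0.0
1.20 row x 3.5 y 10.4 z 0.0
1.10 row x 4.5 y 10.0 z 0.0
```

arm_command(
  moves=[-0.003,0.009,0,0,0,0.003,1,-0.003,0.01,0,0,0,0.003,1,-0.002,0.0105,0,0,0,0.004,1,-0.0009,0.0105,0,0,0,0.004,1,0.0002,0.0105,0,0,0,0.004,1,0.0013,0.0105,0,0,0,0.004,1],
)

```text
clock: 39.68
eef_pos: [0.611, -0.0125, 0.3269]
tool_rot: [0.515, -0.486, -0.51, -0.489]
ft_force: [5.9, -0.3, -3.9]
grip_width: 0.0291
```

Run:
```python
from h import *
t=arc(0,0);arcto(np.arange(round(t,2)-.1,.3,-.1),0,0)
```

```text
clk 39.68 g [612.1 -12.7 171.9] zyaw 1.6217 xz [ 0.007 -0.001 -1.   ] F [ 5.9 -0.3 -3.9] w 0.0291 q [-0.02  0.5   0.18  1.24 -0.   -0.07]
jig y -0.6 theta 1.501 r 112.2 rot err [-0.001 -0.002  0.007]
1.40 row x 3.5 y 10.9 z 0.6
1.30 row x 2.4 y 10.7 z 0.0
1.20 row x 3.5 y 10.4 z 0.0
1.10 row x 4.5 y 10.0 z 0.0
1.00 row x 5.5 y 9.5 z 0.0
0.90 row x 6.4 y 8.9 z 0.0
0.80 row x 7.3 y 8.3 z 0.0
0.70 row x 8.0 y 7.5 z 0.0
0.60 row x 8.8 y 6.7 z 0.0
0.50 row x 9.4 y 5.7 z 0.0
0.40 row x 9.9 y 4.8 z 0.0
```

arm_command(
  moves=[0.0025,0.01,0,0,0,0.006,1,0.0024,0.01,0,0,0,0.004,1,0.0035,0.0098,0,0,0,0.004,1,0.0045,0.0094,0,0,0,0.004,1,0.0055,0.009,0,0,0,0.004,1,0.0064,0.0084,0,0,0,0.004,1],
)

```text
clock: 40.18
eef_pos: [0.5641, -0.0146, 0.316]
tool_rot: [0.522, -0.478, -0.503, -0.495]
ft_force: [0.9, -0.6, 9.9]
grip_width: 0.0288
```

Run:
```python
from h import *
t=arc(0,0);arcto(np.arange(round(t,2)-.1,-.1,-.1),0,0)
```

```text
clk 40.18 g [569.7 -14.9 161.1] zyaw 1.6229 xz [ 0.036 -0.002 -0.999] F [ 0.9 -0.6  9.9] w 0.0288 q [-0.03  0.4  -0.    1.13 -0.   -0.08]
jig y -0.6 theta 1.109 r 113.0 rot err [ 0.001 -0.003  0.036]
1.01 row x 8.0 y 8.2 z 0.6
0.91 row x 6.3 y 9.0 z 0.0
0.81 row x 7.2 y 8.3 z 0.0
0.71 row x 8.0 y 7.6 z 0.0
0.61 row x 8.7 y 6.7 z 0.0
0.51 row x 9.3 y 5.8 z 0.0
0.41 row x 9.9 y 4.9 z 0.0
0.31 row x 10.3 y 3.9 z 0.0
0.21 row x 10.6 y 2.8 z 0.0
0.11 row x 10.9 y 1.8 z 0.0
0.01 row x 11.0 y 0.7 z 0.0
-0.09 row x 11.0 y -0.4 z 0.0
```

arm_command(
  moves=[0.008,0.0055,0,0,-0.002,0.016,1,0.0063,0.006,0,0,0,0.014,1,0.0072,0.006,0,0,0,0.012,1,0.008,0.006,0,0,0,0.008,1,0.0087,0.006,0,0,0,0.005,1],
)

```text
clock: 40.6
eef_pos: [0.5403, -0.0158, 0.2975]
tool_rot: [0.52, -0.482, -0.506, -0.492]
ft_force: [-4.7, -0.4, 9.4]
grip_width: 0.0289
```

Run:
```python
from h import *
t=arc(0,0);arcto(np.arange(round(t,2)-.1,-.1,-.1),0,0)
```

```text
clk 40.60 g [543.9 -16.1 142.5] zyaw 1.6235 xz [ 0.023 -0.002 -1.   ] F [-4.7 -0.4  9.4] w 0.0289 q [-0.03  0.38 -0.09  1.08 -0.   -0.08]
jig y -0.5 theta 0.826 r 112.3 rot err [ 0.001 -0.004  0.023]
0.73 row x 9.1 y 5.8 z 0.5
0.63 row x 8.5 y 6.9 z 0.0
0.53 row x 9.2 y 6.0 z 0.0
0.43 row x 9.8 y 5.1 z 0.0
0.33 row x 10.2 y 4.1 z 0.0
0.23 row x 10.6 y 3.0 z 0.0
0.13 row x 10.8 y 2.0 z 0.0
0.03 row x 11.0 y 0.9 z 0.0
-0.07 row x 11.0 y -0.2 z 0.0
```

arm_command(
  moves=[0.009,0.004,0,0,-0.002,0.012,1,0.0085,0.005,0,0,0,0.008,1,0.009,0.0045,0,0,0,0.006,1,0.0095,0.004,0,0,0,0.004,1,0.0098,0.0035,0,0,0,0.002,1],
)

```text
clock: 41.02
eef_pos: [0.5191, -0.0169, 0.265]
tool_rot: [0.516, -0.485, -0.51, -0.488]
ft_force: [-3.1, 0.1, 6.2]
grip_width: 0.0291
```

Run:
```python
from h import *
t=arc(0,0);arcto(np.arange(round(t,2)-.1,-.1,-.1),0,0)
```

```text
clk 41.02 g [520.7 -17.3 110. ] zyaw 1.6240 xz [ 0.01  -0.003 -1.   ] F [-3.1  0.1  6.2] w 0.0291 q [-0.03  0.38 -0.19  1.   -0.   -0.09]
jig y -0.5 theta 0.466 r 111.2 rot err [ 0.002 -0.003  0.01 ]
0.37 row x 10.2 y 3.2 z 0.5
0.27 row x 10.4 y 3.5 z 0.0
0.17 row x 10.7 y 2.4 z 0.0
0.07 row x 10.9 y 1.3 z 0.0
-0.03 row x 11.0 y 0.2 z 0.0
```

arm_command(
  moves=[0.01,0.002,0,0,0,0.006,1,0.0104,0.003,0,0,0,0.002,1,0.0105,0.002,0,0,0,0,1,0.008,0.001,0,0,0,0,1,0.005,0,0,0,0,0,1,0,0,0,0,0,0,1],
)

```text
clock: 41.52
eef_pos: [0.5093, -0.0172, 0.2287]
tool_rot: [0.517, -0.484, -0.509, -0.488]
ft_force: [0.0, 0.9, 1.1]
grip_width: 0.0291
```

Run:
```python
from h import *
t=arc(0,0);arcto([0],0,0)
```

```text
clk 41.52 g [511.2 -17.8  73.7] zyaw 1.6247 xz [ 0.012 -0.004 -1.   ] F [0.  0.9 1.1] w 0.0291 q [-0.03  0.4  -0.26  0.9  -0.   -0.09]
jig y -0.5 theta 0.125 r 109.7 rot err [ 0.002 -0.004  0.012]
0.00 row x 13.7 y 1.1 z 0.5
```

arm_command(
  moves=[0.006,0,0,0,0,0.008,1,0.006,0,0,0,0,0.002,1,0.003,0,0,0,0,0,1,0,0,0,0,0,0,1],
)

```text
clock: 41.85
eef_pos: [0.5096, -0.0172, 0.218]
tool_rot: [0.516, -0.486, -0.51, -0.487]
ft_force: [-1.8, -0.4, 2.0]
grip_width: 0.029
```

Run:
```python
from h import *
t=arc(0,0);arcto([0],0,0)
```

```text
clk 41.85 g [510.7 -17.8  63. ] zyaw 1.6248 xz [ 0.007 -0.004 -1.   ] F [-1.8 -0.4  2. ] w 0.0290 q [-0.03  0.42 -0.27  0.88 -0.   -0.09]
jig y -0.5 theta 0.027 r 109.4 rot err [ 0.002 -0.005  0.007]
0.00 row x 3.0 y 0.7 z 0.5
```

arm_command(
  moves=[0.003,0,0,0,0,0.004,1,0.001,0,0,0,0,0,1,0,0,0,0,0,0,0.4,0,0,0,0,0,0,0,0,0,0,0,0,0,0,0,0,0,0,0,0,0,0,0,0,0,0,0,0,0,0,0,0,0,0,0,0,0,0,0,0,0,0,0,0,0,0,0,0,0,0,0,0,0,0,0,0,0,0,0,0,0,0,0,0,0,0,0,0,0,0,0,0,0,0,0,0,0,0,0,0,0,0,0,0,0,0,0,0,0,0,0,0,0,0,0,0,0,0,0,0,0,0,0,0,0,0,0,0,0,0,0,0,0,0,0,0,0,0,0],
)

```text
clock: 43.52
eef_pos: [0.5099, -0.017, 0.2143]
tool_rot: [0.515, -0.487, -0.511, -0.486]
ft_force: [0.5, -0.3, -0.2]
grip_width: 0.0429
```

arm_command(
  moves=[0,0,0,0,0,0,0,0,0,0,0,0,0,0,0,0,0,0,0,0,0,0,0,0,0,0,0,0,0,0,0,0,0,0,0,0,0,0,0,0,0,0,0,0,0,0,0,0,0,0,0,0,0,0,0,0,0,0,0,0,0,0,0,0,0,0,0,0,0,0,0,0,0,0,0,0,0,0,0,0,0,0,0,0,0,0,0,0,0,0,0,0,0,0,0,0,0,0],
)

```text
clock: 44.68
eef_pos: [0.5099, -0.017, 0.2143]
tool_rot: [0.515, -0.487, -0.511, -0.486]
ft_force: [-0.4, 0.7, 0.3]
grip_width: 0.0426
```

Run:
```python
from h import *
t=arc(0,0);im,C,o=snap("wrist","m1")
```

```text
clk 44.68 g [510.3 -17.8  59.3] zyaw 1.6249 xz [ 0.003 -0.005 -1.   ] F [-0.4  0.7  0.3] w 0.0426 q [-0.03  0.43 -0.27  0.87 -0.   -0.09]
jig y -0.5 theta -0.006 r 109.7 rot err [ 0.003 -0.005  0.002]
```

The middle bar was knocked askew in the jig while the arm was away: its tail is now at (274,170) instead of straight. This marking doesn't count, so I swing the arm back, bring the bar home again and mark it again.

arm_command(
  moves=[0,0,0,0,0,0,1,0,0,0,0,0,0,1,0,0,0,0,0,0,1,0,0,0,0,0,0,1,0,0,0,0,0,0,1,0,0,0,0,0,0,1,-0.011,-0.0005,0,0,0,0,1,-0.011,-0.0013,0,0,0,-0.003,1,-0.0105,-0.0022,0,0,0,-0.003,1,-0.01,-0.0032,0,0,0,-0.003,1,-0.0097,-0.0043,0,0,0,-0.003,1],
)

```text
clock: 45.65
eef_pos: [0.5203, -0.0165, 0.2629]
tool_rot: [0.516, -0.486, -0.51, -0.487]
ft_force: [4.1, -0.8, -11.6]
grip_width: 0.0286
```

Run:
```python
from h import *
t=arc(0,0);arcto(np.arange(round(t,2)+.1,1.9,.1),0,0)
```

```text
clk 45.65 g [521.2 -17.3 107.9] zyaw 1.6240 xz [ 0.006 -0.005 -1.   ] F [  4.1  -0.8 -11.6] w 0.0286 q [-0.03  0.38 -0.18  1.   -0.   -0.08]
jig y -0.5 theta 0.451 r 109.9 rot err [ 0.002 -0.005  0.005]
0.55 row x -9.6 y -5.1 z 0.5
0.65 row x -9.1 y -6.2 z 0.0
0.75 row x -8.4 y -7.1 z 0.0
0.85 row x -7.7 y -7.9 z 0.0
0.95 row x -6.8 y -8.6 z 0.0
1.05 row x -5.9 y -9.3 z 0.0
1.15 row x -5.0 y -9.8 z 0.0
1.25 row x -4.0 y -10.2 z 0.0
1.35 row x -2.9 y -10.6 z 0.0
1.45 row x -1.9 y -10.8 z 0.0
1.55 row x -0.8 y -11.0 z 0.0
1.65 row x 0.3 y -11.0 z 0.0
1.75 row x 1.4 y -10.9 z 0.0
1.85 row x 2.5 y -10.7 z 0.0
```

arm_command(
  moves=[-0.0096,-0.005,0,0,-0.004,0,1,-0.0091,-0.006,0,0,0,-0.003,1,-0.0084,-0.0067,0,0,0,-0.003,1,-0.0077,-0.0075,0,0,0,-0.003,1,-0.0068,-0.0082,0,0,0,-0.003,1,-0.0059,-0.0088,0,0,0,-0.003,1,-0.005,-0.0093,0,0,0,-0.003,1],
)

```text
clock: 46.23
eef_pos: [0.5655, -0.0145, 0.3108]
tool_rot: [-0.511, 0.49, 0.514, 0.484]
ft_force: [-3.9, -0.5, -5.8]
grip_width: 0.0288
```

Run:
```python
from h import *
t=arc(0,0);arcto(np.arange(round(t,2)+.1,2.0,.1),0,0)
```

```text
clk 46.23 g [564.  -15.1 155.8] zyaw 1.6229 xz [-0.01  -0.004 -1.   ] F [-3.9 -0.5 -5.8] w 0.0288 q [-0.02  0.43  0.02  1.17 -0.   -0.08]
jig y -0.5 theta 1.042 r 111.0 rot err [ 0.001 -0.003 -0.01 ]
1.14 row x -4.1 y -10.0 z 0.5
1.24 row x -4.1 y -10.2 z 0.0
1.34 row x -3.0 y -10.6 z 0.0
1.44 row x -2.0 y -10.8 z 0.0
1.54 row x -0.9 y -11.0 z 0.0
1.64 row x 0.2 y -11.0 z 0.0
1.74 row x 1.3 y -10.9 z 0.0
1.84 row x 2.4 y -10.7 z 0.0
1.94 row x 3.5 y -10.4 z 0.0
```

arm_command(
  moves=[-0.0045,-0.009,0,0,0,-0.007,1,-0.0041,-0.0098,0,0,0,-0.004,1,-0.003,-0.01,0,0,0,-0.004,1,-0.002,-0.0103,0,0,0,-0.004,1,-0.0009,-0.0105,0,0,0,-0.004,1,0.0002,-0.0105,0,0,0,-0.004,1,0.0013,-0.0105,0,0,0,-0.004,1,0.0024,-0.0105,0,0,0,-0.004,1],
)

```text
clock: 46.9
eef_pos: [0.6313, -0.0111, 0.3245]
tool_rot: [-0.506, 0.496, 0.519, 0.478]
ft_force: [-3.4, -2.1, 3.5]
grip_width: 0.0288
```

Run:
```python
from h import *
t=arc(0,0)
```

```text
clk 46.90 g [626.6 -12.  169.6] zyaw 1.6223 xz [-0.03  -0.005 -1.   ] F [-3.4 -2.1  3.5] w 0.0288 q [-0.02  0.56  0.27  1.31 -0.01 -0.07]
jig y -0.6 theta 1.632 r 109.8 rot err [-0.    -0.004 -0.03 ]
```

arm_command(
  moves=[0.001,-0.006,0,0,-0.004,-0.02,1,0.0015,-0.009,0,0,0,-0.01,1,0.0025,-0.0095,0,0,0,-0.004,1,0.001,-0.002,0,0,0,0,1],
)

```text
clock: 47.23
eef_pos: [0.6542, -0.0104, 0.3206]
tool_rot: [-0.511, 0.49, 0.514, 0.485]
ft_force: [-2.6, -0.7, 1.2]
grip_width: 0.0288
```

Run:
```python
from h import *
t=arc(0,0)
```

```text
clk 47.23 g [652.8 -10.6 165.6] zyaw 1.6217 xz [-0.009 -0.001 -1.   ] F [-2.6 -0.7  1.2] w 0.0288 q [-0.02  0.6   0.33  1.31 -0.   -0.07]
jig y -0.6 theta 1.873 r 110.6 rot err [-0.001 -0.001 -0.009]
```

Past upright. I release and go back over the bar.

arm_command(
  moves=[0.001,-0.003,0,0,0,-0.008,1,0,0,0,0,0,0,0.3,0,0,0,0,0,0,0,0,0,0,0,0,0,-0.1,-0.02,0,0,0,0,0,-0.1,-0.025,0,0,0,0,0,-0.1,0,0.03,0,0,0,0,-0.1,0,0.038,0,0,0,0,-0.1,0,0.038,0,0,0,0,-0.1,0,0.038,0,0,0,0,-0.1,0,0.01,0,0,0,0.03,-0.1,0,0,0,0,0,0,-0.1],
)

```text
clock: 48.23
eef_pos: [0.5021, -0.0172, 0.3676]
tool_rot: [-0.511, 0.488, 0.515, 0.485]
ft_force: [0.2, -0.4, 0.0]
grip_width: 0.0475
```

Run:
```python
from h import *
stat();im,C,o=snap("wrist","n1");np.save("n1.npy",C[1]);planj(-35,0,32)
hsv=cv2.cvtColor(im,cv2.COLOR_BGR2HSV)
m=((hsv[...,1]<60)&(hsv[...,2]>145)).astype(np.uint8);
for r in rects(m,80): print(r,[np.round(w2j(plane(C,p,.024)),1).tolist() for p in cv2.boxPoints(r)])
cv2.imwrite("pics/n1z.png",cv2.resize(im[60:300,210:450],None,fx=2.5,fy=2.5))
```

```text
clk 48.23 g [500.9 -17.2 212.6] zyaw 1.6239 xz [-0.008  0.    -1.   ] F [ 0.2 -0.4  0. ] w 0.0475 q [-0.03  0.27 -0.06  1.25 -0.   -0.09]
g in jig [-38.    0.6] z 212.8
clk 48.28 turn [ 0.0017  0.0004 -0.0064] shift(now axes, mm) [180.7  -3.2  -0.6] shift(after turn) [180.8  -2.   -0.5]
((318.5, 262.0), (20.984426498413086, 15.885406494140625), 78.69007110595703) [[26.9, -16.9], [23.7, -2.0], [45.2, 2.0], [48.5, -13.2]]
((608.8076171875, 233.5384521484375), (15.254256248474121, 130.90924072265625), 33.6900634765625) [[58.9, 234.9], [-49.4, 280.6], [-41.6, 293.9], [68.1, 249.1]]
((304.673095703125, 189.86537170410156), (78.44644927978516, 17.062103271484375), 78.69007110595703) [[-68.5, -33.3], [-71.5, -18.5], [0.1, -5.2], [3.4, -20.9]]
((371.2500305175781, 115.75001525878906), (9.899494171142578, 10.60660171508789), 45.0) [[-100.4, 32.4], [-106.6, 38.6], [-100.8, 44.8], [-94.5, 38.6]]
((6.999999046325684, 140.49998474121094), (13.999998092651367, 110.99998474121094), 0.0) [[-29.2, -297.8], [-125.3, -274.2], [-125.4, -262.4], [-29.2, -285.1]]
```

Run:
```python
from h import *
p=j2w(-45,-21.6);plan([*p,.06],1.798)
```

```text
clk 48.28 turn [-0.174   0.001  -0.0064] shift(now axes, mm) [152.8   7.1 -22.2] shift(after turn) [152.8  11.7 -20.4]
```

arm_command(
  moves=[0,0.004,-0.011,-0.087,0,-0.003,-0.1,0.02,0.005,-0.011,-0.087,0,-0.003,-0.1,0.035,0,0,0,0,0,-0.1,0.035,0,0,0,0,0,-0.1,0.03,0,0,0,0,0.004,-0.1,0.02,0,0,0,0,0.004,-0.1,0.005,0,0,0,0,0,-0.1,0,0,0,0,0,0,-0.1],
)

```text
clock: 48.95
eef_pos: [0.5181, -0.0413, 0.2265]
tool_rot: [0.566, -0.43, -0.545, -0.444]
ft_force: [0.1, 0.2, 0.1]
grip_width: 0.0471
```

Run:
```python
from h import *
stat();p=j2w(-45,-21.6);plan([*p,.032],1.798)
```

```text
clk 48.95 g [523.7 -41.7  71.6] zyaw 1.8085 xz [ 0.036 -0.003 -0.999] F [0.1 0.2 0.1] w 0.0471 q [-0.08  0.41 -0.25  0.87  0.   -0.32]
clk 48.95 turn [ 0.0107 -0.0108  0.0345] shift(now axes, mm) [38.7 22.3  7.2] shift(after turn) [39.5 21.   6.5]
```

arm_command(
  moves=[0,0.012,0.004,0.01,-0.01,0.03,-0.1,0.004,0.008,0.002,0,0,0.004,-0.1,0.01,0.001,0,0,0,0,-0.1,0.006,0,0,0,0,0,-0.1,0,0,0,0,0,0,-0.1],
)

```text
clock: 49.37
eef_pos: [0.4991, -0.0402, 0.2093]
tool_rot: [0.556, -0.438, -0.551, -0.442]
ft_force: [-0.1, -0.0, 0.7]
grip_width: 0.0472
```

Run:
```python
from h import *
stat();p=j2w(-45,-21.6);plan([*p,.032],1.798);snap("wrist","n2")
```

```text
clk 49.37 g [500.5 -40.4  54.3] zyaw 1.7983 xz [ 0.009 -0.001 -1.   ] F [-0.1 -0.   0.7] w 0.0472 q [-0.08  0.41 -0.3   0.84 -0.   -0.31]
clk 49.37 turn [ 0.0003 -0.003   0.0083] shift(now axes, mm) [22.2  2.9  1.3] shift(after turn) [22.3  2.7  1.2]
```

arm_command(
  moves=[0.007,0.002,0.001,0,-0.003,0.008,-0.1,0.007,0.001,0,0,0,0,-0.1,0.005,0,0,0,0,0,-0.1,0,0,0,0,0,0,-0.1,0,0,0,0,0,0,1,0,0,0,0,0,0,1,0,0,0,0,0,0,1,0,0,0,0,0,0,1,0,0,0,0,0,0,1,0,0,0,0,0,0,1],
)

```text
clock: 50.25
eef_pos: [0.4967, -0.0401, 0.1899]
tool_rot: [0.554, -0.44, -0.553, -0.441]
ft_force: [-0.4, 0.6, -1.8]
grip_width: 0.014
```

Run:
```python
from h import *
stat();planj(-60,-4,32)
```

```text
clk 50.25 g [497.1 -40.2  34.9] zyaw 1.7980 xz [ 0.003 -0.    -1.   ] F [-0.4  0.6 -1.8] w 0.0140 q [-0.08  0.44 -0.33  0.8  -0.   -0.31]
g in jig [-44.1 -22.1] z 34.9
clk 50.25 turn [ 0.1757 -0.0007  0.0025] shift(now axes, mm) [ 2.8 12.1 20.5] shift(after turn) [ 2.9 15.5 18.1]
```

arm_command(
  moves=[0,0.008,0.0,0,0,0,1,0,0.002,0.0025,0.025,0,0,1,0,0.001,0.0025,0.025,0,0,1,0,0.001,0.0025,0.025,0,0,1,0,0.001,0.0025,0.025,0,0,1,0,0.0,0.0025,0.025,0,0,1,0,0,0,0,0,0,1],
)

```text
clock: 50.83
eef_pos: [0.4788, -0.0313, 0.1899]
tool_rot: [0.525, -0.475, -0.522, -0.476]
ft_force: [0.2, 0.5, -1.6]
grip_width: 0.0139
```

Run:
```python
from h import *
stat();planj(-60,-4,32)
```

```text
clk 50.83 g [479.4 -31.5  34.9] zyaw 1.6664 xz [ 0.003 -0.001 -1.   ] F [ 0.2  0.5 -1.6] w 0.0139 q [-0.06  0.41 -0.38  0.78 -0.   -0.16]
g in jig [-61.4 -12.5] z 34.9
clk 50.83 turn [ 0.0441 -0.0016  0.0032] shift(now axes, mm) [ 2.9 -2.2  8.2] shift(after turn) [ 2.9 -1.9  8.3]
```

arm_command(
  moves=[0.001,0,0.003,0.022,0,0.002,1,0.001,0,0.003,0.022,0,0,1,0,0,0.002,0,0,0,1,0,0,0,0,0,0,1],
)

```text
clock: 51.17
eef_pos: [0.4778, -0.0255, 0.1902]
tool_rot: [0.516, -0.488, -0.509, -0.486]
ft_force: [0.6, -0.4, -0.7]
grip_width: 0.0142
```

Run:
```python
from h import *
stat();planj(-43,-3,32)
```

```text
clk 51.17 g [478.6 -27.   35.2] zyaw 1.6211 xz [ 0.005 -0.009 -1.   ] F [ 0.6 -0.4 -0.7] w 0.0142 q [-0.05  0.41 -0.38  0.78 -0.01 -0.1 ]
g in jig [-61.9  -8. ] z 35.2
clk 51.17 turn [-0.0012 -0.0096  0.0044] shift(now axes, mm) [  3.3 -19.6   3.6] shift(after turn) [  3.2 -19.6   3.5]
```

arm_command(
  moves=[0,-0.003,0.003,0,-0.008,0.004,1,0,-0.006,0.001,0,0,0,1,0,-0.006,0,0,0,0,1,0,-0.003,0,0,0,0,1,0,0,0,0,0,0,1],
)

```text
clock: 51.58
eef_pos: [0.4936, -0.0203, 0.1898]
tool_rot: [-0.511, 0.489, 0.515, 0.484]
ft_force: [-1.2, -1.0, 2.0]
grip_width: 0.014
```

Run:
```python
from h import *
stat();planj(-43,-1,35)
```

```text
clk 51.58 g [492.1 -20.3  34.8] zyaw 1.6230 xz [-0.009 -0.    -1.   ] F [-1.2 -1.   2. ] w 0.0140 q [-0.04  0.44 -0.33  0.81 -0.   -0.09]
g in jig [-48.   -2.1] z 34.8
clk 51.58 turn [ 0.0008  0.     -0.0093] shift(now axes, mm) [-0.2 -3.6  1.1] shift(after turn) [-0.2 -3.6  1.1]
```

arm_command(
  moves=[-0.0005,-0.003,0,0,0,-0.009,1,0,-0.003,0,0,0,0,1,0,-0.003,0,0,0,0,1],
)

```text
clock: 51.83
eef_pos: [0.4986, -0.0198, 0.1898]
tool_rot: [-0.51, 0.49, 0.516, 0.483]
ft_force: [-11.1, -0.5, 14.0]
grip_width: 0.0142
```

Run:
```python
from h import *
stat();planj(-43,-1,35)
```

```text
clk 51.83 g [496.7 -19.9  34.8] zyaw 1.6234 xz [-0.013 -0.001 -1.   ] F [-11.1  -0.5  14. ] w 0.0142 q [-0.04  0.45 -0.31  0.82 -0.   -0.09]
g in jig [-43.5  -1.9] z 34.8
clk 51.83 turn [ 0.0011 -0.     -0.0128] shift(now axes, mm) [-0.2  1.5  0.9] shift(after turn) [-0.2  1.5  0.9]
```

arm_command(
  moves=[0,0.0005,0.0015,0,0,-0.01,1,0,0,0.0015,-0.003,0,0,1,0,0,0.001,-0.003,0,0,1],
)

```text
clock: 52.08
eef_pos: [0.4971, -0.0173, 0.1899]
tool_rot: [0.514, -0.488, -0.514, -0.483]
ft_force: [-2.7, -4.7, 0.8]
grip_width: 0.0139
```

Run:
```python
from h import *
stat();planj(-43,-1,35)
```

```text
clk 52.08 g [496.4 -18.2  34.9] zyaw 1.6274 xz [-0.005 -0.006 -1.   ] F [-2.7 -4.7  0.8] w 0.0139 q [-0.03  0.44 -0.32  0.81 -0.01 -0.09]
g in jig [-43.7  -0.1] z 34.9
clk 52.08 turn [ 0.0051 -0.0055 -0.0052] shift(now axes, mm) [-0.1  0.1 -1.7] shift(after turn) [-0.1  0.1 -1.7]
```

arm_command(
  moves=[0,-0.002,0.001,-0.008,0,0,1,0,-0.002,0.001,-0.015,0,0,1,0,-0.003,0.0015,-0.02,0,0,1,0,0,0,0,0,0,0.5,0,0,0,0,0,0,0.3,0,0,0,0,0,0,0.0,0,0,0,0.02,-0.008,-0.01,0.0,-0.02,0,0,0.02,0,-0.008,0,-0.03,0,0,0,0,0,0,-0.04,0,0,0,0,0,0,-0.04,0,0,0,0,0,0,-0.04,0,0,0,0,0,0,0,0,0,0,0,0,0],
)

```text
clock: 53.17
eef_pos: [0.5018, -0.0134, 0.3638]
tool_rot: [-0.513, 0.485, 0.513, 0.489]
ft_force: [0.5, 0.4, 0.0]
grip_width: 0.0425
```

Run:
```python
from h import *
stat();planj(126,0,220);homecheck("o1",120)
```

```text
clk 53.17 g [502.4 -12.6 208.8] zyaw 1.6226 xz [ 0.004  0.005 -1.   ] F [0.5 0.4 0. ] w 0.0425 q [-0.03  0.26 -0.07  1.23  0.01 -0.08]
g in jig [-37.4   5.1] z 208.8
clk 53.17 turn [0.0003 0.0047 0.0042] shift(now axes, mm) [ -10.5 -164.1   -4.4] shift(after turn) [ -11.2 -164.1   -4.4]
tail part
side 0 slope -0.0074 y at x=0: -8.28 resid 0.10
side 1 slope 0.0009 y at x=0: 8.15 resid 0.01
both
side 0 slope -0.0008 y at x=0: -8.01 resid 0.14
side 1 slope -0.0070 y at x=0: 7.84 resid 0.13
tail expect row 147.6 got 147 -> x -70.5
front expect row 272.9 got 273 -> x 50.1
```

The middle bar is home again and flush. Back to the punch arm.

arm_command(
  moves=[-0.012,-0.02,-0.003,0,0.005,0.003,-0.2,0,-0.035,-0.001,0,0,0,-0.2,0,-0.035,0,0,0,0,-0.2,0,-0.035,0,0,0,0,-0.2,0,-0.032,0,0,0,0,-0.2,0,-0.005,0,0,0,0,-0.2,0,0,0,0,0,0,-0.2],
)

```text
clock: 53.8
eef_pos: [0.6663, -0.007, 0.3624]
tool_rot: [-0.508, 0.488, 0.516, 0.486]
ft_force: [0.2, 0.1, -0.2]
grip_width: 0.0512
```

Run:
```python
from h import *
stat();planj(126,0,161)
```

```text
clk 53.80 g [664.7  -6.1 207.4] zyaw 1.6206 xz [-0.01   0.006 -1.   ] F [ 0.2  0.1 -0.2] w 0.0512 q [-0.01  0.61  0.45  1.43  0.01 -0.06]
g in jig [125.1   3.2] z 207.4
clk 53.80 turn [-0.0017  0.006  -0.01  ] shift(now axes, mm) [46.4  0.1 -2.6] shift(after turn) [46.4  0.6 -2.3]
```

arm_command(
  moves=[0.011,-0.002,-0.002,-0.002,0.006,-0.01,-0.2,0.014,-0.001,-0.001,0,0,0,-0.2,0.013,0,0,0,0,0,-0.2,0.004,0,0,0,0,0,-0.2,0,0,0,0,0,0,-0.2],
)

```text
clock: 54.22
eef_pos: [0.666, -0.0091, 0.314]
tool_rot: [-0.51, 0.488, 0.515, 0.486]
ft_force: [0.0, 0.1, -0.5]
grip_width: 0.0514
```

Run:
```python
from h import *
stat();planj(126,0,161)
```

```text
clk 54.22 g [665.   -8.8 159. ] zyaw 1.6222 xz [-0.007  0.002 -1.   ] F [ 0.   0.1 -0.5] w 0.0514 q [-0.01  0.62  0.36  1.31  0.   -0.07]
g in jig [125.2   0.6] z 159.0
clk 54.22 turn [-0.0001  0.0023 -0.0068] shift(now axes, mm) [-2.   0.2 -0.2] shift(after turn) [-2.   0.2 -0.2]
```

arm_command(
  moves=[-0.002,0,0,0,0.002,-0.006,-0.2,0,0,0,0,0,0,1,0,0,0,0,0,0,1,0,0,0,0,0,0,1,0,0,0,0,0,0,1,0,0,0,0,0,0,1,0,0,0,0,0,0,1,-0.003,0.009,0,0,0,0.003,1,-0.003,0.01,0,0,0,0.003,1,-0.002,0.0105,0,0,0,0.004,1,-0.0009,0.0105,0,0,0,0.004,1,0.0002,0.0105,0,0,0,0.004,1,0.0013,0.0105,0,0,0,0.004,1],
)

```text
clock: 55.3
eef_pos: [0.6119, -0.0124, 0.327]
tool_rot: [0.515, -0.485, -0.51, -0.489]
ft_force: [5.3, 0.6, -3.0]
grip_width: 0.0294
```

Run:
```python
from h import *
t=arc(0,0);arcto(np.arange(round(t,2)-.1,.3,-.1),0,0)
im,C,o=snap("wrist","o2");cv2.imwrite("pics/o2z.png",im[0:260,180:460])
```

```text
clk 55.30 g [613.4 -12.6 172. ] zyaw 1.6219 xz [ 0.009 -0.002 -1.   ] F [ 5.3  0.6 -3. ] w 0.0294 q [-0.02  0.5   0.18  1.24 -0.   -0.07]
jig y -0.6 theta 1.512 r 112.2 rot err [-0.    -0.002  0.009]
1.41 row x 3.5 y 11.0 z 0.6
1.31 row x 2.3 y 10.8 z 0.0
1.21 row x 3.4 y 10.5 z 0.0
1.11 row x 4.4 y 10.1 z 0.0
1.01 row x 5.4 y 9.6 z 0.0
0.91 row x 6.3 y 9.0 z 0.0
0.81 row x 7.2 y 8.3 z 0.0
0.71 row x 8.0 y 7.6 z 0.0
0.61 row x 8.7 y 6.7 z 0.0
0.51 row x 9.3 y 5.8 z 0.0
0.41 row x 9.9 y 4.9 z 0.0
0.31 row x 10.3 y 3.9 z 0.0
```

Bar still home at mid-swing. I continue the swing.

arm_command(
  moves=[0.0025,0.01,0,0,0,0.008,1,0.0024,0.0095,0,0,0,0.006,1,0.0035,0.0093,0,0,0,0.006,1,0.0045,0.0088,0,0,0,0.007,1,0.0055,0.0083,0,0,0,0.007,1,0.0064,0.0075,0,0,0,0.008,1],
)

```text
clock: 55.85
eef_pos: [0.5684, -0.0144, 0.3165]
tool_rot: [0.518, -0.484, -0.508, -0.49]
ft_force: [-1.8, 1.0, 15.7]
grip_width: 0.0285
```

Run:
```python
from h import *
t=arc(0,0);arcto(np.arange(round(t,2)-.1,-.1,-.1),0,0)
```

```text
clk 55.85 g [570.9 -14.8 161.5] zyaw 1.6228 xz [ 0.016 -0.003 -1.   ] F [-1.8  1.  15.7] w 0.0285 q [-0.02  0.42  0.02  1.16 -0.   -0.08]
jig y -0.6 theta 1.121 r 112.8 rot err [ 0.001 -0.003  0.016]
1.02 row x 7.8 y 8.5 z 0.6
0.92 row x 6.2 y 9.1 z 0.0
0.82 row x 7.1 y 8.4 z 0.0
0.72 row x 7.9 y 7.7 z 0.0
0.62 row x 8.6 y 6.8 z 0.0
0.52 row x 9.3 y 5.9 z 0.0
0.42 row x 9.8 y 5.0 z 0.0
0.32 row x 10.3 y 4.0 z 0.0
0.22 row x 10.6 y 2.9 z 0.0
0.12 row x 10.8 y 1.9 z 0.0
0.02 row x 11.0 y 0.8 z 0.0
-0.08 row x 11.0 y -0.3 z 0.0
```

arm_command(
  moves=[0.007,0.0075,0,0,-0.002,0.01,1,0.006,0.0075,0,0,0,0.009,1,0.0071,0.007,0,0,0,0.008,1,0.0079,0.0065,0,0,0,0.007,1,0.0086,0.006,0,0,0,0.006,1],
)

```text
clock: 56.27
eef_pos: [0.5389, -0.0159, 0.2944]
tool_rot: [0.516, -0.485, -0.51, -0.488]
ft_force: [-1.5, 0.1, 8.5]
grip_width: 0.029
```

Run:
```python
from h import *
t=arc(0,0);arcto(np.arange(round(t,2)-.1,-.1,-.1),0,0)
```

```text
clk 56.27 g [540.1 -16.3 139.4] zyaw 1.6233 xz [ 0.008 -0.003 -1.   ] F [-1.5  0.1  8.5] w 0.0290 q [-0.03  0.39 -0.09  1.09 -0.   -0.08]
jig y -0.6 theta 0.782 r 112.7 rot err [ 0.001 -0.003  0.008]
0.68 row x 10.3 y 5.6 z 0.6
0.58 row x 8.9 y 6.5 z 0.0
0.48 row x 9.5 y 5.6 z 0.0
0.38 row x 10.0 y 4.6 z 0.0
0.28 row x 10.4 y 3.6 z 0.0
0.18 row x 10.7 y 2.5 z 0.0
0.08 row x 10.9 y 1.4 z 0.0
-0.02 row x 11.0 y 0.3 z 0.0
```

arm_command(
  moves=[0.0095,0.0045,0,0,-0.002,0.008,1,0.0089,0.005,0,0,0,0.006,1,0.0095,0.0047,0,0,0,0.005,1,0.01,0.004,0,0,0,0.004,1,0.0104,0.0032,0,0,0,0.003,1,0.009,0.0022,0,0,0,0.002,1,0.006,0.001,0,0,0,0,1],
)

```text
clock: 56.85
eef_pos: [0.5116, -0.0173, 0.2404]
tool_rot: [-0.511, 0.49, 0.515, 0.483]
ft_force: [-0.2, -0.4, 5.8]
grip_width: 0.0286
```

Run:
```python
from h import *
t=arc(0,0);arcto([0],0,0)
```

```text
clk 56.85 g [510.  -17.9  85.4] zyaw 1.6238 xz [-0.011 -0.003 -1.   ] F [-0.2 -0.4  5.8] w 0.0286 q [-0.03  0.4  -0.23  0.95 -0.   -0.09]
jig y -0.5 theta 0.227 r 113.0 rot err [ 0.001 -0.003 -0.011]
0.00 row x 25.4 y -0.1 z 0.5
```

arm_command(
  moves=[0.008,0.0015,0,0,0,-0.006,1,0.008,0.001,0,0,0,0,1,0.005,0,0,0,0,0,1,0,0,0,0,0,0,1],
)

```text
clock: 57.18
eef_pos: [0.508, -0.0175, 0.2207]
tool_rot: [-0.513, 0.488, 0.513, 0.485]
ft_force: [-0.5, 0.6, 3.5]
grip_width: 0.0288
```

Run:
```python
from h import *
t=arc(0,0);arcto([0],0,0);im,C,o=snap("wrist","o3");cv2.imwrite("pics/o3z.png",im[80:380,180:460])
```

```text
clk 57.18 g [507.4 -18.   65.7] zyaw 1.6238 xz [-0.004 -0.004 -1.   ] F [-0.5  0.6  3.5] w 0.0288 q [-0.03  0.42 -0.26  0.9  -0.   -0.09]
jig y -0.5 theta 0.051 r 112.8 rot err [ 0.002 -0.003 -0.004]
0.00 row x 5.7 y -2.7 z 0.5
```

The bar is straight under the arm. I lower the last millimetres, release and hold.

arm_command(
  moves=[0.003,-0.0005,0,0,0,0,1,0.002,-0.0005,0,0,0,0,1,0.001,0,0,0,0,0,1,0,0,0,0,0,0,0.4,0,0,0,0,0,0,0,0,0,0,0,0,0,0,0,0,0,0,0,0,0,0,0,0,0,0,0,0,0,0,0,0,0,0,0,0,0,0,0,0,0,0,0,0,0,0,0,0,0,0,0,0,0,0,0,0,0,0,0,0,0,0,0,0,0,0,0,0,0,0,0,0,0,0,0,0,0,0,0,0,0,0,0,0,0,0,0,0,0,0,0,0,0,0,0,0,0,0,0,0,0,0,0,0,0,0,0,0,0,0,0,0],
)

```text
clock: 58.9
eef_pos: [0.5073, -0.0172, 0.2142]
tool_rot: [-0.511, 0.49, 0.516, 0.482]
ft_force: [1.2, 0.2, 0.6]
grip_width: 0.0424
```

arm_command(
  moves=[0,0,0,0,0,0,0,0,0,0,0,0,0,0,0,0,0,0,0,0,0,0,0,0,0,0,0,0,0,0,0,0,0,0,0,0,0,0,0,0,0,0,0,0,0,0,0,0,0,0,0,0,0,0,0,0,0,0,0,0,0,0,0,0,0,0,0,0,0,0,0,0,0,0,0,0,0,0,0,0,0,0,0,0,0,0,0,0,0,0,0,0,0,0,0,0,0,0,0,0,0,0,0,0,0,0,0,0,0,0,0,0],
)

```text
clock: 60.23
eef_pos: [0.5073, -0.0172, 0.2142]
tool_rot: [-0.511, 0.49, 0.516, 0.482]
ft_force: [-0.6, 0.3, 0.2]
grip_width: 0.0426
```

Run:
```python
from h import *
t=arc(0,0);im,C,o=snap("wrist","o4");cv2.imwrite("pics/o4z.png",im[80:380,180:460])
```

```text
clk 60.23 g [505.4 -17.8  59.2] zyaw 1.6256 xz [-0.012 -0.004 -1.   ] F [-0.6  0.3  0.2] w 0.0426 q [-0.03  0.43 -0.27  0.89 -0.   -0.09]
jig y -0.2 theta -0.007 r 114.7 rot err [ 0.003 -0.003 -0.012]
```

arm_command(
  moves=[0,-0.003,0,0,0,-0.01,0,0,0,0,0,0,0,1,0,0,0,0,0,0,1,0,0,0,0,0,0,1,0,0,0,0,0,0,1,0,0,0,0,0,0,1,-0.011,-0.0005,0,0,0,0,1,-0.011,-0.0013,0,0,0,-0.003,1,-0.0105,-0.0022,0,0,0,-0.003,1,-0.01,-0.0032,0,0,0,-0.003,1,-0.0097,-0.0043,0,0,0,-0.003,1],
)

```text
clock: 61.2
eef_pos: [0.521, -0.0167, 0.2628]
tool_rot: [0.514, -0.487, -0.512, -0.486]
ft_force: [3.9, -0.8, -9.8]
grip_width: 0.0292
```

Run:
```python
from h import *
t=arc(0,0);arcto(np.arange(round(t,2)+.1,1.9,.1),0,0)
```

```text
clk 61.20 g [521.2 -17.2 107.8] zyaw 1.6245 xz [ 0.001 -0.003 -1.   ] F [ 3.9 -0.8 -9.8] w 0.0292 q [-0.03  0.39 -0.18  1.   -0.   -0.08]
jig y -0.5 theta 0.450 r 109.7 rot err [ 0.002 -0.003  0.001]
0.55 row x -9.7 y -5.0 z 0.5
0.65 row x -9.1 y -6.2 z 0.0
0.75 row x -8.4 y -7.1 z 0.0
0.85 row x -7.7 y -7.9 z 0.0
0.95 row x -6.8 y -8.6 z 0.0
1.05 row x -5.9 y -9.3 z 0.0
1.15 row x -5.0 y -9.8 z 0.0
1.25 row x -4.0 y -10.2 z 0.0
1.35 row x -2.9 y -10.6 z 0.0
1.45 row x -1.9 y -10.8 z 0.0
1.55 row x -0.8 y -11.0 z 0.0
1.65 row x 0.3 y -11.0 z 0.0
1.75 row x 1.4 y -10.9 z 0.0
1.85 row x 2.5 y -10.7 z 0.0
```

Same as last time; same rows.

arm_command(
  moves=[-0.0096,-0.005,0,0,-0.003,-0.003,1,-0.0091,-0.006,0,0,0,-0.003,1,-0.0084,-0.0067,0,0,0,-0.003,1,-0.0077,-0.0075,0,0,0,-0.003,1,-0.0068,-0.0082,0,0,0,-0.004,1,-0.0059,-0.0088,0,0,0,-0.004,1,-0.005,-0.0093,0,0,0,-0.004,1],
)

```text
clock: 61.78
eef_pos: [0.5663, -0.0147, 0.311]
tool_rot: [-0.511, 0.489, 0.514, 0.484]
ft_force: [-4.1, -1.5, -6.1]
grip_width: 0.0288
```

arm_command(
  moves=[-0.0045,-0.009,0,0,0,-0.008,1,-0.0041,-0.0095,0,0,0,-0.006,1,-0.003,-0.0098,0,0,0,-0.006,1,-0.002,-0.01,0,0,0,-0.006,1,-0.0009,-0.01,0,0,0,-0.006,1,0.0002,-0.01,0,0,0,-0.006,1,0.0013,-0.01,0,0,0,-0.006,1],
)

```text
clock: 62.37
eef_pos: [0.6214, -0.0119, 0.3246]
tool_rot: [-0.509, 0.491, 0.515, 0.483]
ft_force: [-5.5, -1.7, 5.4]
grip_width: 0.0286
```

Run:
```python
from h import *
t=arc(0,0);arcto(np.arange(round(t,2)+.1,2.0,.1),0,0)
```

```text
clk 62.37 g [619.3 -12.3 169.7] zyaw 1.6213 xz [-0.014 -0.003 -1.   ] F [-5.5 -1.7  5.4] w 0.0286 q [-0.02  0.53  0.22  1.28 -0.   -0.07]
jig y -0.6 theta 1.565 r 109.7 rot err [-0.001 -0.002 -0.014]
1.66 row x 0.1 y -10.5 z 0.6
1.76 row x 1.5 y -10.9 z 0.0
1.86 row x 2.6 y -10.7 z 0.0
1.96 row x 3.7 y -10.4 z 0.0
```

arm_command(
  moves=[0.0003,-0.0095,0,0,0,-0.01,1,0.0015,-0.01,0,0,0,-0.006,1,0.0026,-0.01,0,0,0,-0.006,1,0.003,-0.009,0,0,0,-0.004,1,0.001,-0.002,0,0,0,0,1],
)

```text
clock: 62.78
eef_pos: [0.6571, -0.0101, 0.3196]
tool_rot: [-0.511, 0.49, 0.513, 0.485]
ft_force: [-3.2, -1.1, 2.5]
grip_width: 0.0285
```

Run:
```python
from h import *
t=arc(0,0)
```

```text
clk 62.78 g [656.1 -10.5 164.6] zyaw 1.6209 xz [-0.007 -0.002 -1.   ] F [-3.2 -1.1  2.5] w 0.0285 q [-0.01  0.6   0.33  1.31 -0.   -0.07]
jig y -0.7 theta 1.904 r 110.7 rot err [-0.001 -0.002 -0.007]
```

arm_command(
  moves=[0,0,0,0,0,0,0.3,0,0,0,0,0,0,0,0,0,0,0,0,-0.006,-0.1,-0.02,0,0,0,0,0,-0.1,-0.025,0,0,0,0,0,-0.1,0,0.03,0,0,0,0,-0.1,0,0.038,0,0,0,0,-0.1,0,0.038,0,0,0,0,-0.1,0,0.038,0,0,0,0,-0.1,0,0.012,0,0,0,0.03,-0.1,0,0,0,0,0,0,-0.1],
)

```text
clock: 63.7
eef_pos: [0.4988, -0.0168, 0.3679]
tool_rot: [-0.511, 0.489, 0.515, 0.485]
ft_force: [-0.2, 0.4, 0.2]
grip_width: 0.0468
```

Run:
```python
from h import *
stat();planj(-38,0,32);im,C,o=snap("wrist","p1");cv2.imwrite("pics/p1z.png",im[40:380,150:500])
```

```text
clk 63.70 g [497.6 -16.8 212.9] zyaw 1.6234 xz [-0.007 -0.    -1.   ] F [-0.2  0.4  0.2] w 0.0468 q [-0.03  0.26 -0.06  1.25 -0.   -0.09]
g in jig [-42.4   1.1] z 212.9
clk 63.70 turn [ 0.0011  0.0001 -0.0075] shift(now axes, mm) [180.8  -4.5  -1.1] shift(after turn) [180.9  -3.2  -1.1]
```

The arm is open and the bar home. I descend to draw it out.

arm_command(
  moves=[0.02,0,-0.001,0,0,0.002,-0.1,0.033,0.002,0,0,0,0.008,-0.1,0.033,0.002,0,0,0,0.008,-0.1,0.033,0.002,0,0,0,0.008,-0.1,0.025,0.002,0,0,0,0.008,-0.1,0.012,0,0,0,0,0,-0.1,0,0,0,0,0,0,-0.1],
)

```text
clock: 64.33
eef_pos: [0.5092, -0.0179, 0.2142]
tool_rot: [0.514, -0.487, -0.513, -0.486]
ft_force: [-0.5, 0.2, 0.6]
grip_width: 0.0468
```

Run:
```python
from h import *
stat();planj(-38,0,32)
```

```text
clk 64.33 g [509.3 -18.2  59.2] zyaw 1.6248 xz [ 0.001 -0.002 -1.   ] F [-0.5  0.2  0.6] w 0.0468 q [-0.03  0.43 -0.27  0.88 -0.   -0.09]
g in jig [-30.8  -0.8] z 59.2
clk 64.33 turn [ 0.0025 -0.0018  0.0009] shift(now axes, mm) [27.2  7.1  0.6] shift(after turn) [27.2  7.1  0.5]
```

arm_command(
  moves=[0.009,0.004,0.0005,0,0,0.002,-0.1,0.009,0.003,0,0,0,0,-0.1,0.007,0,0,0,0,0,-0.1,0,0,0,0,0,0,-0.1,0,0,0,0,0,0,1,0,0,0,0,0,0,1,0,0,0,0,0,0,1,0,0,0,0,0,0,1,0,0,0,0,0,0,1,0,0,0,0,0,0,1],
)

```text
clock: 65.17
eef_pos: [0.5142, -0.0175, 0.1929]
tool_rot: [0.518, -0.482, -0.509, -0.49]
ft_force: [0.0, -0.4, -2.6]
grip_width: 0.0136
```

Run:
```python
from h import *
stat();planj(-38,0,32)
```

```text
clk 65.17 g [516.8 -17.7  37.9] zyaw 1.6257 xz [ 0.017 -0.002 -1.   ] F [ 0.  -0.4 -2.6] w 0.0136 q [-0.03  0.46 -0.29  0.81 -0.   -0.09]
g in jig [-23.3  -0.7] z 37.9
clk 65.17 turn [ 0.0035 -0.0024  0.0169] shift(now axes, mm) [ 5.7 12.2  0.4] shift(after turn) [ 5.9 12.1  0.3]
```

arm_command(
  moves=[0,0.006,-0.001,0,0,0,1,0,0.01,-0.001,0,0,0,1,0,0.01,0,0,0,0,1,0,0.01,0,0,0,0,1,0,0.01,0,0,0,0,1,0,0.01,0,0,0,0,1,0,0.01,0,0,0,0,1,0,0,0,0,0,0,1],
)

```text
clock: 65.83
eef_pos: [0.4445, -0.0239, 0.1923]
tool_rot: [0.52, -0.481, -0.507, -0.491]
ft_force: [-0.4, 1.0, -3.5]
grip_width: 0.014
```

Run:
```python
from h import *
stat();planj(-105,0,32);im,C,o=snap("scene");cv2.imwrite("pics/p2.png",cv2.resize(im[190:310,200:350],None,fx=4,fy=4))
```

```text
clk 65.83 g [447.9 -24.2  37.4] zyaw 1.6257 xz [ 0.022 -0.002 -1.   ] F [-0.4  1.  -3.5] w 0.0140 q [-0.05  0.35 -0.47  0.73 -0.   -0.11]
g in jig [-92.4  -3.6] z 37.4
clk 65.83 turn [ 0.0034 -0.0032  0.0216] shift(now axes, mm) [5.1 9.4 3.2] shift(after turn) [5.3 9.3 3.2]
```

arm_command(
  moves=[0.002,0.001,0.001,0.003,-0.003,0.02,1,0.001,0,0,0,0,0,1,0,0,0,0,0,0,0.5,0,0,0,0,0,0,0.4,0.003,0,0,0,0,0,0.4,0.003,0,0,0,0,0,0.4,0.002,0,0,0,0,0,0.4,0,0,0,0,0,0,0.4],
)

```text
clock: 66.55
eef_pos: [0.45, -0.0234, 0.1841]
tool_rot: [0.516, -0.485, -0.509, -0.49]
ft_force: [0.6, -0.3, -0.1]
grip_width: 0.0258
```

Run:
```python
from h import *
stat();planj(-92,-3.5,31)
```

```text
clk 66.55 g [452.  -23.7  29.1] zyaw 1.6217 xz [ 0.012 -0.002 -1.   ] F [ 0.6 -0.3 -0.1] w 0.0258 q [-0.05  0.37 -0.46  0.72 -0.   -0.1 ]
g in jig [-88.3  -3.3] z 29.1
clk 66.55 turn [-0.0005 -0.0025  0.0123] shift(now axes, mm) [-1.9  1.7 -0.6] shift(after turn) [-1.9  1.8 -0.6]
```

arm_command(
  moves=[0,0,0,0,-0.002,0.012,0.4,0,0,0,0,0,0,1,0,0,0,0,0,0,1,0,0,0,0,0,0,1,0,0,0,0,0,0,1,0,0,0,0,0,0,1,-0.018,0,0,0,0,0,1,-0.018,0,0,0,0,0,1,-0.018,0,0,0.06,0,0,1,0,0,0,0.06,0,0,1,0,0,0,0.06,0,0,1],
)

```text
clock: 67.47
eef_pos: [0.4477, -0.0232, 0.237]
tool_rot: [-0.462, 0.536, 0.468, 0.53]
ft_force: [-0.9, 0.1, -2.8]
grip_width: 0.0143
```

Run:
```python
from h import *
stat();snap("wrist","p3")
# bar centre to tray (0,0): g offset ~ front at -19 now
plan([.4825-.028*.991,-.259+.028*.133,.085],-.133+np.pi/2)
```

```text
clk 67.47 g [445.8 -23.2  82. ] zyaw 1.4349 xz [-0.012  0.    -1.   ] F [-0.9  0.1 -2.8] w 0.0143 q [-0.05  0.3  -0.4   0.89 -0.    0.08]
clk 67.52 turn [-0.0048 -0.0015 -0.0107] shift(now axes, mm) [  -3.   -38.6 -228.9] shift(after turn) [  -2.9  -37.5 -229.1]
```

arm_command(
  moves=[0,-0.007,-0.028,-0.005,0,-0.01,1,0,-0.007,-0.031,0,0,0,1,0,-0.007,-0.031,0,0,0,1,0,-0.007,-0.031,0,0,0,1,0,-0.007,-0.031,0,0,0,1,0,-0.007,-0.031,0,0,0,1,0,-0.007,-0.028,0,0,0,1,0,-0.003,-0.01,0,0,0,1,0,0,0,0,0,0,1],
)

```text
clock: 68.27
eef_pos: [0.4705, -0.2566, 0.2312]
tool_rot: [-0.468, 0.529, 0.474, 0.526]
ft_force: [0.6, -0.5, -2.0]
grip_width: 0.0144
```

Run:
```python
from h import *
stat();snap("wrist","p4")
plan([.4825-.009*.991,-.259+.009*.133,.028],-.133+np.pi/2)
```

```text
clk 68.27 g [ 469.1 -256.2   76.2] zyaw 1.4575 xz [-0.009  0.003 -1.   ] F [ 0.6 -0.5 -2. ] w 0.0144 q [-0.5   0.45 -0.17  0.96 -0.   -0.39]
clk 68.32 turn [ 0.0203  0.0022 -0.0099] shift(now axes, mm) [48.  -4.1 -1.9] shift(after turn) [48.  -3.6 -1.7]
```

arm_command(
  moves=[0.014,-0.001,-0.001,0.01,0.002,-0.008,1,0.014,0,0,0.01,0,0.004,1,0.009,0,0,0,0,0,1,0.004,0,0,0,0,0,1,0,0,0,0,0,0,1],
)

```text
clock: 68.73
eef_pos: [0.4695, -0.2507, 0.1871]
tool_rot: [-0.464, 0.532, 0.472, 0.529]
ft_force: [-0.5, 0.3, -3.2]
grip_width: 0.0141
```

Run:
```python
from h import *
stat()
plan([.4825-.009*.991,-.259+.009*.133,.026],-.133+np.pi/2)
```

```text
clk 68.73 g [ 467.9 -249.7   32.1] zyaw 1.4452 xz [-0.01   0.006 -1.   ] F [-0.5  0.3 -3.2] w 0.0141 q [-0.49  0.5  -0.23  0.85  0.   -0.37]
clk 68.73 turn [ 0.0075  0.005  -0.0108] shift(now axes, mm) [ 6.  -5.  -6.6] shift(after turn) [ 6.1 -5.  -6.5]
```

arm_command(
  moves=[0.003,-0.003,-0.004,0.007,0.005,-0.01,1,0.003,-0.001,-0.002,0,0,0,1,0.001,0,0,0,0,0,1,0,0,0,0,0,0,1],
)

```text
clock: 69.07
eef_pos: [0.4733, -0.2559, 0.1811]
tool_rot: [-0.467, 0.531, 0.466, 0.531]
ft_force: [-0.1, 0.4, -1.8]
grip_width: 0.0146
```

Run:
```python
from h import *
stat()
```

```text
clk 69.07 g [ 473.4 -256.    26.1] zyaw 1.4414 xz [ 0.    -0.001 -1.   ] F [-0.1  0.4 -1.8] w 0.0146 q [-0.5   0.51 -0.22  0.83 -0.   -0.37]
```

arm_command(
  moves=[0.001,0,0,0,0,0,1,0.001,0,0,0,0,0,1,0,0,0,0,0,0,0.5,0,0,0,0,0,0,0.4,0,0,0,0,0,0,0.4,-0.015,0,0,0,0,0,0.4,-0.03,0,0,0,0,0,0.4,-0.04,0,0,0,0,0,0,-0.04,0,0,0,0,0,0,-0.04,0,0,0,0,0,0,0,0,0,0,0,0,0],
)

```text
clock: 69.98
eef_pos: [0.4734, -0.2564, 0.3515]
tool_rot: [-0.467, 0.531, 0.466, 0.532]
ft_force: [2.1, -0.7, 1.0]
grip_width: 0.0426
```

Run:
```python
from h import *
stat();im,C,o=snap("wrist","p5");t,Ct,_=snap("top","p5t");bars(im,C,.021,140);print("top");bars(t,Ct,.016,110)
plan([.497,.2705,.2],-.345+np.pi/2)
```

```text
clk 69.98 g [ 473.8 -256.4  196.5] zyaw 1.4407 xz [ 0.002 -0.    -1.   ] F [ 2.1 -0.7  1. ] w 0.0426 q [-0.5   0.34  0.01  1.23  0.   -0.37]
bar c [ 476.9 -306.6] yaw -0.129 L 99.2 W 15.4 px [270.9 195.5]
bar c [ 485.7 -257.4] yaw -0.123 L 118.1 W 15.0 px [328. 197.]
top
bar c [ 477.  -258.6] yaw -0.129 L 93.4 W 15.6 px [449.5 196.6]
bar c [528.6 258.8] yaw -0.342 L 139.0 W 15.7 px [259.9 179.6]
clk 70.08 turn [ 0.2149  0.0024 -0.0068] shift(now axes, mm) [ -7.7  43.5 524.9] shift(after turn) [ -9.6 154.4 503.5]
```

Run:
```python
from h import *
plan([.5099,.2656,.2],-.345+np.pi/2)
print(plane(cal("top"),(266,123),.02))
```

```text
clk 70.08 turn [ 0.2149  0.0024 -0.0068] shift(now axes, mm) [ -7.8  30.1 521.7] shift(after turn) [ -9.6 140.6 503.3]
[0.69133079 0.24484175 0.02      ]
```

arm_command(
  moves=[-0.002,0.002,0.025,0,0,0,0,-0.002,0.002,0.036,0,0,0,0,-0.001,0.002,0.036,0,0,0,0,-0.001,0.002,0.036,0,0,0,0,0,0.002,0.036,0,0,0,0,0,0.002,0.036,0,0,0,0,0,0.002,0.036,0,0,0,0,0,0.002,0.036,0,0,0,0,0,0.002,0.036,0,0,0,0,0,0.002,0.036,0,0,0,0,0,0.002,0.036,0,0,0,0,0,0.002,0.036,0,0,0,0,0,0.002,0.036,0,0,0,0,0,0.002,0.036,0,0,0,0,0,0.001,0.015,0.05,0,0,0,0,0,0,0.08,0,0,0,0,0,0,0.08,0,0,0,0,0,0,0,0,0,0],
)

```text
clock: 71.58
eef_pos: [0.5052, 0.2753, 0.3172]
tool_rot: [-0.395, 0.596, 0.413, 0.564]
ft_force: [0.9, 0.6, 0.3]
grip_width: 0.0425
```

Run:
```python
from h import *
stat();im,C,o=snap("wrist","q1");bars(im,C,.016,140)
plan([.5099,.2656,.06],-.345+np.pi/2)
```

```text
clk 71.58 g [497.3 274.5 162.4] zyaw 1.2180 xz [-0.051 -0.005 -0.999] F [0.9 0.6 0.3] w 0.0425 q [0.49 0.46 0.09 1.25 0.02 0.85]
bar c [528.  259.3] yaw -0.348 L 138.3 W 13.9 px [327.  240.5]
clk 71.63 turn [-0.006  -0.0231 -0.0469] shift(now axes, mm) [101.5 -12.6  -4.8] shift(after turn) [101.8  -7.8  -7.2]
```

arm_command(
  moves=[0.01,-0.004,-0.004,-0.006,-0.015,-0.035,0,0.025,-0.004,-0.003,0,-0.008,-0.008,0,0.025,0,0,0,0,0.004,0,0.025,0.001,0,0,0,0.004,0,0.01,0,0,0,0,0,0,0,0,0,0,0,0,0],
)

```text
clock: 72.13
eef_pos: [0.5073, 0.2624, 0.2143]
tool_rot: [-0.406, 0.58, 0.413, 0.573]
ft_force: [-0.1, 0.8, 0.3]
grip_width: 0.0425
```

Run:
```python
from h import *
stat();plan([.5096,.2660,.022],-.346+np.pi/2)
```

```text
clk 72.13 g [505.4 262.7  59.3] zyaw 1.2359 xz [-0.013  0.002 -1.   ] F [-0.1  0.8  0.3] w 0.0425 q [ 0.48  0.53 -0.09  0.96  0.01  0.81]
clk 72.13 turn [ 0.0111 -0.0023 -0.0126] shift(now axes, mm) [37.3 -1.4  4.2] shift(after turn) [37.3 -0.9  4.2]
```

arm_command(
  moves=[0.009,0,0.004,0.01,-0.002,-0.012,0,0.01,0,0.001,0,0,0,0,0.01,0,0,0,0,0,0,0.006,0,0,0,0,0,0,0,0,0,0,0,0,0],
)

```text
clock: 72.55
eef_pos: [0.5087, 0.2648, 0.1763]
tool_rot: [-0.407, 0.579, 0.408, 0.577]
ft_force: [-0.7, 0.4, -0.5]
grip_width: 0.0427
```

Run:
```python
from h import *
stat();plan([.5096,.2660,.021],-.346+np.pi/2)
```

```text
clk 72.55 g [508.1 264.5  21.3] zyaw 1.2280 xz [-0.003 -0.002 -1.   ] F [-0.7  0.4 -0.5] w 0.0427 q [ 0.48  0.58 -0.12  0.88 -0.    0.82]
clk 72.55 turn [ 0.0032 -0.0029 -0.0026] shift(now axes, mm) [ 0.3 -0.5  1.4] shift(after turn) [ 0.3 -0.5  1.4]
```

arm_command(
  moves=[0,0,0.001,0.003,-0.002,-0.002,0,0,0,0,0,0,0,1,0,0,0,0,0,0,1,0,0,0,0,0,0,1,0,0,0,0,0,0,1,0,0,0,0,0,0,1,0,0,0,0,0,0,1,-0.016,0,0,0,0,0,1,-0.02,0,0,0,0,0,1,-0.02,0,0,0,0,0,1,0,0,0,0,0,0,1],
)

```text
clock: 73.47
eef_pos: [0.5076, 0.265, 0.2316]
tool_rot: [-0.406, 0.582, 0.407, 0.575]
ft_force: [1.3, 0.9, -2.5]
grip_width: 0.0144
```

Run:
```python
from h import *
stat();planj(-105,-4,75);snap("wrist","q2")
```

```text
clk 73.47 g [506.3 264.4  76.6] zyaw 1.2257 xz [-0.008 -0.004 -1.   ] F [ 1.3  0.9 -2.5] w 0.0144 q [ 0.48  0.51 -0.06  1.    0.    0.83]
g in jig [-19.2 281.5] z 76.6
clk 73.47 turn [-0.3966 -0.005  -0.0076] shift(now axes, mm) [   3.3  -30.2 -297.5] shift(after turn) [   1.6   87.1 -286.1]
```

arm_command(
  moves=[0,0,0,-0.08,-0.001,-0.002,1,0,0,0,-0.08,-0.001,-0.002,1,0,0,0,-0.08,-0.001,-0.002,1,0,0,0,-0.08,0,0,1,0,0,0,-0.07,0,0,1,-0.002,0.011,-0.028,0,0,0,1,-0.002,0.011,-0.034,0,0,0,1,-0.001,0.011,-0.034,0,0,0,1,-0.001,0.011,-0.034,0,0,0,1,0,0.011,-0.034,0,0,0,1,0,0.011,-0.034,0,0,0,1,0,0.01,-0.034,0,0,0,1,0,0.008,-0.03,0,0,0,1,0,0.002,-0.012,0,0,0,1,0,0,0,0,0,0,1],
)

```text
clock: 74.77
eef_pos: [0.4277, -0.0251, 0.2161]
tool_rot: [-0.512, 0.491, 0.523, 0.472]
ft_force: [0.1, 0.4, -4.3]
grip_width: 0.0141
```

Run:
```python
from h import *
stat();planj(-103,-4,40)
```

```text
clk 74.77 g [423.  -26.7  61.1] zyaw 1.6433 xz [-0.03  -0.01  -0.999] F [ 0.1  0.4 -4.3] w 0.0141 q [-0.05  0.3  -0.46  0.84 -0.01 -0.13]
g in jig [-117.4   -4.9] z 61.1
clk 74.77 turn [ 0.0209 -0.0086 -0.0306] shift(now axes, mm) [ 20.8 -10.3  -0.5] shift(after turn) [21.1 -9.6 -0.5]
```

arm_command(
  moves=[0.004,-0.005,0,0.02,-0.008,-0.026,1,0.006,-0.004,0,0,0,-0.004,1,0.006,-0.001,0,0,0,0,1,0,0,0,0,0,0,1],
)

```text
clock: 75.1
eef_pos: [0.4359, -0.0245, 0.1957]
tool_rot: [-0.511, 0.489, 0.514, 0.486]
ft_force: [-0.9, -0.2, -2.6]
grip_width: 0.0143
```

Run:
```python
from h import *
stat();planj(-103,-4,32);im,C,o=snap("scene");cv2.imwrite("pics/q3.png",cv2.resize(im[190:310,230:350],None,fx=4,fy=4))
```

```text
clk 75.10 g [435.1 -24.4  40.7] zyaw 1.6207 xz [-0.005  0.001 -1.   ] F [-0.9 -0.2 -2.6] w 0.0143 q [-0.06  0.34 -0.48  0.76  0.   -0.11]
g in jig [-105.2   -3.2] z 40.7
clk 75.10 turn [-0.0016  0.001  -0.0054] shift(now axes, mm) [ 8.7 -1.4 -0.6] shift(after turn) [ 8.7 -1.4 -0.6]
```

arm_command(
  moves=[0.004,-0.001,-0.001,-0.002,0,-0.005,1,0.004,0,0,0,0,0,1,0.001,-0.008,-0.001,0,0,0,1,0,-0.01,-0.001,0.002,0,-0.003,1,0,-0.01,-0.001,0.002,0,-0.003,1,0,-0.008,0,0,0,0,1,0,0,0,0,0,0,1],
)

```text
clock: 75.73
eef_pos: [0.4774, -0.0244, 0.186]
tool_rot: [0.514, -0.485, -0.512, -0.488]
ft_force: [0.2, 0.1, -3.1]
grip_width: 0.0141
```

Run:
```python
from h import *
stat();planj(-42,-3,31)
```

```text
clk 75.73 g [478.3 -24.2  31. ] zyaw 1.6239 xz [ 0.006  0.001 -1.   ] F [ 0.2  0.1 -3.1] w 0.0141 q [-0.05  0.41 -0.39  0.77  0.   -0.1 ]
g in jig [-62.   -5.2] z 31.0
clk 75.73 turn [0.0016 0.0012 0.0059] shift(now axes, mm) [  0.1 -21.    2.3] shift(after turn) [  0.  -21.    2.4]
```

arm_command(
  moves=[0,-0.005,0.001,0.001,0.001,0.003,1,0,-0.006,0,0,0,0,1,0,-0.005,0,0,0,0,1,0,-0.002,0,0,0,0,1,0,0,0,0,0,0,1],
)

```text
clock: 76.15
eef_pos: [0.4989, -0.0223, 0.1861]
tool_rot: [0.514, -0.486, -0.512, -0.488]
ft_force: [-0.4, -0.3, -3.5]
grip_width: 0.0144
```

Run:
```python
from h import *
stat();planj(-41,-2,31)
```

```text
clk 76.15 g [499.5 -22.3  31.1] zyaw 1.6227 xz [ 0.004  0.    -1.   ] F [-0.4 -0.3 -3.5] w 0.0144 q [-0.04  0.45 -0.33  0.79  0.   -0.1 ]
g in jig [-40.7  -4.4] z 31.1
clk 76.15 turn [ 0.0004 -0.      0.0045] shift(now axes, mm) [ 0.1 -0.4  2.4] shift(after turn) [ 0.1 -0.4  2.4]
```

arm_command(
  moves=[0.0015,0,0,0,0,0,1,0.001,-0.002,0,0,0,0,1,0,-0.003,0,0,0,0,1,0,-0.003,0,0,0,0,1],
)

```text
clock: 76.48
eef_pos: [0.5014, -0.0221, 0.1852]
tool_rot: [-0.511, 0.489, 0.515, 0.485]
ft_force: [-6.5, -0.2, 3.1]
grip_width: 0.0143
```

Run:
```python
from h import *
stat();planj(-41,-2,31)
```

```text
clk 76.48 g [500.1 -22.2  30.2] zyaw 1.6222 xz [-0.009 -0.001 -1.   ] F [-6.5 -0.2  3.1] w 0.0143 q [-0.04  0.46 -0.31  0.81 -0.   -0.1 ]
g in jig [-40.2  -4.4] z 30.2
clk 76.48 turn [-0.0001 -0.0004 -0.0088] shift(now axes, mm) [-0.8  2.2  2.3] shift(after turn) [-0.8  2.2  2.3]
```

arm_command(
  moves=[0,0.0005,0.0015,0,0,-0.008,1,0,0,0.002,-0.002,0,0,1,0,0,0.002,-0.002,0,0,1],
)

```text
clock: 76.73
eef_pos: [0.4995, -0.0175, 0.1854]
tool_rot: [0.514, -0.488, -0.513, -0.485]
ft_force: [0.0, -7.3, -2.9]
grip_width: 0.0142
```

Run:
```python
from h import *
stat();planj(-41,-2,31)
```

```text
clk 76.73 g [499.3 -18.1  30.4] zyaw 1.6241 xz [-0.001 -0.004 -1.   ] F [ 0.  -7.3 -2.9] w 0.0142 q [-0.03  0.45 -0.32  0.8  -0.   -0.09]
g in jig [-40.8  -0.2] z 30.4
clk 76.73 turn [ 0.0018 -0.0037 -0.0015] shift(now axes, mm) [-0.6  0.5 -2.4] shift(after turn) [-0.6  0.5 -2.4]
```

Fence reached. Final seating push with yaw bias, then release and check.

arm_command(
  moves=[0.0005,-0.002,0.001,-0.008,0,0,1,0,-0.002,0.001,-0.015,0,0,1,0,-0.003,0.0015,-0.02,0,0,1,0,0,0,0,0,0,0.5,0,0,0,0,0,0,0.3,0,0,0,0,0,0,0.0,0,0,0,0.02,-0.008,-0.01,0.0,-0.02,0,0,0.02,0,-0.008,0,-0.03,0,0,0,0,0,0,-0.04,0,0,0,0,0,0,-0.04,0,0,0,0,0,0,-0.04,0,0,0,0,0,0,0,0,0,0,0,0,0],
)

```text
clock: 77.82
eef_pos: [0.5013, -0.0136, 0.3611]
tool_rot: [0.513, -0.486, -0.509, -0.491]
ft_force: [1.2, 0.9, 0.4]
grip_width: 0.0428
```

Run:
```python
from h import *
stat();planj(126,0,220);homecheck("r1",140)
```

```text
clk 77.82 g [502.6 -13.5 206.1] zyaw 1.6172 xz [ 0.009  0.001 -1.   ] F [1.2 0.9 0.4] w 0.0428 q [-0.03  0.26 -0.08  1.22  0.   -0.07]
g in jig [-37.2   4.3] z 206.1
clk 77.82 turn [-0.0051  0.0007  0.0089] shift(now axes, mm) [ -12.4 -164.7   -3.3] shift(after turn) [ -13.9 -164.6   -4.1]
tail part
side 0 slope 0.0109 y at x=0: -8.80 resid 0.13
side 1 slope 0.0131 y at x=0: 7.44 resid 0.13
both
side 0 slope 0.0131 y at x=0: -8.69 resid 0.13
side 1 slope 0.0066 y at x=0: 7.10 resid 0.20
tail expect row 122.9 got 122 -> x -90.7
front expect row 273.0 got 273 -> x 50.0
```

The yaw bias was too strong: slope +0.012, with a gap of about 0.6 mm at the fence's front edge. I regrip square and push without bias.

arm_command(
  moves=[0.025,0.001,-0.003,-0.005,0,0.007,0,0.033,0.002,-0.001,0,0,0.008,0,0.033,0.002,0,0,0,0.008,0,0.028,0.002,0,0,0,0.008,0,0.018,0.002,0,0,0,0.008,0,0.008,0.002,0,0,0,0,0,0,0,0,0,0,0,0],
)

```text
clock: 78.45
eef_pos: [0.4895, -0.0162, 0.2075]
tool_rot: [-0.506, 0.492, 0.519, 0.483]
ft_force: [0.3, -1.7, 0.1]
grip_width: 0.0427
```

Run:
```python
from h import *
stat();planj(-42,0,31)
```

```text
clk 78.45 g [486.1 -15.6  52.5] zyaw 1.6208 xz [-0.022  0.004 -1.   ] F [ 0.3 -1.7  0.1] w 0.0427 q [-0.03  0.41 -0.32  0.87  0.   -0.08]
g in jig [-53.8   3. ] z 52.5
clk 78.45 turn [-0.0014  0.0053 -0.0219] shift(now axes, mm) [21.3 -8.9 -2.3] shift(after turn) [21.5 -8.4 -2.2]
```

arm_command(
  moves=[0.003,-0.005,-0.002,-0.001,0.005,-0.02,0,0.007,-0.003,0,0,0,0,0,0.006,0,0,0,0,0,0,0.004,0,0,0,0,0,0,0,0,0,0,0,0,0],
)

```text
clock: 78.87
eef_pos: [0.4971, -0.017, 0.1842]
tool_rot: [-0.511, 0.488, 0.514, 0.487]
ft_force: [-0.3, 0.3, 0.3]
grip_width: 0.0425
```

Run:
```python
from h import *
stat();planj(-42,0,31)
```

```text
clk 78.87 g [496.5 -16.7  29.2] zyaw 1.6215 xz [-0.004  0.002 -1.   ] F [-0.3  0.3  0.3] w 0.0425 q [-0.03  0.45 -0.33  0.8   0.   -0.09]
g in jig [-43.5   1.4] z 29.2
clk 78.87 turn [-0.0008  0.0024 -0.0041] shift(now axes, mm) [-1.8 -0.9 -1. ] shift(after turn) [-1.8 -0.9 -1. ]
```

arm_command(
  moves=[-0.001,0,-0.001,0,0.002,-0.004,0,0,0,0,0,0,0,1,0,0,0,0,0,0,1,0,0,0,0,0,0,1,0,0,0,0,0,0,1,0,0,0,0,0,0,1,0,0,0,0,0,0,1],
)

```text
clock: 79.45
eef_pos: [0.4972, -0.0183, 0.1861]
tool_rot: [0.513, -0.487, -0.512, -0.488]
ft_force: [0.3, -0.6, -2.3]
grip_width: 0.0141
```

Run:
```python
from h import *
stat();planj(-42,0,31)
```

```text
clk 79.45 g [497.4 -18.3  31.1] zyaw 1.6207 xz [ 0.001 -0.    -1.   ] F [ 0.3 -0.6 -2.3] w 0.0141 q [-0.04  0.44 -0.33  0.79 -0.   -0.09]
g in jig [-42.7  -0.4] z 31.1
clk 79.45 turn [-0.0016 -0.0004  0.001 ] shift(now axes, mm) [ 0.1 -0.9  0.3] shift(after turn) [ 0.1 -0.9  0.3]
```

arm_command(
  moves=[0.0015,-0.001,0,-0.001,0,0,1,0,-0.002,0.001,-0.004,0,0,1,0,-0.002,0.0015,-0.006,0,0,1,0,-0.003,0.0015,-0.008,0,0,1],
)

```text
clock: 79.78
eef_pos: [0.4998, -0.0165, 0.186]
tool_rot: [-0.515, 0.489, 0.517, 0.478]
ft_force: [-9.6, -5.7, 9.2]
grip_width: 0.0143
```

Run:
```python
from h import *
stat()
```

```text
clk 79.78 g [497.8 -18.1  31.1] zyaw 1.6352 xz [-0.013 -0.01  -1.   ] F [-9.6 -5.7  9.2] w 0.0143 q [-0.03  0.45 -0.32  0.81 -0.01 -0.09]
```

arm_command(
  moves=[0,0,0,0,0,0,0.5,0,0,0,0,0,0,0.3,0,0,0,0,0,0,0.0,0,0,0,0.008,-0.008,-0.01,0.0,-0.02,0,0,0.005,0,-0.004,0,-0.03,0,0,0,0,0,0,-0.04,0,0,0,0,0,0,-0.04,0,0,0,0,0,0,-0.04,0,0,0,0,0,0,0,0,0,0,0,0,0],
)

```text
clock: 80.62
eef_pos: [0.4992, -0.0157, 0.3609]
tool_rot: [-0.511, 0.486, 0.513, 0.489]
ft_force: [1.5, -0.8, 0.3]
grip_width: 0.0429
```

Run:
```python
from h import *
stat();planj(126,0,220);homecheck("r2",140)
```

```text
clk 80.62 g [499.2 -15.  205.9] zyaw 1.6209 xz [ 0.     0.005 -1.   ] F [ 1.5 -0.8  0.3] w 0.0429 q [-0.03  0.26 -0.08  1.23  0.   -0.08]
g in jig [-40.7   2.9] z 205.9
clk 80.62 turn [-0.0014  0.0046  0.0003] shift(now axes, mm) [ -14.1 -166.8   -1.9] shift(after turn) [ -14.1 -166.8   -2.2]
tail part
side 0 slope 0.0012 y at x=0: -7.85 resid 0.08
side 1 slope 0.0010 y at x=0: 8.19 resid 0.03
both
side 0 slope -0.0027 y at x=0: -8.06 resid 0.14
side 1 slope -0.0020 y at x=0: 8.03 resid 0.11
tail expect row 129.0 got 129 -> x -90.0
front expect row 278.3 got 278 -> x 49.7
```

Flush and home: slope ≈ 0, front at 49.7. On to the punch arm.

arm_command(
  moves=[-0.014,-0.02,-0.002,-0.001,0.005,0,-0.2,0,-0.035,0,0,0,0,-0.2,0,-0.035,0,0,0,0,-0.2,0,-0.035,0,0,0,0,-0.2,0,-0.035,0,0,0,0,-0.2,0,-0.005,0,0,0,0,-0.2,0,0,0,0,0,0,-0.2],
)

```text
clock: 81.25
eef_pos: [0.6653, -0.0081, 0.3587]
tool_rot: [-0.507, 0.49, 0.518, 0.484]
ft_force: [-1.1, -0.2, -0.1]
grip_width: 0.0511
```

Run:
```python
from h import *
stat();planj(126,0,161)
```

```text
clk 81.25 g [662.6  -7.5 203.7] zyaw 1.6212 xz [-0.017  0.004 -1.   ] F [-1.1 -0.2 -0.1] w 0.0511 q [-0.01  0.61  0.45  1.43  0.   -0.06]
g in jig [122.9   2. ] z 203.7
clk 81.25 turn [-0.0011  0.0045 -0.0168] shift(now axes, mm) [42.7 -1.2 -1.5] shift(after turn) [42.7 -0.5 -1.3]
```

arm_command(
  moves=[0.01,-0.002,-0.001,-0.001,0.004,-0.016,-0.2,0.012,-0.002,-0.001,0,0,0,-0.2,0.012,0,0,0,0,0,-0.2,0.004,0,0,0,0,0,-0.2,0,0,0,0,0,0,-0.2],
)

```text
clock: 81.67
eef_pos: [0.6655, -0.0094, 0.313]
tool_rot: [-0.51, 0.489, 0.516, 0.485]
ft_force: [-0.1, -0.4, 0.4]
grip_width: 0.0512
```

Run:
```python
from h import *
stat();planj(126,0,161)
```

```text
clk 81.67 g [663.9  -9.1 158. ] zyaw 1.6223 xz [-0.01   0.002 -1.   ] F [-0.1 -0.4  0.4] w 0.0512 q [-0.01  0.62  0.36  1.31  0.   -0.07]
g in jig [124.1   0.3] z 158.0
clk 81.67 turn [-0.      0.0025 -0.01  ] shift(now axes, mm) [-3.  -0.3  0.1] shift(after turn) [-3.  -0.3  0.1]
```

arm_command(
  moves=[-0.003,0,0,0,0.002,-0.009,-0.2,0,0,0,0,0,0,1,0,0,0,0,0,0,1,0,0,0,0,0,0,1,0,0,0,0,0,0,1,0,0,0,0,0,0,1,0,0,0,0,0,0,1,-0.003,0.009,0,0,0,0.003,1,-0.003,0.01,0,0,0,0.003,1,-0.002,0.0105,0,0,0,0.004,1,-0.0009,0.0105,0,0,0,0.004,1,0.0002,0.0105,0,0,0,0.004,1,0.0013,0.0105,0,0,0,0.004,1],
)

```text
clock: 82.75
eef_pos: [0.6106, -0.0126, 0.3265]
tool_rot: [0.515, -0.485, -0.511, -0.489]
ft_force: [4.9, 0.4, -4.5]
grip_width: 0.0287
```

Run:
```python
from h import *
t=arc(0,0);arcto(np.arange(round(t,2)-.1,.8,-.1),0,0)
im,C,o=snap("wrist","s2");cv2.imwrite("pics/s2z.png",im[0:260,180:460])
```

```text
clk 82.75 g [611.8 -12.7 171.5] zyaw 1.6224 xz [ 0.007 -0.001 -1.   ] F [ 4.9  0.4 -4.5] w 0.0287 q [-0.02  0.5   0.17  1.24 -0.   -0.07]
jig y -0.6 theta 1.498 r 111.8 rot err [ 0.    -0.001  0.007]
1.40 row x 3.1 y 10.6 z 0.6
1.30 row x 2.4 y 10.7 z 0.0
1.20 row x 3.5 y 10.4 z 0.0
1.10 row x 4.5 y 10.0 z 0.0
1.00 row x 5.5 y 9.5 z 0.0
0.90 row x 6.4 y 8.9 z 0.0
```

Bar still straight. I use the same rows as the last swing.

arm_command(
  moves=[0.0025,0.01,0,0,0,0.008,1,0.0024,0.0095,0,0,0,0.006,1,0.0035,0.0093,0,0,0,0.006,1,0.0045,0.0088,0,0,0,0.007,1,0.0055,0.0083,0,0,0,0.007,1,0.0064,0.0075,0,0,0,0.008,1],
)

```text
clock: 83.3
eef_pos: [0.5668, -0.0146, 0.3153]
tool_rot: [0.517, -0.484, -0.509, -0.489]
ft_force: [0.5, 0.2, 11.3]
grip_width: 0.0288
```

Run:
```python
from h import *
t=arc(0,0);arcto(np.arange(round(t,2)-.1,.4,-.1),0,0)
```

```text
clk 83.30 g [568.9 -14.9 160.3] zyaw 1.6240 xz [ 0.013 -0.002 -1.   ] F [ 0.5  0.2 11.3] w 0.0288 q [-0.03  0.42  0.02  1.16 -0.   -0.08]
jig y -0.6 theta 1.099 r 112.6 rot err [ 0.002 -0.003  0.013]
1.00 row x 7.7 y 8.3 z 0.6
0.90 row x 6.4 y 8.9 z 0.0
0.80 row x 7.3 y 8.3 z 0.0
0.70 row x 8.0 y 7.5 z 0.0
0.60 row x 8.8 y 6.7 z 0.0
0.50 row x 9.4 y 5.7 z 0.0
```

arm_command(
  moves=[0.007,0.0075,0,0,-0.002,0.01,1,0.006,0.0075,0,0,0,0.009,1,0.0071,0.007,0,0,0,0.008,1,0.0079,0.0065,0,0,0,0.007,1,0.0086,0.006,0,0,0,0.006,1],
)

```text
clock: 83.72
eef_pos: [0.538, -0.0161, 0.2934]
tool_rot: [0.516, -0.485, -0.511, -0.488]
ft_force: [-3.1, 1.3, 10.6]
grip_width: 0.0286
```

Run:
```python
from h import *
t=arc(0,0);arcto(np.arange(round(t,2)-.1,-.1,-.1),0,0)
```

```text
clk 83.72 g [539.2 -16.4 138.4] zyaw 1.6248 xz [ 0.007 -0.002 -1.   ] F [-3.1  1.3 10.6] w 0.0286 q [-0.03  0.39 -0.09  1.09 -0.   -0.08]
jig y -0.5 theta 0.770 r 112.6 rot err [ 0.003 -0.002  0.007]
0.67 row x 10.1 y 5.3 z 0.5
0.57 row x 8.9 y 6.4 z 0.0
0.47 row x 9.5 y 5.5 z 0.0
0.37 row x 10.0 y 4.5 z 0.0
0.27 row x 10.4 y 3.5 z 0.0
0.17 row x 10.7 y 2.4 z 0.0
0.07 row x 10.9 y 1.3 z 0.0
-0.03 row x 11.0 y 0.2 z 0.0
```

arm_command(
  moves=[0.0095,0.0045,0,0.002,-0.002,0.006,1,0.0089,0.005,0,0,0,0.005,1,0.0095,0.0047,0,0,0,0.004,1,0.01,0.004,0,0,0,0.003,1,0.0104,0.003,0,0,0,0.002,1,0.009,0.002,0,0,0,0,1,0.006,0.001,0,0,0,0,1],
)

```text
clock: 84.3
eef_pos: [0.5119, -0.0174, 0.2405]
tool_rot: [0.513, -0.488, -0.513, -0.486]
ft_force: [-2.8, -0.5, 5.0]
grip_width: 0.0287
```

arm_command(
  moves=[0.008,0.001,0,0,0,-0.004,1,0.008,0.0005,0,0,0,0,1,0.005,0,0,0,0,0,1,0,0,0,0,0,0,1],
)

```text
clock: 84.63
eef_pos: [0.5097, -0.0175, 0.2219]
tool_rot: [0.515, -0.486, -0.511, -0.487]
ft_force: [0.8, -0.2, 1.8]
grip_width: 0.0287
```

Run:
```python
from h import *
t=arc(0,0);arcto([0],0,0);im,C,o=snap("wrist","s3");cv2.imwrite("pics/s3z.png",im[40:380,180:460])
```

```text
clk 84.63 g [510.5 -17.8  66.9] zyaw 1.6239 xz [ 0.005 -0.002 -1.   ] F [ 0.8 -0.2  1.8] w 0.0287 q [-0.03  0.41 -0.26  0.89 -0.   -0.09]
jig y -0.5 theta 0.062 r 109.8 rot err [ 0.002 -0.003  0.005]
0.00 row x 6.9 y 0.4 z 0.5
```

arm_command(
  moves=[0.004,0,0,0,0,0.004,1,0.002,0,0,0,0,0,1,0.001,0,0,0,0,0,1,0,0,0,0,0,0,0.4,0,0,0,0,0,0,0,0,0,0,0,0,0,0,0,0,0,0,0,0,0,0,0,0,0,0,0,0,0,0,0,0,0,0,0,0,0,0,0,0,0,0,0,0,0,0,0,0,0,0,0,0,0,0,0,0,0,0,0,0,0,0,0,0,0,0,0,0,0,0,0,0,0,0,0,0,0,0,0,0,0,0,0,0,0,0,0,0,0,0,0,0,0,0,0,0,0,0,0,0,0,0,0,0,0,0,0,0,0,0,0,0],
)

```text
clock: 86.35
eef_pos: [0.5088, -0.0174, 0.215]
tool_rot: [-0.513, 0.489, 0.513, 0.485]
ft_force: [0.4, 1.0, 0.6]
grip_width: 0.0422
```

arm_command(
  moves=[0,0,0,0,0,0,0,0,0,0,0,0,0,0,0,0,0,0,0,0,0,0,0,0,0,0,0,0,0,0,0,0,0,0,0,0,0,0,0,0,0,0,0,0,0,0,0,0,0,0,0,0,0,0,0,0,0,0,0,0,0,0,0,0,0,0,0,0,0,0,0,0,0,0,0,0,0,0,0,0,0,0,0,0,0,0,0,0,0,0,0,0,0,0,0,0,0,0,0,0,0,0,0,0,0,0,0,0,0,0,0,0],
)

```text
clock: 87.68
eef_pos: [0.5088, -0.0174, 0.215]
tool_rot: [-0.513, 0.489, 0.513, 0.485]
ft_force: [-0.6, -0.6, 0.1]
grip_width: 0.0424
```

Run:
```python
from h import *
t=arc(0,0);im,C,o=snap("wrist","s4");cv2.imwrite("pics/s4z.png",im[40:380,180:460])
```

```text
clk 87.68 g [508.1 -17.9  60. ] zyaw 1.6235 xz [-0.004 -0.003 -1.   ] F [-0.6 -0.6  0.1] w 0.0424 q [-0.03  0.43 -0.27  0.88 -0.   -0.09]
jig y -0.5 theta 0.000 r 112.0 rot err [ 0.001 -0.003 -0.005]
```

The long bar is straight and the punch rested freely for about 2.7 s. I close on the grip and swing back.

arm_command(
  moves=[0,-0.001,0,0,0,-0.004,0,0,0,0,0,0,0,1,0,0,0,0,0,0,1,0,0,0,0,0,0,1,0,0,0,0,0,0,1,0,0,0,0,0,0,1,-0.011,-0.0005,0,0,0,0,1,-0.011,-0.0013,0,0,0,-0.003,1,-0.0105,-0.0022,0,0,0,-0.003,1,-0.01,-0.0032,0,0,0,-0.003,1,-0.0097,-0.0043,0,0,0,-0.003,1],
)

```text
clock: 88.65
eef_pos: [0.5204, -0.0168, 0.2635]
tool_rot: [0.514, -0.487, -0.511, -0.487]
ft_force: [3.4, -0.9, -10.4]
grip_width: 0.0288
```

Run:
```python
from h import *
t=arc(0,0)
```

```text
clk 88.65 g [520.8 -17.3 108.5] zyaw 1.6229 xz [ 0.003 -0.003 -1.   ] F [  3.4  -0.9 -10.4] w 0.0288 q [-0.03  0.38 -0.18  1.   -0.   -0.08]
jig y -0.5 theta 0.454 r 110.4 rot err [ 0.001 -0.003  0.003]
```

arm_command(
  moves=[-0.0096,-0.005,0,0,-0.003,-0.003,1,-0.0091,-0.006,0,0,0,-0.003,1,-0.0084,-0.0067,0,0,0,-0.003,1,-0.0077,-0.0075,0,0,0,-0.003,1,-0.0068,-0.0082,0,0,0,-0.004,1,-0.0059,-0.0088,0,0,0,-0.004,1,-0.005,-0.0093,0,0,0,-0.004,1],
)

```text
clock: 89.23
eef_pos: [0.5654, -0.0148, 0.3114]
tool_rot: [-0.511, 0.489, 0.514, 0.485]
ft_force: [-5.0, -1.2, -4.5]
grip_width: 0.0287
```

Run:
```python
from h import *
t=arc(0,0)
```

```text
clk 89.23 g [564.3 -15.1 156.4] zyaw 1.6221 xz [-0.007 -0.002 -1.   ] F [-5.  -1.2 -4.5] w 0.0287 q [-0.03  0.43  0.02  1.17 -0.   -0.08]
jig y -0.5 theta 1.047 r 111.3 rot err [-0.    -0.001 -0.007]
```

arm_command(
  moves=[-0.0045,-0.009,0,0,0,-0.008,1,-0.0041,-0.0095,0,0,0,-0.006,1,-0.003,-0.0098,0,0,0,-0.006,1,-0.002,-0.01,0,0,0,-0.006,1,-0.0009,-0.01,0,0,0,-0.006,1,0.0002,-0.01,0,0,0,-0.006,1,0.0013,-0.01,0,0,0,-0.006,1],
)

```text
clock: 89.82
eef_pos: [0.6205, -0.012, 0.3252]
tool_rot: [-0.51, 0.491, 0.516, 0.483]
ft_force: [-4.7, -0.0, 3.3]
grip_width: 0.0288
```

Run:
```python
from h import *
t=arc(0,0);arcto(np.arange(round(t,2)+.1,2.0,.1),0,0)
```

```text
clk 89.82 g [618.4 -12.4 170.2] zyaw 1.6220 xz [-0.014 -0.002 -1.   ] F [-4.7 -0.   3.3] w 0.0288 q [-0.02  0.53  0.22  1.28 -0.   -0.07]
jig y -0.6 theta 1.557 r 110.3 rot err [-0.    -0.002 -0.014]
1.66 row x 0.7 y -11.4 z 0.6
1.76 row x 1.5 y -10.9 z 0.0
1.86 row x 2.6 y -10.7 z 0.0
1.96 row x 3.7 y -10.4 z 0.0
```

arm_command(
  moves=[0.0003,-0.0095,0,0,0,-0.01,1,0.0015,-0.01,0,0,0,-0.006,1,0.0026,-0.01,0,0,0,-0.006,1,0.003,-0.009,0,0,0,-0.004,1,0.001,-0.002,0,0,0,0,1],
)

```text
clock: 90.23
eef_pos: [0.6561, -0.0102, 0.3205]
tool_rot: [-0.512, 0.489, 0.514, 0.485]
ft_force: [-4.6, 0.2, 1.2]
grip_width: 0.0285
```

Run:
```python
from h import *
t=arc(0,0)
```

```text
clk 90.23 g [655.2 -10.5 165.5] zyaw 1.6224 xz [-0.006 -0.002 -1.   ] F [-4.6  0.2  1.2] w 0.0285 q [-0.02  0.6   0.33  1.31 -0.   -0.07]
jig y -0.7 theta 1.894 r 111.2 rot err [ 0.    -0.002 -0.006]
```

arm_command(
  moves=[0,0,0,0,0,0,0.3,0,0,0,0,0,0,0,0,0,0,0,0,-0.006,-0.1,-0.02,0,0,0,0,0,-0.1,-0.025,0,0,0,0,0,-0.1,0,0.03,0,0,0,0,-0.1,0,0.038,0,0,0,0,-0.1,0,0.038,0,0,0,0,-0.1,0,0.038,0,0,0,0,-0.1,0,0.016,0,0,0,0.03,-0.1,0,0,0,0,0,0,-0.1],
)

```text
clock: 91.15
eef_pos: [0.494, -0.0178, 0.3684]
tool_rot: [-0.512, 0.489, 0.514, 0.485]
ft_force: [0.4, 0.3, 0.2]
grip_width: 0.0472
```

Run:
```python
from h import *
stat();planj(-44,0,31);im,C,o=snap("wrist","u1");cv2.imwrite("pics/u1z.png",im[20:380,150:500])
```

```text
clk 91.15 g [493.2 -18.1 213.4] zyaw 1.6235 xz [-0.006 -0.002 -1.   ] F [0.4 0.3 0.2] w 0.0472 q [-0.04  0.25 -0.08  1.25 -0.   -0.09]
g in jig [-46.9   0.1] z 213.4
clk 91.15 turn [ 0.0012 -0.0018 -0.0056] shift(now axes, mm) [ 1.824e+02 -3.000e+00 -1.000e-01] shift(after turn) [182.4  -2.   -0.4]
```

arm_command(
  moves=[0.02,0,0,0.001,-0.002,0.004,-0.1,0.033,0.003,0,0,0,0.009,-0.1,0.033,0.003,0,0,0,0.009,-0.1,0.033,0.003,0,0,0,0.009,-0.1,0.025,0.003,0,0,0,0.009,-0.1,0.012,0,0,0,0,0,-0.1,0,0,0,0,0,0,-0.1],
)

```text
clock: 91.78
eef_pos: [0.4961, -0.0183, 0.2148]
tool_rot: [-0.512, 0.488, 0.513, 0.485]
ft_force: [-0.1, -0.2, -0.3]
grip_width: 0.0466
```

Run:
```python
from h import *
stat();planj(-44,0,31)
```

```text
clk 91.78 g [495.5 -18.6  59.8] zyaw 1.6232 xz [-0.004 -0.002 -1.   ] F [-0.1 -0.2 -0.3] w 0.0466 q [-0.04  0.4  -0.3   0.87 -0.   -0.09]
g in jig [-44.6  -0.5] z 59.8
clk 91.78 turn [ 0.0009 -0.0018 -0.0041] shift(now axes, mm) [28.8 -0.1  0.3] shift(after turn) [28.8  0.   0.2]
```

arm_command(
  moves=[0.009,0.001,0,0,-0.001,0,-0.1,0.009,0.001,0,0,0,0,-0.1,0.007,0,0,0,0,0,-0.1,0.002,0,0,0,0,0,-0.1,0,0,0,0,0,0,-0.1],
)

```text
clock: 92.2
eef_pos: [0.501, -0.0182, 0.1886]
tool_rot: [0.515, -0.485, -0.511, -0.488]
ft_force: [-0.5, -0.4, -0.4]
grip_width: 0.0472
```

Run:
```python
from h import *
stat();planj(-44,0,30)
```

```text
clk 92.20 g [502.2 -18.4  33.6] zyaw 1.6237 xz [ 0.008 -0.001 -1.   ] F [-0.5 -0.4 -0.4] w 0.0472 q [-0.04  0.44 -0.32  0.8  -0.   -0.09]
g in jig [-37.9  -0.6] z 33.6
clk 92.20 turn [ 0.0014 -0.0013  0.0079] shift(now axes, mm) [3.5 4.9 0.4] shift(after turn) [3.6 4.9 0.4]
```

Lower 4 mm, close, draw out 65 mm.

arm_command(
  moves=[0.003,0.002,0.0005,0,-0.001,0.008,-0.1,0.002,0,0,0,0,0,-0.1,0,0,0,0,0,0,1,0,0,0,0,0,0,1,0,0,0,0,0,0,1,0,0,0,0,0,0,1,0,0,0,0,0,0,1,0,0,0,0,0,0,1],
)

```text
clock: 92.87
eef_pos: [0.5002, -0.0181, 0.1856]
tool_rot: [0.514, -0.486, -0.512, -0.487]
ft_force: [-0.6, -0.0, -1.7]
grip_width: 0.0142
```

Run:
```python
from h import *
stat();planj(-105,-3,31)
```

```text
clk 92.87 g [500.8 -18.2  30.6] zyaw 1.6232 xz [ 0.004 -0.001 -1.   ] F [-0.6 -0.  -1.7] w 0.0142 q [-0.04  0.45 -0.33  0.79 -0.   -0.09]
g in jig [-39.2  -0.4] z 30.6
clk 92.87 turn [ 0.0009 -0.0013  0.0041] shift(now axes, mm) [-0.7 65.1 -2.7] shift(after turn) [-0.4 65.1 -2.8]
```

arm_command(
  moves=[0,0.006,-0.001,0,0,0,1,0,0.01,-0.001,0,0,0,1,0,0.01,0,0,0,0,1,0,0.01,0,0,0,0,1,0,0.01,0,0,0,0,1,0,0.01,0,0,0,0,1,0,0.01,0,0,0,0,1,0,0,0,0,0,0,1],
)

```text
clock: 93.53
eef_pos: [0.4315, -0.0238, 0.1856]
tool_rot: [0.516, -0.484, -0.511, -0.489]
ft_force: [-0.1, 1.2, -3.4]
grip_width: 0.0143
```

Run:
```python
from h import *
stat();planj(-105,0,32);im,C,o=snap("scene");cv2.imwrite("pics/u2.png",cv2.resize(im[190:310,200:350],None,fx=4,fy=4))
```

```text
clk 93.53 g [433.  -23.8  30.6] zyaw 1.6242 xz [ 0.01 -0.   -1.  ] F [-0.1  1.2 -3.4] w 0.0143 q [-0.06  0.34 -0.51  0.71  0.   -0.11]
g in jig [-107.3   -2.5] z 30.6
clk 93.53 turn [ 0.0019 -0.0005  0.0095] shift(now axes, mm) [-1.4 -3.8  2.4] shift(after turn) [-1.4 -3.8  2.4]
```

The arm looks more upright than in earlier pictures: the grip is at (408,322) instead of (420,355). I check its angle.

Run:
```python
from h import *
s,Cs,_=snap("scene","u3s");t,Ct,o=snap("top","u3t");print(o['clock'])
def black(im,roi):
    g=cv2.cvtColor(im,cv2.COLOR_BGR2HSV)[roi[1]:roi[3],roi[0]:roi[2]]
    m=(g[...,2]<38).astype(np.uint8);n,l,st,ce=cv2.connectedComponentsWithStats(m)
    return [(np.round(ce[i]+roi[:2],1).tolist(),int(st[i,4])) for i in range(1,n) if st[i,4]>15]
a=black(s,(285,255,325,300));print(a)
b=black(t,(345,95,380,150));print(b)
for th in (1.4,1.57,1.7,1.8,1.9,2.0):
    P=[*j2w(80-110*np.cos(th),0),(60+110*np.sin(th))/1e3]; print(th,proj(Cs,P).round(1),proj(Ct,P).round(1))
cv2.imwrite("pics/u3sz.png",cv2.resize(s[220:310,250:340],None,fx=6,fy=6))
```

```text
93.6333
[([301.5, 270.9], 104), ([303.0, 286.8], 22), ([293.8, 290.5], 22)]
[([361.6, 118.1], 84), ([354.2, 146.6], 20)]
1.4 [293.4 253.8] [362.4 134.2]
1.57 [296.6 260.8] [361.9 127. ]
1.7 [299.1 266.7] [361.5 121.7]
1.8 [301.1 271.5] [361.1 118. ]
1.9 [303.  276.5] [360.7 114.5]
2.0 [304.9 281.5] [360.3 111.3]
```

The arm stands at about 1.79 rad: past upright, but not at its full 2.0 rest. I place the bar first and set the arm fully open afterwards.

arm_command(
  moves=[-0.018,0,0,0,0,0,1,-0.018,0,0,0,0,0,1,-0.018,0,0,0.06,0,0,1,0,0,0,0.06,0,0,1,0,0,0,0.06,0,0,1],
)

```text
clock: 94.1
eef_pos: [0.4328, -0.0235, 0.2396]
tool_rot: [-0.466, 0.531, 0.465, 0.533]
ft_force: [-0.8, -0.3, -4.5]
grip_width: 0.0144
```

Run:
```python
from h import *
stat();plan([.4701,-.2069,.085],1.438)
```

```text
clk 94.10 g [433.2 -23.4  84.6] zyaw 1.4379 xz [ 0.003  0.001 -1.   ] F [-0.8 -0.3 -4.5] w 0.0144 q [-0.05  0.26 -0.44  0.87  0.    0.08]
clk 94.10 turn [-0.0001  0.0011  0.0029] shift(now axes, mm) [  -0.4  -61.3 -176.8] shift(after turn) [  -0.4  -61.3 -176.8]
```

```bash
python3 -c "
from h import *
stat(); plan([.4701,-.2069,.0846],1.438)"
```

```text
clk 94.10 g [433.2 -23.4  84.6] zyaw 1.4379 xz [ 0.003  0.001 -1.   ] F [-0.8 -0.3 -4.5] w 0.0144 q [-0.05  0.26 -0.44  0.87  0.    0.08]
clk 94.10 turn [-0.0001  0.0011  0.0029] shift(now axes, mm) [  -0.   -61.3 -176.8] shift(after turn) [  -0.   -61.3 -176.8]
```

arm_command(
  moves=[0,-0.01,-0.03,0,0,0,1,0,-0.01,-0.03,0,0,0,1,0,-0.01,-0.03,0,0,0,1,0,-0.01,-0.03,0,0,0,1,0,-0.01,-0.03,0,0,0,1,0,-0.01,-0.025,0,0,0,1,0,0,0,0,0,0,1],
)

```text
clock: 94.68
eef_pos: [0.4752, -0.211, 0.2377]
tool_rot: [-0.469, 0.528, 0.467, 0.532]
ft_force: [1.1, -0.3, -2.5]
grip_width: 0.0144
```

```bash
python3 -c "
from h import *
stat(); plan([.4701,-.2069,.040],1.438);snap('wrist','t1')
"; ls pics | tail -3; ls -t pics | head -2
```

```text
clk 94.68 g [ 476.1 -210.8   82.7] zyaw 1.4456 xz [ 0.006  0.001 -1.   ] F [ 1.1 -0.3 -2.5] w 0.0144 q [-0.42  0.41 -0.22  0.94  0.   -0.29]
clk 94.68 turn [0.0076 0.0018 0.0056] shift(now axes, mm) [42.6  5.8  3.4] shift(after turn) [42.7  5.6  3.4]
u3s.png
u3sz.png
u3t.png
t1.png
u3sz.png
```

arm_command(
  moves=[0,0.006,0.0034,0.0076,0,0.006,1,0.015,0.001,0,0,0,0.005,1,0.013,0.001,0,0,0,0.005,1,0.01,0,0,0,0,0.003,1,0.003,0,0,0,0,0,1],
)

```text
clock: 95.15
eef_pos: [0.4649, -0.2009, 0.1937]
tool_rot: [-0.459, 0.535, 0.473, 0.529]
ft_force: [0.1, 0.4, -3.4]
grip_width: 0.0142
```

```bash
python3 -c "
from h import *
stat(); plan([.4701,-.2069,.028],1.438)
"
```

```text
clk 95.15 g [ 461.8 -199.4   38.8] zyaw 1.4396 xz [-0.02  0.01 -1.  ] F [ 0.1  0.4 -3.4] w 0.0142 q [-0.41  0.46 -0.28  0.85  0.   -0.28]
clk 95.15 turn [ 0.0017  0.007  -0.0209] shift(now axes, mm) [10.6 -6.2 -5.4] shift(after turn) [10.7 -5.9 -5.3]
```

View pics/t1.png

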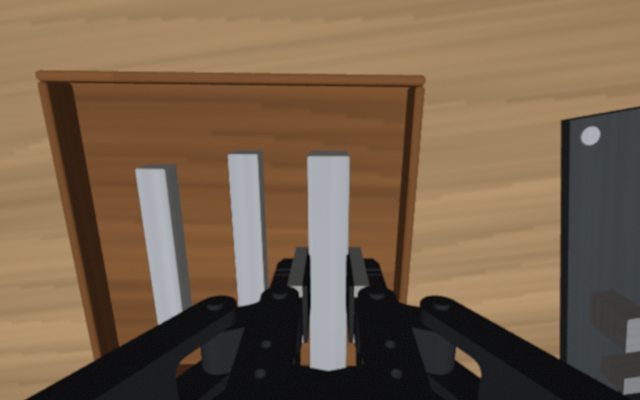

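arm_command(
  moves=[0,-0.006,-0.0053,0.0017,0.007,-0.0209,1,0.004,0,0,0,0,0.001,1,0.003,0,0,0,0,0.001,1,0.002,0,0,0,0,0,1],
)

```text
clock: 95.48
eef_pos: [0.4706, -0.2051, 0.1838]
tool_rot: [-0.466, 0.532, 0.467, 0.531]
ft_force: [-0.2, 0.2, -3.6]
grip_width: 0.0144
```

```bash
python3 -c "
from h import *
stat(); plan([.4701,-.2069,.028],1.438)
"
```

```text
clk 95.48 g [ 470.4 -205.1   28.8] zyaw 1.4412 xz [-0.001  0.    -1.   ] F [-0.2  0.2 -3.6] w 0.0144 q [-0.41  0.47 -0.29  0.81 -0.   -0.28]
clk 95.48 turn [ 0.0032  0.     -0.0013] shift(now axes, mm) [ 0.8  0.3 -1.9] shift(after turn) [ 0.8  0.3 -1.9]
```

arm_command(
  moves=[0.001,0,-0.001,0,0,0,1,0.001,0,0,0,0,0,1,0.001,0,0,0,0,0,1,0,0,0,0,0,0,1],
)

```text
clock: 95.82
eef_pos: [0.4707, -0.2062, 0.1831]
tool_rot: [-0.467, 0.531, 0.467, 0.531]
ft_force: [0.4, 0.2, -3.6]
grip_width: 0.0141
```

```bash
python3 -c "
from h import *
stat()
"
```

```text
clk 95.82 g [ 470.7 -206.2   28.1] zyaw 1.4414 xz [ 0. -0. -1.] F [ 0.4  0.2 -3.6] w 0.0141 q [-0.41  0.47 -0.29  0.81  0.   -0.28]
```

arm_command(
  moves=[0.002,0,0,0,0,0,1,0.002,0,0,0,0,0,1,0,0,0,0,0,0,1],
)

```text
clock: 96.07
eef_pos: [0.4709, -0.2064, 0.1834]
tool_rot: [-0.468, 0.531, 0.465, 0.532]
ft_force: [0.6, 1.0, -3.7]
grip_width: 0.0143
```

```bash
python3 -c "
from h import *
stat()
"
```

```text
clk 96.07 g [ 471.4 -206.6   28.4] zyaw 1.4410 xz [ 0.003 -0.001 -1.   ] F [ 0.6  1.  -3.7] w 0.0143 q [-0.41  0.47 -0.29  0.8   0.   -0.28]
```

arm_command(
  moves=[0.004,0,0,0,0,0,1],
)

```text
clock: 96.15
eef_pos: [0.4712, -0.2067, 0.1823]
tool_rot: [-0.468, 0.53, 0.465, 0.532]
ft_force: [-14.7, 5.7, 50.3]
grip_width: 0.0146
```

```bash
python3 -c "
from h import *
stat()
"
```

```text
clk 96.15 g [ 472.1 -207.    27.4] zyaw 1.4409 xz [ 0.006 -0.002 -1.   ] F [-14.7   5.7  50.3] w 0.0146 q [-0.41  0.47 -0.29  0.8   0.   -0.28]
```

arm_command(
  moves=[0,0,0,0,0,-0.004,0.9,0,0,0,0,0,0,0.5,0,0,0,0,0,0,0.4,0,0,0,0,0,0,0.4,-0.008,0,0,0,0,0,0.4,-0.02,0,0,0,0,0,0.4,-0.035,0,0,0,0,0,0.4,-0.04,0,0,0,0,0,0.4,-0.04,0,0,0,0,0,0.4,-0.04,0,0,0,0,0,0.4,0,0,0,0,0,0,0.4],
)

```text
clock: 97.07
eef_pos: [0.4694, -0.2064, 0.3731]
tool_rot: [-0.468, 0.53, 0.464, 0.533]
ft_force: [2.5, -0.9, 0.5]
grip_width: 0.0254
```

```bash
python3 -c "
from h import *
stat();snap('wrist','t2');snap('top','t2t')
import math
for th in (1.79,1.8):
  x=80-110*math.cos(th); z=60+110*math.sin(th); planj(x,0,z+60)
"; grep -n "def planj" -A8 h.py
```

```text
clk 97.07 g [ 470.4 -206.8  218.1] zyaw 1.4401 xz [ 0.007 -0.002 -1.   ] F [ 2.5 -0.9  0.5] w 0.0254 q [-0.41  0.28 -0.03  1.26  0.   -0.28]
g in jig [ -81.8 -185.9] z 212.1
clk 97.17 turn [-0.1822  0.0015 -0.0013] shift(now axes, mm) [ -15.2 -148.7  216.7] shift(after turn) [ -15.3 -185.6  186.1]
g in jig [ -81.8 -185.9] z 212.1
clk 97.17 turn [-0.1822  0.0015 -0.0013] shift(now axes, mm) [ -15.  -149.8  216.9] shift(after turn) [ -15.  -186.6  186.1]
61:def planj(x,y,z):
62-    o=bot.get_obs();M=axes(o);g=o['eef_pos']+.155*M[:,0]
63-    print("g in jig",np.round(w2j(g),1),"z %.1f"%(g[2]*1e3))
64-    p=j2w(x,y);plan([p[0],p[1],z/1e3],JY+np.pi/2,o)
65-def edgefit(im,C,x0s,x1s,z,rows,half=8):
66-    """sub-pixel left/right edges of a bright bar along rows; returns jig points"""
67-    g=cv2.GaussianBlur(cv2.cvtColor(im,cv2.COLOR_BGR2GRAY),(3,3),0).astype(float)
68-    out=[]
69-    for side,xg in ((0,x0s),(1,x1s)):
```

View pics/t2.png

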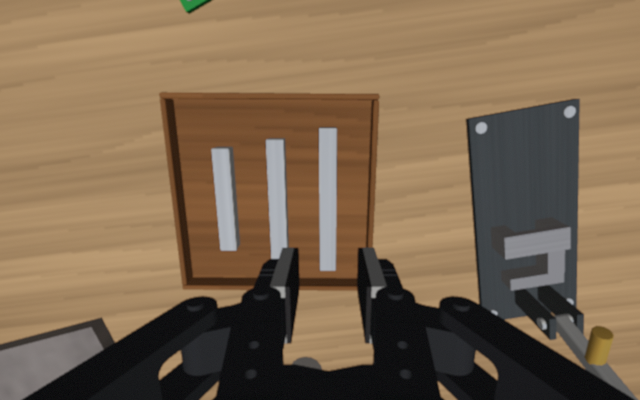

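View pics/t2t.png

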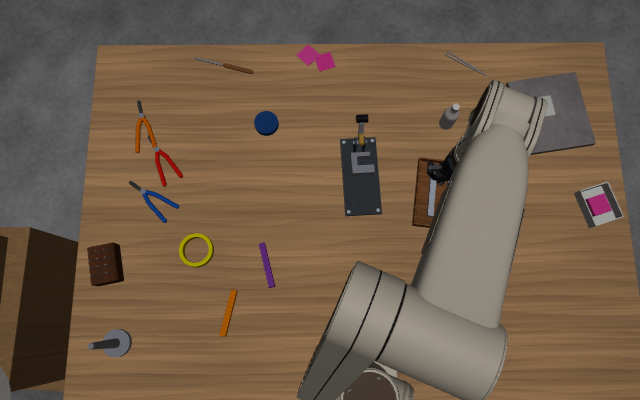

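arm_command(
  moves=[-0.015,0,0,-0.091,0,0,0,0,0,0,-0.091,0,0,-0.2,0,-0.029,0.029,0,0,0,-0.2,0,-0.029,0.029,0,0,0,-0.2,0,-0.029,0.029,0,0,0,-0.2,0,-0.029,0.029,0,0,0,-0.2,0,-0.029,0.029,0,0,0,-0.2,0,-0.02,0.02,0,0,0,-0.2,0,0,0,0,0,0,-0.2],
)

```text
clock: 97.92
eef_pos: [0.6253, -0.0272, 0.3651]
tool_rot: [-0.504, 0.492, 0.52, 0.482]
ft_force: [-0.5, 0.8, -0.1]
grip_width: 0.0517
```

```bash
python3 -c "
from h import *
stat()
planj(104,0,200);snap('wrist','t3')
"
```

```text
clk 97.92 g [621.2 -26.4 210.1] zyaw 1.6209 xz [-0.026  0.005 -1.   ] F [-0.5  0.8 -0.1] w 0.0517 q [-0.04  0.52  0.32  1.39  0.   -0.09]
g in jig [ 80.6 -14.7] z 210.1
clk 97.92 turn [-0.0013  0.0068 -0.0262] shift(now axes, mm) [  9.7 -19.6  15.7] shift(after turn) [ 10.1 -19.4  15.8]
```

View pics/t3.png

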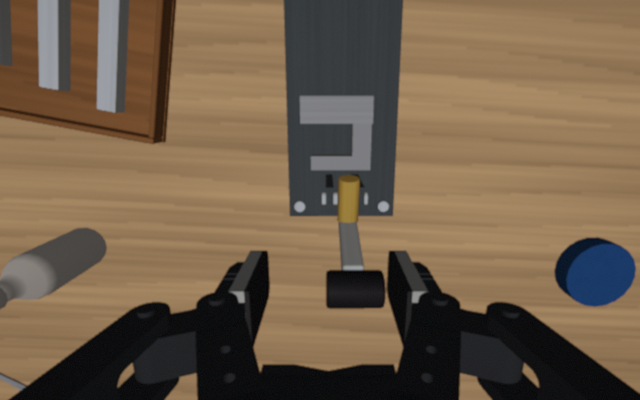

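arm_command(
  moves=[0,-0.0195,0.0158,0,0.0068,-0.0262,-0.2,0,0,0,0,0,0,-0.2],
)

```text
clock: 98.13
eef_pos: [0.6422, -0.0118, 0.3599]
tool_rot: [-0.51, 0.49, 0.514, 0.485]
ft_force: [0.3, 0.7, 0.2]
grip_width: 0.0515
```

```bash
python3 -c "
from h import *
stat()
planj(104,0,170)
"
```

```text
clk 98.13 g [640.7 -12.1 204.9] zyaw 1.6200 xz [-0.01  -0.002 -1.   ] F [0.3 0.7 0.2] w 0.0515 q [-0.02  0.55  0.36  1.38 -0.   -0.07]
g in jig [100.8  -1.5] z 204.9
clk 98.13 turn [-0.0023 -0.0015 -0.0097] shift(now axes, mm) [34.8 -2.   1.3] shift(after turn) [34.9 -1.7  1.3]
```

arm_command(
  moves=[0.012,-0.001,0.0013,0,0,-0.004,-0.2,0.012,0.001,0,0,0,0,-0.2,0.01,0.001,0,0,0,0,-0.2,0,0,0,0,0,0,-0.2],
)

```text
clock: 98.47
eef_pos: [0.6376, -0.014, 0.3197]
tool_rot: [-0.508, 0.493, 0.515, 0.483]
ft_force: [-0.4, -0.2, 0.5]
grip_width: 0.0513
```

```bash
python3 -c "
from h import *
stat()
planj(104,0,170)
snap('wrist','t4')"
```

```text
clk 98.47 g [635.1 -14.5 164.8] zyaw 1.6174 xz [-0.016 -0.004 -1.   ] F [-0.4 -0.2  0.5] w 0.0513 q [-0.02  0.57  0.27  1.29 -0.   -0.07]
g in jig [95.  -3.6] z 164.8
clk 98.47 turn [-0.0049 -0.0028 -0.0163] shift(now axes, mm) [-5.4 -6.4  3.2] shift(after turn) [-5.3 -6.5  3.2]
```

View pics/t4.png

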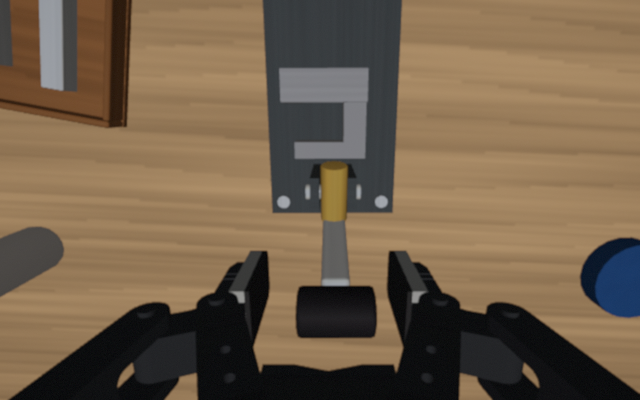

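arm_command(
  moves=[-0.003,-0.0075,0.0032,-0.004,0,-0.0163,-0.2,0,0,0,0,0,0,0.3,0,0,0,0,0,0,0.6,0,0,0,0,0,0,0.6,0,0,0,0,0,0,0.6],
)

```text
clock: 98.93
eef_pos: [0.6447, -0.0112, 0.3245]
tool_rot: [-0.512, 0.487, 0.512, 0.488]
ft_force: [-1.5, 0.3, -3.2]
grip_width: 0.0287
```

```bash
python3 -c "
from h import *
stat();print(arc(0,0))
arcto([1.85,1.9,1.95,2.0],0,0)"
```

```text
clk 98.93 g [644.8 -11.1 169.5] zyaw 1.6199 xz [ 0.     0.001 -1.   ] F [-1.5  0.3 -3.2] w 0.0287 q [-0.02  0.57  0.29  1.29  0.   -0.07]
clk 98.93 g [644.8 -11.1 169.5] zyaw 1.6199 xz [ 0.     0.001 -1.   ] F [-1.5  0.3 -3.2] w 0.0287 q [-0.02  0.57  0.29  1.29  0.   -0.07]
jig y -0.7 theta 1.794 r 112.3 rot err [-0.002  0.001  0.   ]
1.793987718994247
1.85 row x 3.8 y -5.5 z 0.7
1.90 row x 1.6 y -5.2 z 0.0
1.95 row x 1.9 y -5.2 z 0.0
2.00 row x 2.2 y -5.1 z 0.0
```

Gripped (28.7 mm = the 30 mm grip). Swing to 2.0.

arm_command(
  moves=[0.001,-0.006,0,0,0,-0.003,0.6,0.0015,-0.006,0,0,0,-0.003,0.6,0.002,-0.006,0,0,0,-0.003,0.6,0.002,-0.005,0,0,0,-0.003,0.6,0,0,0,0,0,0,0.6],
)

```text
clock: 99.35
eef_pos: [0.6663, -0.0102, 0.3178]
tool_rot: [0.512, -0.487, -0.512, -0.488]
ft_force: [-3.6, 0.3, 2.4]
grip_width: 0.0289
```

```bash
python3 -c "
from h import *
print(arc(0,0))
arcto([2.0],0,0)"
```

```text
clk 99.35 g [666.7 -10.  162.8] zyaw 1.6201 xz [ 0.002  0.001 -1.   ] F [-3.6  0.3  2.4] w 0.0289 q [-0.02  0.62  0.36  1.31  0.   -0.06]
jig y -0.7 theta 1.998 r 112.9 rot err [-0.002  0.001  0.002]
1.9984161705941963
2.00 row x 2.7 y 1.1 z 0.7
```

arm_command(
  moves=[0,0,0,0,0,0,0.2,0,0,0,0,0,0,0,0,0,0,0,0,0,-0.1,0,0,0,0,0,0,-0.2,-0.015,0,0,0,0,0,-0.2,-0.02,0,0,0,0,0,-0.2,-0.03,0,0,0,0,0,-0.2,-0.03,0,0,0,0,0,-0.2,0,0.03,-0.02,0,0,0,-0.2,0,0.03,-0.03,0,0,0,-0.2,0,0.03,-0.03,0,0,0,-0.2,0,0.03,-0.03,0,0,0,-0.2,0,0,0,0,0,0,-0.2],
)

```text
clock: 100.43
eef_pos: [0.5574, -0.1277, 0.4187]
tool_rot: [0.524, -0.478, -0.503, -0.494]
ft_force: [-0.0, 1.3, -0.2]
grip_width: 0.0513
```

```bash
python3 -c "
from h import *
stat();snap('wrist','t5');snap('top','t5t');snap('scene','t5s')"
```

```text
clk 100.43 g [ 563.  -128.2  263.8] zyaw 1.6257 xz [ 0.036 -0.003 -0.999] F [-0.   1.3 -0.2] w 0.0513 q [-0.23  0.36  0.21  1.38  0.   -0.28]
```

View pics/t5.png

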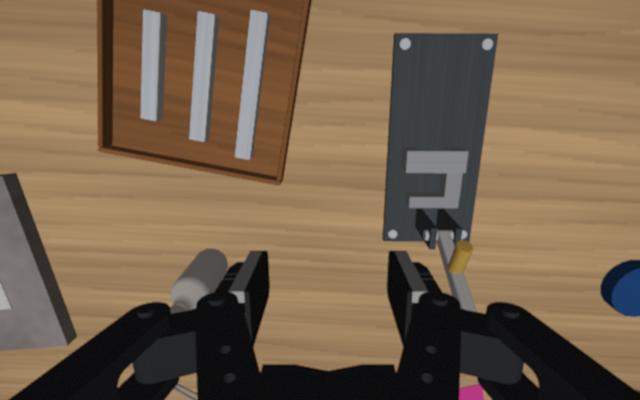

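View pics/t5t.png

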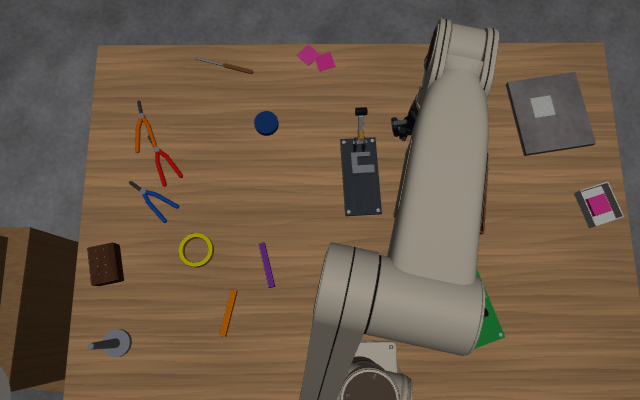

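View pics/t5s.png

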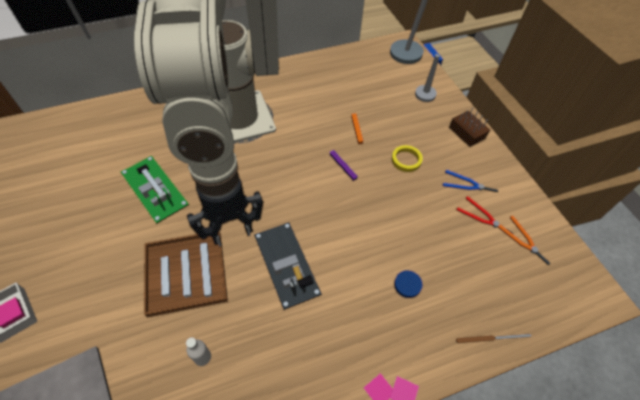

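The pictures show three separate bars flat in the tray (scene px about (165,275), (186,272), (206,268)). The grip is at top px (361,111) and scene px (305,281), which matches θ = 2.0. Tin, bottle and tape are unmoved, and the gripper is clear.

```bash
python3 -c "
from workcell import bot
print(bot.job_done())"
```

```text
the job is handed in; nothing more can be done
None
```

I marked all three bars, short, then middle, then long, and laid each in the tray. The job was handed in at about 100 s of the 210 s allowed.

- **Bars:** each was pushed home against stop and fence, released, and punched with the arm resting free on it for more than 2 s. The middle bar was found askew in the jig, so I pushed it home and punched it again before drawing it out.
- **Arm:** after the last bar it had stopped at about 1.79 rad, past upright but short of the open rest. I gripped it again and moved it to 2.0; its grip pixels in the top and scene views match that angle.
- **Last checks:** the pictures show three separate bars lying flat in the tray. Tin, bottle and tape are where they started, and the gripper is open, about 26 cm above the bench and touching nothing. None of these checks disagreed.
- **Forces:** setting the long bar down briefly raised the wrist force to about 53 N as it met the tray floor, under the 120 N limit. I noticed no slackening of the grip.

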